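# Put the cut parts away in the hanging bins at the welding bench

### The job

Clear the welding bench: put every loose angle cleat into the bin that already holds a cleat and every loose eye lug into the bin that already holds a lug, and hang both of these bins by their lips on the top row of the louvred panel, side by side with the bin that hangs there, lips fully home so that they hang straight (fill or hang first, as you like). Leave the bin that already hangs there, the grinder, the safety glasses and the magnet square undisturbed.

Things in the scene. Friction and masses are not known exactly. Their poses are not given: they have to be found in the camera images.
- panel: Bench-top louvred panel of painted sheet steel, fixed, 380 mm wide (y), 165 mm high. Origin: foot of the sheet's front face at mid-width; the front looks to -x, z up. Three louvre rows run along its width, top edges 55, 95, 135 mm above the bench. Each louvre, 2.5 mm thick, leans out (6 mm per 16 mm of height) to stand 18 mm off the sheet at its top, leaving a 15 mm mouth open upwards behind it
- panel_rail (a point): Outer top edge of the panel's top louvre row at mid-width: 18 mm in front of the sheet, 135 mm above the bench. A hung bin has the panel's yaw, its back wall's outside against this edge and that of the row below, its flange on the edge, its underside 67 mm above the bench. The tongue enters with the back wall 18 to 23 mm from the sheet; the slope then draws it in as it goes down
- bin_1: Plastic hanging bin, open on top, about 0.2 kg, outside 206 long (x), 66 wide (y), 75 high, walls 3 mm; front (-x) wall and front 56 mm of the sides only 45 high. Origin: centre of the underside, x to the back, z up. It starts on the bench with one sample part, cleat or lug, standing at its back end; hold it across its width from above, near the middle
- bin_1_lip (a point): Hanging lip on the back wall of bin_1, 50 mm wide: a flange 11 mm out, underside 68 mm above the bin's underside, with a 3 mm tongue at its end reaching 13.5 mm lower, 8 mm clear of the wall. This point: middle of the tongue at the flange's underside, 112.5 mm behind the bin's origin. Hung (about 3 degrees front-down), it lies 10 mm off the sheet, 135.5 mm up
- bin_2: Plastic hanging bin, open on top, about 0.2 kg, outside 206 long (x), 66 wide (y), 75 high, walls 3 mm; front (-x) wall and front 56 mm of the sides only 45 high. Origin: centre of the underside, x to the back, z up. It starts on the bench with one sample part, cleat or lug, standing at its back end; hold it across its width from above, near the middle
- bin_2_lip (a point): Hanging lip on the back wall of bin_2, 50 mm wide: a flange 11 mm out, underside 68 mm above the bin's underside, with a 3 mm tongue at its end reaching 13.5 mm lower, 8 mm clear of the wall. This point: middle of the tongue at the flange's underside, 112.5 mm behind the bin's origin. Hung (about 3 degrees front-down), it lies 10 mm off the sheet, 135.5 mm up
- stock_bin: A third bin of the same shape and frame (0.35 kg, with bolts), hanging on the panel's top row, anywhere along it; leave it alone. There is always room on the row for two more, 100 mm from middle to middle, with middles up to 155 mm from the panel's middle (one on each side of it, or both on one side)
- cleat_0: Plain aluminium angle cleat (L shape), 0.10 kg: base leg 46 (x) x 50 (y) x 8 mm lying flat; on its +x edge an upright leg 8 mm thick (x), 50 mm wide (y), top 52 mm above the underside, middle at x = +19 mm. Origin: centre of the base's underside, z up. Pinch the upright leg from above. The sample in one of the two bins (which one varies), about 73 mm behind its origin
- lug_0: Plain aluminium eye lug, 0.09 kg: round base 46 mm across, 8 mm thick; across its middle an upright plate 10 mm thick (x), 36 mm wide (y), rounded top 62 mm above the underside, with a 16 mm eye. Origin: centre of the base's underside, z up. Pinch the upright plate from above. The sample in one of the two bins (which one varies), about 73 mm behind its origin
- cleat_1: Plain aluminium angle cleat (L shape), 0.10 kg: base leg 46 (x) x 50 (y) x 8 mm lying flat; on its +x edge an upright leg 8 mm thick (x), 50 mm wide (y), top 52 mm above the underside, middle at x = +19 mm. Origin: centre of the base's underside, z up. Pinch the upright leg from above. Loose on the bench; two or three of the kind are there, any one may be absent
- lug_1: Plain aluminium eye lug, 0.09 kg: round base 46 mm across, 8 mm thick; across its middle an upright plate 10 mm thick (x), 36 mm wide (y), rounded top 62 mm above the underside, with a 16 mm eye. Origin: centre of the base's underside, z up. Pinch the upright plate from above. Loose on the bench; two or three of the kind are there, any one may be absent
- cleat_2: Plain aluminium angle cleat (L shape), 0.10 kg: base leg 46 (x) x 50 (y) x 8 mm lying flat; on its +x edge an upright leg 8 mm thick (x), 50 mm wide (y), top 52 mm above the underside, middle at x = +19 mm. Origin: centre of the base's underside, z up. Pinch the upright leg from above. Loose on the bench; two or three of the kind are there, any one may be absent
- lug_2: Plain aluminium eye lug, 0.09 kg: round base 46 mm across, 8 mm thick; across its middle an upright plate 10 mm thick (x), 36 mm wide (y), rounded top 62 mm above the underside, with a 16 mm eye. Origin: centre of the base's underside, z up. Pinch the upright plate from above. Loose on the bench; two or three of the kind are there, any one may be absent
- cleat_3: Plain aluminium angle cleat (L shape), 0.10 kg: base leg 46 (x) x 50 (y) x 8 mm lying flat; on its +x edge an upright leg 8 mm thick (x), 50 mm wide (y), top 52 mm above the underside, middle at x = +19 mm. Origin: centre of the base's underside, z up. Pinch the upright leg from above. Loose on the bench; two or three of the kind are there, any one may be absent
- lug_3: Plain aluminium eye lug, 0.09 kg: round base 46 mm across, 8 mm thick; across its middle an upright plate 10 mm thick (x), 36 mm wide (y), rounded top 62 mm above the underside, with a 16 mm eye. Origin: centre of the base's underside, z up. Pinch the upright plate from above. Loose on the bench; two or three of the kind are there, any one may be absent
- grinder: Bystander: an angle grinder lying on the far right of the bench, about 260 mm long, 1.6 kg. Origin under its body
- glasses: Bystander: a pair of clear safety glasses, about 140 mm wide, at the far side of the bench. Origin under the bridge
- magnet_square: Bystander: a dark steel welding magnet square, 90 mm long and 90 mm high, at the near right of the bench. Origin under its middle

How it is judged (in metres and radians):
At the end, for the whole second after the job is handed in: Both bins hang on the top row: lip point 3 to 14.5 mm off the sheet, 129 to 141 mm up, within 170 mm of the middle; level and square within 0.12 rad, not pressed on other bins. All cleats in one bin, all lugs in the other (origins inside, under 70 mm up), at rest (below 20 mm/s) (x of bin_1_lip in the frame of panel between -0.0145 and -0.003 m and y of bin_1_lip in the frame of panel between -0.17 and 0.17 m and z of bin_1_lip in the frame of panel between 0.129 and 0.141 m and angle between each of bin_1, bin_2's own z axis and vertical below 0.12 rad and angle between the x axis of each of bin_1, bin_2 and the x axis of panel, either way round below 0.12 rad and linear speed of each of bin_1, bin_2, cleat_0, cleat_1, cleat_2, cleat_3, lug_0, lug_1, lug_2, lug_3 below 0.02 m/s and contact force between each of bin_1, bin_2 and stock_bin below 0.5 N and x of bin_2_lip in the frame of panel between -0.0145 and -0.003 m and y of bin_2_lip in the frame of panel between -0.17 and 0.17 m and z of bin_2_lip in the frame of panel between 0.129 and 0.141 m and contact force between bin_1 and bin_2 below 0.5 N and (((x of cleat_0 in the frame of bin_1 between -0.103 and 0.103 m and y of cleat_0 in the frame of bin_1 between -0.033 and 0.033 m and z of cleat_0 in the frame of bin_1 between -0.005 and 0.07 m) and (x of cleat_1 in the frame of bin_1 between -0.103 and 0.103 m and y of cleat_1 in the frame of bin_1 between -0.033 and 0.033 m and z of cleat_1 in the frame of bin_1 between -0.005 and 0.07 m) and (x of cleat_2 in the frame of bin_1 between -0.103 and 0.103 m and y of cleat_2 in the frame of bin_1 between -0.033 and 0.033 m and z of cleat_2 in the frame of bin_1 between -0.005 and 0.07 m) and (x of cleat_3 in the frame of bin_1 between -0.103 and 0.103 m and y of cleat_3 in the frame of bin_1 between -0.033 and 0.033 m and z of cleat_3 in the frame of bin_1 between -0.005 and 0.07 m) and (x of lug_0 in the frame of bin_2 between -0.103 and 0.103 m and y of lug_0 in the frame of bin_2 between -0.033 and 0.033 m and z of lug_0 in the frame of bin_2 between -0.005 and 0.07 m) and (x of lug_1 in the frame of bin_2 between -0.103 and 0.103 m and y of lug_1 in the frame of bin_2 between -0.033 and 0.033 m and z of lug_1 in the frame of bin_2 between -0.005 and 0.07 m) and (x of lug_2 in the frame of bin_2 between -0.103 and 0.103 m and y of lug_2 in the frame of bin_2 between -0.033 and 0.033 m and z of lug_2 in the frame of bin_2 between -0.005 and 0.07 m) and (x of lug_3 in the frame of bin_2 between -0.103 and 0.103 m and y of lug_3 in the frame of bin_2 between -0.033 and 0.033 m and z of lug_3 in the frame of bin_2 between -0.005 and 0.07 m)) or ((x of cleat_0 in the frame of bin_2 between -0.103 and 0.103 m and y of cleat_0 in the frame of bin_2 between -0.033 and 0.033 m and z of cleat_0 in the frame of bin_2 between -0.005 and 0.07 m) and (x of cleat_1 in the frame of bin_2 between -0.103 and 0.103 m and y of cleat_1 in the frame of bin_2 between -0.033 and 0.033 m and z of cleat_1 in the frame of bin_2 between -0.005 and 0.07 m) and (x of cleat_2 in the frame of bin_2 between -0.103 and 0.103 m and y of cleat_2 in the frame of bin_2 between -0.033 and 0.033 m and z of cleat_2 in the frame of bin_2 between -0.005 and 0.07 m) and (x of cleat_3 in the frame of bin_2 between -0.103 and 0.103 m and y of cleat_3 in the frame of bin_2 between -0.033 and 0.033 m and z of cleat_3 in the frame of bin_2 between -0.005 and 0.07 m) and (x of lug_0 in the frame of bin_1 between -0.103 and 0.103 m and y of lug_0 in the frame of bin_1 between -0.033 and 0.033 m and z of lug_0 in the frame of bin_1 between -0.005 and 0.07 m) and (x of lug_1 in the frame of bin_1 between -0.103 and 0.103 m and y of lug_1 in the frame of bin_1 between -0.033 and 0.033 m and z of lug_1 in the frame of bin_1 between -0.005 and 0.07 m) and (x of lug_2 in the frame of bin_1 between -0.103 and 0.103 m and y of lug_2 in the frame of bin_1 between -0.033 and 0.033 m and z of lug_2 in the frame of bin_1 between -0.005 and 0.07 m) and (x of lug_3 in the frame of bin_1 between -0.103 and 0.103 m and y of lug_3 in the frame of bin_1 between -0.033 and 0.033 m and z of lug_3 in the frame of bin_1 between -0.005 and 0.07 m)))); the robot touches nothing.
It fails at once if the bin already hanging on the panel is shifted by more than 25 mm (distance of stock_bin from where it was at the start of the episode above 0.025 m).
It fails at once if the grinder is moved by more than 25 mm (distance of grinder from where it was at the start of the episode above 0.025 m).
It fails at once if the pair of safety glasses is moved by more than 25 mm (distance of glasses from where it was at the start of the episode above 0.025 m).
It fails at once if the magnet square is moved by more than 25 mm (distance of magnet_square from where it was at the start of the episode above 0.025 m).
Of cleat_1, cleat_2, cleat_3 only 2 to 3 are there at a start; the rules pass over those that are not, and their reading is None.
Of lug_1, lug_2, lug_3 only 2 to 3 are there at a start; the rules pass over those that are not, and their reading is None.
At some moment in a run one of cleat_1, cleat_2, cleat_3, lug_1, lug_2, lug_3 may be knocked a few centimetres aside while the robot is not near it.
It also fails if it takes over 210 s, if anything falls off the work surface, if the arm or the gripper's body presses on something with over 40 N, if the wrist force passes 120 N, or if a joint passes its speed limit or range.

### The arm

A 6-joint arm with a two-finger parallel gripper is mounted at the origin on the work surface. World frame = base frame: x ahead of the robot, y to its left, z up, the work surface at z = 0. Lengths are in mm, angles in rad, forces in N, time in s.
With the tool pointing down it reaches from about 400 to 925 mm from the base axis. Payload 12.5 kg.
Tool frame: the origin (TCP) lies midway between the tips of the shut fingers; the grasp point (between the pads) lies 19 mm behind it; z points along the fingers, y is the direction in which the jaws open and shut (so a half turn about z gives the same grasp; the last joint's range is limited). The gripper opens to 95 mm and grips with 3 to 60 N. Pads are 20 mm wide; open, the fingers measure 119 mm over their backs; the gripper's body (75 mm by 180 mm) begins 59 mm behind the grasp point.
Start: joints at [-0.106, 0.491, 1.559, -0, 1.092, -0.106], TCP at [625.017, 0.021, 214.661] pointing down, gripper open.
Joint ranges: [-3.1, 3.1], [-0.84, 2.19], [0.05, 2.79], [-1.13, 4.28], [0.06, 2.93], [-2.69, 2.69]. Speed limits (rad/s): [2.22, 2.22, 2.79, 3.14, 3.14, 3.14].

### API

Orientations are given as [roll, pitch, yaw] about the fixed x, y, z axes, in that order (R = Rz(yaw) Ry(pitch) Rx(roll)).
In Python, from cell import env gives the robot as it stands.
- The arm moves only by the tool arm_command, never from a script. Its argument "steps" is a list of rows, each an object of numbers: "dx", "dy", "dz": the shift along the tool's x, y, z as a fraction of full scale; "rx", "ry", "rz": the turn, a rotation vector about the tool's x, y, z as a fraction of full scale; "claw": the gripper command: -1 is fully open, 1 is shut, values between are in proportion. In form: [{"dx": .., "dy": .., "dz": .., "rx": .., "ry": .., "rz": .., "claw": ..}, ...]. A call has 1 to 10 rows; each row shifts and turns the pose as measured when the row begins, along the tool's axes as they then stand; what a row does not reach is not made up. Full scale, the value 1, is 0.8 m for a shift and 90 degrees for a turn. A row lasts 1/8 s, in which the tool goes at most 62.5 mm and 10.7 degrees, less where a joint would pass 70% of its speed; a pose out of reach is approached as far as the arm can. A call with a number of a shift or a turn outside -1 to 1 is refused whole. A call with a gripper value outside its range is refused whole. The fingers move at their own pace and stop on an object; the grip force is fixed at half the most. Time passes only in rows, so rows that do not move let the fingers close. It gives the time, the measured TCP pose, the force and the opening at its end, in the units of the state.
- env.state(): the state, without advancing time (a new reading comes with each control period).
- env.read_camera(name): name is "scene" or "side" or "wrist"; returns (picture, depth): 480x640x3 uint8, red, green, blue; 480x640 float32, mm along the optical axis (not along the pixel's ray), 0 where there is no reading.
- env.get_calibration(name): a dict with "vfov" (degrees; the focal length in pixels is half the picture's height over the tangent of half this angle, whatever the lens; pixels are square), "cx", "cy" (the principal point, pixels), "xyz" and "attitude" of the camera in the world. Camera axes: x right, y up, looking along -z (the intrinsics and any distortion apply to the point x, -y, -z); pixel columns grow to the right and rows downward; lengths in mm; the calibration is good to about 2 mm. A picture is of the moment at which its call begins: read the wrist's pose just before it. get_calibration takes no time and is no camera call; for the wrist camera it gives the pose at the moment of the call.
- env.job_done(): hands the job in, once; it reports no verdict.
The state is a dict: "t": time; "joints": joint angles; "qvel": joint speeds; "tau": joint torques, N m; "eef_pos": TCP position; "tcp_rot": TCP orientation; "ft_force": force on the tool from outside, world axes, zero at the start; "moment": the same for the moment, N m; "opening": opening from 0.0 (shut) to 1.0 (fully open).
Only numpy, scipy, OpenCV 4.12 (cv2) and the standard library are available. Lean on these libraries where they do the work, as an engineer would, in place of code of your own. Each camera call takes 0.05 s, during which the arm holds its last target.

## Working session

There is one attempt and no reset: what is moved stays moved. The work goes in short steps, Python scripts to look and compute and a tool call to move; the robot and the scene stay as the last step left them, time stands still between calls to the robot, and variables do not carry over. Pictures are saved under pics/ and viewed, and the job is handed in when it is done.

Besides the shell and the picture viewer there is one more tool, called after "Request:" as name(argument=value, ...), one argument or row to a line, values as JSON. arm_command: Moves the arm, as the interface text tells. Its arguments: {"type":"object","properties":{"steps":{"type":"array","items":{"type":"object","properties":{"dx":{"type":"number"},"dy":{"type":"number"},"dz":{"type":"number"},"rx":{"type":"number"},"ry":{"type":"number"},"rz":{"type":"number"},"claw":{"type":"number"}}}}},"required":["steps"]}

```bash
ls; mkdir -p pics
cat > h.py <<'E'
import numpy as np, cv2
from scipy.spatial.transform import Rotation as R
from cell import env
def cam(name,save=None):
    cal=env.get_calibration(name); im,d=env.read_camera(name)
    if save: cv2.imwrite('pics/'+save+'.png',im[:,:,::-1]); np.savez('pics/'+save+'.npz',im=im,d=d,cal=np.array([cal],dtype=object))
    return im,d,cal
def load(s):
    z=np.load('pics/'+s+'.npz',allow_pickle=True); return z['im'],z['d'],z['cal'][0]
def cloud(d,cal):
    h,w=d.shape; f=h/2/np.tan(np.radians(cal['vfov'])/2)
    u,v=np.meshgrid(np.arange(w),np.arange(h))
    p=np.stack([(u-cal['cx'])/f*d,-(v-cal['cy'])/f*d,-d],-1)
    return p@R.from_euler('xyz',cal['attitude']).as_matrix().T+np.array(cal['xyz'])
E
python3 - <<'E'
from h import *
print(env.state())
for n in ['scene','side','wrist']:
    im,d,cal=cam(n,n+'0'); print(n,cal)
E
```

```text
pics
{'t': 0.0, 'joints': array([-1.05600264e-01,  4.91559723e-01,  1.55947373e+00, -5.97852136e-05,
        1.09167275e+00, -1.05590109e-01]), 'qvel': array([-0.00014186,  0.00149458, -0.00033195,  0.00071369, -0.00049838,
        0.0006977 ]), 'tau': array([-9.52334158e-04, -6.12640929e+01, -2.58175153e+01,  6.92750537e-02,
        4.83079045e-02, -1.38641695e-05]), 'eef_pos': array([6.24749733e+02, 3.45811632e-02, 2.14053280e+02]), 'tcp_rot': array([-3.14047972e+00, -6.46338961e-05,  1.57081373e+00]), 'ft_force': array([-0.04720212,  0.58614069,  0.28926433]), 'moment': array([ 0.01028558, -0.02004552, -0.00864385]), 'opening': 0.998978549518734}
scene {'vfov': 50.59844732614797, 'cx': 314.15891012472235, 'cy': 242.50305792338884, 'xyz': array([1294.58068604,   -6.89847757,  927.85432341]), 'attitude': array([0.77735929, 0.00666466, 1.5448872 ])}
side {'vfov': 42.66820069235346, 'cx': 322.9601344823419, 'cy': 239.17025115447277, 'xyz': array([ 276.76847707, -927.46892387, 1119.74627693]), 'attitude': array([ 0.75756605, -0.01393314, -0.22771936])}
wrist {'vfov': 67.25426378615508, 'cx': 313.6684218942473, 'cy': 242.24380207473968, 'xyz': array([624.59337244,  75.66045183, 384.12358682]), 'attitude': array([-2.72570939e-01,  4.78703676e-05, -1.49402103e-04])}
```

View pics/scene0.png

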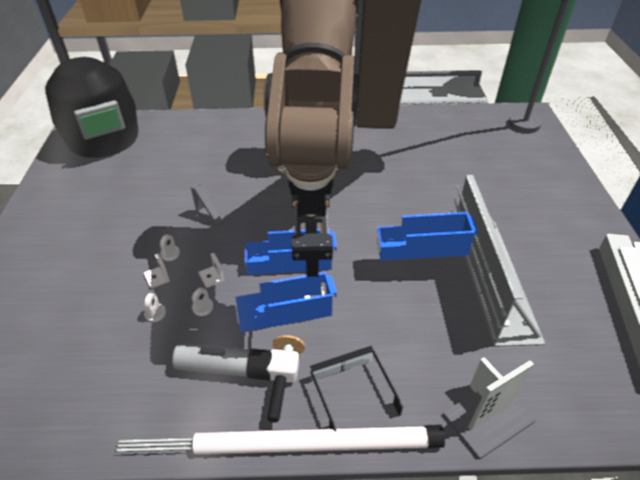

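View pics/side0.png

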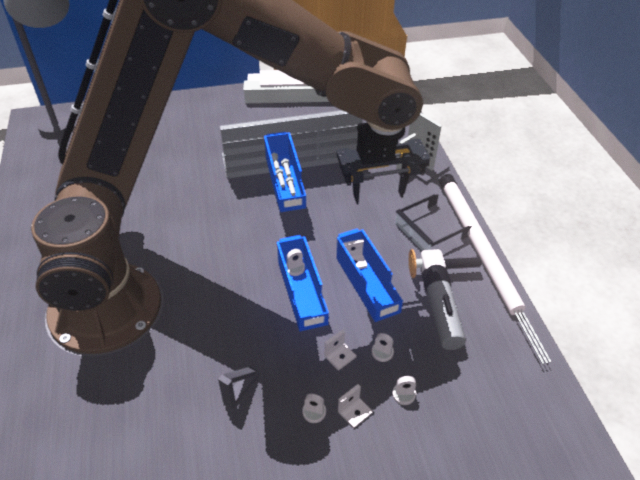

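View pics/wrist0.png

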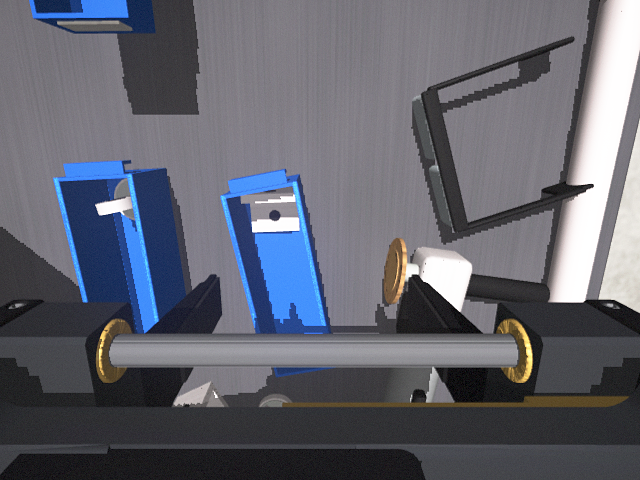

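```bash
cat > ortho.py <<'E'
from h import *
def ortho(names,x0,x1,y0,y1,s,out,zmin=-5,zmax=300,labels=True):
    # image: right=+x, up=+y
    W=int((x1-x0)*s);H=int((y1-y0)*s)
    Z=np.full((H,W),-1e9);C=np.zeros((H,W,3),np.uint8)
    for n in names:
        im,d,cal=load(n); P=cloud(d,cal); m=(d>0)&(P[...,2]>zmin)&(P[...,2]<zmax)
        p=P[m];c=im[m]
        u=((p[:,0]-x0)*s).astype(int);v=((y1-p[:,1])*s).astype(int)
        k=(u>=0)&(u<W)&(v>=0)&(v<H);u,v,z,c=u[k],v[k],p[k,2],c[k]
        o=np.argsort(z);u,v,z,c=u[o],v[o],z[o],c[o]
        kk=z>=Z[v,u]-0; 
        Z[v[kk],u[kk]]=z[kk];C[v[kk],u[kk]]=c[kk]
    C=C[:,:,::-1].copy()
    st=100 if s<2 else 50
    if s>=3: st=20
    for x in range(int(np.ceil(x0/st)*st),int(x1),st):
        cv2.line(C,(int((x-x0)*s),0),(int((x-x0)*s),H),(0,120,0),1); cv2.putText(C,str(x),(int((x-x0)*s)+2,10),0,0.35,(0,255,255))
    for y in range(int(np.ceil(y0/st)*st),int(y1),st):
        cv2.line(C,(0,int((y1-y)*s)),(W,int((y1-y)*s)),(0,120,0),1); cv2.putText(C,str(y),(2,int((y1-y)*s)-2),0,0.35,(0,255,255))
    cv2.imwrite('pics/'+out+'.png',C)
    return Z
E
python3 - <<'E'
from ortho import *
ortho(['scene0','side0'],300,1000,-450,400,.7,'o_all')
ortho(['scene0','side0'],480,880,-350,-50,2,'o_parts',zmax=90)
ortho(['scene0','side0'],480,880,-150,150,2,'o_bins',zmax=90)
ortho(['scene0','side0'],400,900,100,400,1.6,'o_panel',zmax=175)
E
```

```text
(no output)
```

View pics/o_all.png

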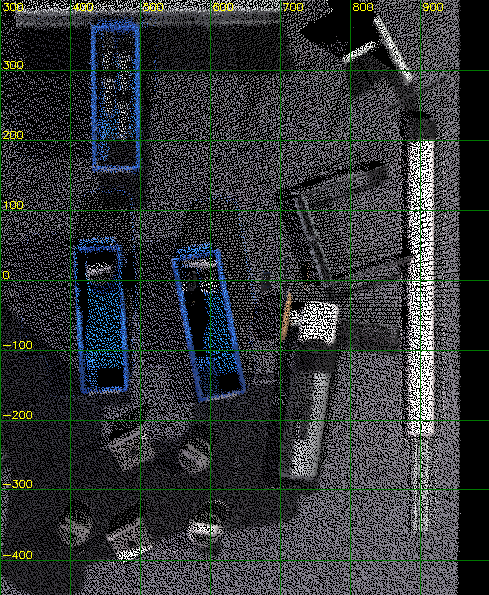

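View pics/o_parts.png

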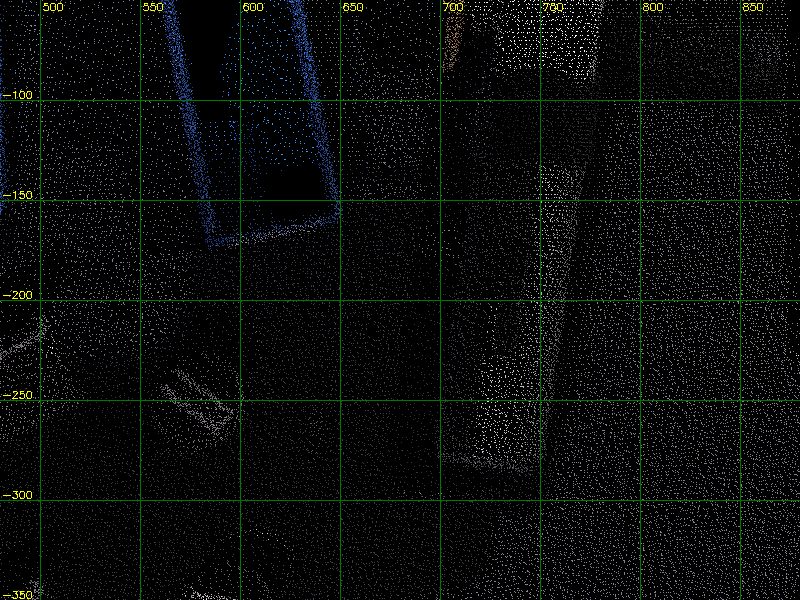

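View pics/o_bins.png

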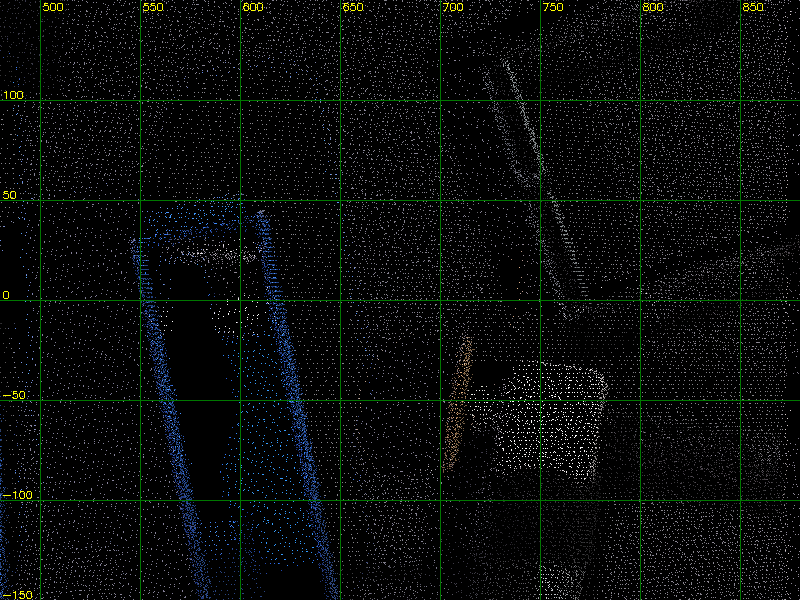

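View pics/o_panel.png

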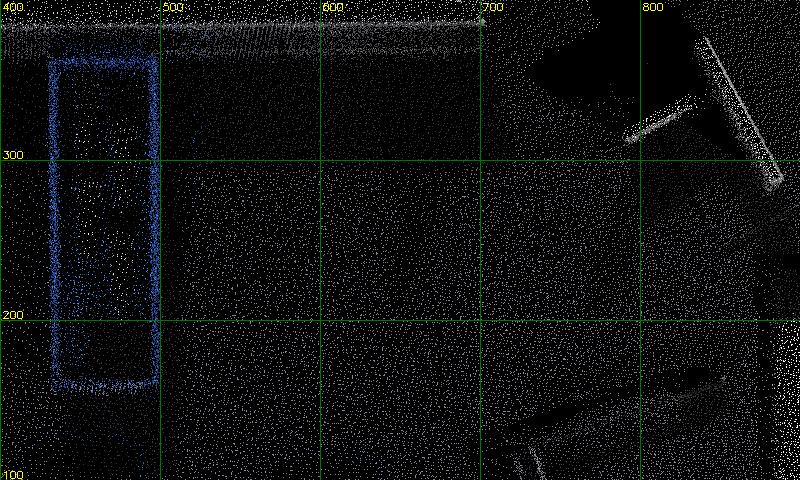

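```bash
cat > fit.py <<'E'
from h import *
from scipy.optimize import least_squares
def box(p,lo,hi):
    lo=np.array(lo,float);hi=np.array(hi,float);q=np.abs(p-(lo+hi)/2)-(hi-lo)/2
    return np.linalg.norm(np.maximum(q,0),axis=1)+np.minimum(q.max(1),0)
def cyl(p,r,z0,z1):
    q=np.stack([np.hypot(p[:,0],p[:,1])-r,np.abs(p[:,2]-(z0+z1)/2)-(z1-z0)/2],1)
    return np.linalg.norm(np.maximum(q,0),axis=1)+np.minimum(q.max(1),0)
def cleat(p): return np.minimum(box(p,[-23,-25,0],[23,25,8]),box(p,[15,-25,0],[23,25,52]))
def lug(p):
    pl=box(p,[-5,-18,0],[5,18,44]); q=p-np.array([0,0,44.]); 
    top=cyl(q[:,[1,2,0]],18,-5,5)
    return np.minimum(np.minimum(cyl(p,23,0,8),pl),top)
def bin_(p):
    w=[([-103,-33,0],[103,33,3]),([-103,-33,0],[-100,33,45]),([100,-33,0],[103,33,75]),
       ([-103,-33,0],[-47,-30,45]),([-103,30,0],[-47,33,45]),([-47,-33,0],[103,-30,75]),([-47,30,0],[103,33,75]),
       ([103,-25,68],[114,25,71]),([111,-25,54.5],[114,25,71])]
    return np.min([box(p,*a) for a in w],axis=0)
def panel(p):
    ds=[box(p,[0,-190,0],[2,190,165])]
    for h in (55,95,135):
        a=np.arctan2(6,16); n=np.array([-np.cos(a),-np.sin(a)*-1*-1])
        # louvre: outer top edge (-18,h); runs down/in 6 per 16
        q=p-np.array([-18,0,h]); d=np.array([6,-16])/np.hypot(6,16)  # (x,z) direction down
        t=q[:,0]*d[0]+q[:,2]*d[1]; nn=q[:,0]*(-d[1])+q[:,2]*d[0]
        L=18/ (6/np.hypot(6,16))
        ds.append(box(np.stack([t,q[:,1],nn],1),[0,-190,0],[L,190,2.5]))
    return np.min(ds,axis=0)
def fit(names,model,x,y,yaw,z=0,rad=(60,60),zr=(3,90),free='xya',verbose=True,pitch=0,pred=None):
    P=[]
    for n in names:
        im,d,cal=load(n); p=cloud(d,cal); m=(d>0); p=p[m]
        P.append(p)
    P=np.concatenate(P)
    def loc(v,P):
        q=P-np.array([v[0],v[1],v[3]]); r=R.from_euler('zyx',[v[2],v[4],0]); return r.inv().apply(q)
    v0=np.array([x,y,yaw,z,pitch],float)
    idx=[ 'xyazp'.index(c) for c in free]
    for it in range(3):
        q=loc(v0,P); m=(np.abs(q[:,0])<rad[0])&(np.abs(q[:,1])<rad[1])&(q[:,2]>zr[0])&(q[:,2]<zr[1])
        if it: m&=np.abs(model(q))<(15 if it==1 else 6)
        S=P[m]
        if len(S)>4000: S=S[np.random.default_rng(0).choice(len(S),4000,False)]
        sc=np.array([1,1,.02,1,.02])[idx]
        def f(w):
            v=v0.copy(); v[idx]=w*sc; return model(loc(v,S))
        s=least_squares(f,v0[idx]/sc,loss='soft_l1',f_scale=1.5)
        v0=v0.copy(); v0[idx]=s.x*sc
    if verbose: print(model.__name__,names,'xy %.1f %.1f yaw %.3f z %.1f p %.3f'%tuple(v0),'n',len(S),'med %.2f'%np.median(np.abs(f(s.x))))
    return v0
E
python3 - <<'E'
from fit import *
for n in (['scene0'],['side0'],['wrist0'],['scene0','side0']):
    if 'wrist0' not in n:
        fit(n,panel,511,385,1.57,rad=(40,200),zr=(10,170),free='xyaz')
        fit(n,bin_,463,258,1.57,z=67,rad=(125,45),zr=(5,90),free='xyazp',pitch=.05)
    fit(n,bin_,447,-55,1.57,rad=(125,45),free='xyaz')
    fit(n,bin_,598,-64,1.8,rad=(125,45),free='xyaz')
    if n==['wrist0']: continue
    for x,y in ((405,-350),(590,-355),(575,-250)):
        fit(n,lug,x,y,-.5,rad=(35,35)); 
    for x,y,a in ((487,-235,1),(480,-370,1)): fit(n,cleat,x,y,a,rad=(40,40))
E
```

```text
panel ['scene0'] xy 512.6 383.8 yaw 1.577 z -0.1 p 0.000 n 4000 med 0.63
bin_ ['scene0'] xy 466.0 262.7 yaw 1.578 z 67.8 p -0.008 n 3311 med 0.83
bin_ ['scene0'] xy 445.2 -54.1 yaw 1.621 z -0.3 p 0.000 n 1859 med 0.80
bin_ ['scene0'] xy 599.5 -64.7 yaw 1.765 z 2.6 p 0.000 n 3470 med 0.80
lug ['scene0'] xy 406.2 -353.0 yaw 1.093 z 0.0 p 0.000 n 333 med 1.03
lug ['scene0'] xy 592.3 -355.0 yaw -1.756 z 0.0 p 0.000 n 404 med 0.92
lug ['scene0'] xy 581.2 -246.6 yaw 0.511 z 0.0 p 0.000 n 395 med 1.68
cleat ['scene0'] xy 487.8 -239.4 yaw 2.045 z 0.0 p 0.000 n 395 med 1.57
cleat ['scene0'] xy 485.2 -370.9 yaw 2.043 z 0.0 p 0.000 n 349 med 1.68
panel ['side0'] xy 511.8 381.1 yaw 1.578 z 2.2 p 0.000 n 4000 med 0.94
bin_ ['side0'] xy 464.7 260.1 yaw 1.578 z 84.8 p -0.006 n 1068 med 0.77
bin_ ['side0'] xy 441.1 -57.1 yaw 1.622 z 14.4 p 0.000 n 1586 med 0.68
bin_ ['side0'] xy 596.6 -67.1 yaw 1.772 z 13.9 p 0.000 n 2205 med 0.81
lug ['side0'] xy 406.2 -355.2 yaw -2.059 z 0.0 p 0.000 n 554 med 0.96
lug ['side0'] xy 591.3 -356.9 yaw -1.749 z 0.0 p 0.000 n 534 med 1.08
lug ['side0'] xy 578.6 -251.8 y
[... 349 characters left out ...]
y 512.4 382.0 yaw 1.579 z 1.7 p 0.000 n 4000 med 0.72
bin_ ['scene0', 'side0'] xy 465.4 261.0 yaw 1.578 z 83.3 p -0.005 n 3762 med 0.87
bin_ ['scene0', 'side0'] xy 444.2 -56.5 yaw 1.626 z 13.3 p 0.000 n 3166 med 0.77
bin_ ['scene0', 'side0'] xy 598.4 -65.8 yaw 1.760 z 13.0 p 0.000 n 4000 med 0.79
lug ['scene0', 'side0'] xy 406.2 -354.4 yaw -2.049 z 0.0 p 0.000 n 883 med 1.15
lug ['scene0', 'side0'] xy 591.8 -356.2 yaw -1.743 z 0.0 p 0.000 n 937 med 1.17
lug ['scene0', 'side0'] xy 578.4 -250.5 yaw 0.915 z 0.0 p 0.000 n 883 med 1.19
cleat ['scene0', 'side0'] xy 487.5 -241.3 yaw 2.044 z 0.0 p 0.000 n 1140 med 1.44
cleat ['scene0', 'side0'] xy 485.1 -373.1 yaw 2.045 z 0.0 p 0.000 n 1191 med 1.32
```

Run:
```python
from h import *
im,d,c=load('side0')
cv2.imwrite('pics/cropA.png',cv2.resize(im[315:435,200:440,::-1],None,fx=3.3,fy=3.3,interpolation=cv2.INTER_CUBIC))
im,d,c=load('scene0')
cv2.imwrite('pics/cropB.png',cv2.resize(im[180:340,100:260,::-1],None,fx=3.5,fy=3.5,interpolation=cv2.INTER_CUBIC))
```

```text
(no output)
```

View pics/cropA.png

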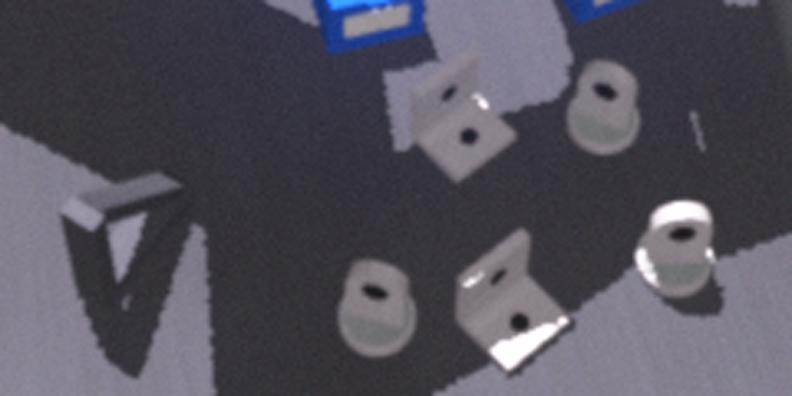

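View pics/cropB.png

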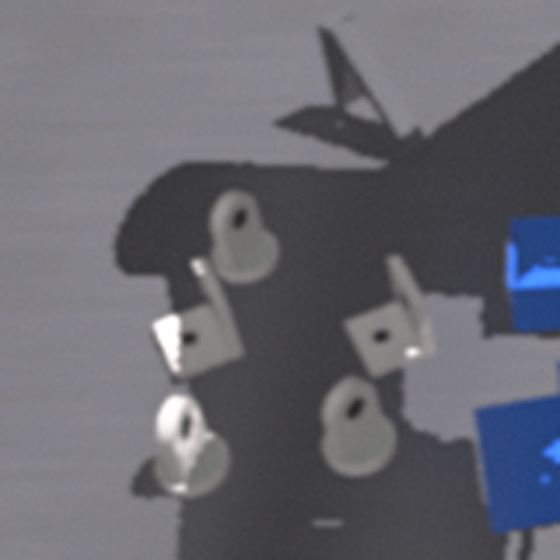

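```bash
cat > plan.py <<'E'
from h import *
import json,sys
def plan(wps,claw,st=None,maxmm=55,maxdeg=10.5):
    """wps: list of (x,y,z,psi) straight moves; rows printed in tool axes"""
    s=st or env.state(); p=np.array(s['eef_pos']);r=R.from_euler('xyz',s['tcp_rot'])
    rows=[]
    for x,y,z,psi in wps:
        t=np.array([x,y,z],float);rt=R.from_euler('xyz',[np.pi,0,psi])
        w=(r.inv()*rt).as_rotvec(); d=t-p
        n=max(1,int(np.ceil(np.linalg.norm(d)/maxmm)),int(np.ceil(np.degrees(np.linalg.norm(w))/maxdeg)))
        for i in range(n):
            dl=r.inv().apply(d/n)/800; wl=w/n/(np.pi/2)
            rows.append([*dl,*wl]); p=p+d/n; r=r*R.from_rotvec(w/n)
    k=['dx','dy','dz','rx','ry','rz']
    for i in range(0,len(rows),10):
        print(json.dumps([{**{a:round(float(b),4) for a,b in zip(k,q) if abs(b)>2e-4},'claw':claw} for q in rows[i:i+10]]))
def s():
    s=env.state(); print('t %.2f'%s['t'],np.round(s['eef_pos'],1),np.round(s['tcp_rot'],3),'F',np.round(s['ft_force'],1),'op %.3f'%s['opening'])
E
python3 - <<'E'
from plan import *
plan([(592,-356,110,-.18),(592,-356,60,-.18)],-.3)
E
```

```text
[{"dx": -0.0445, "dy": -0.0041, "dz": 0.013, "rz": 0.1115, "claw": -0.3}, {"dx": -0.0445, "dy": 0.0037, "dz": 0.013, "rz": 0.1115, "claw": -0.3}, {"dx": -0.0432, "dy": 0.0114, "dz": 0.013, "rz": 0.1115, "claw": -0.3}, {"dx": -0.0406, "dy": 0.0188, "dz": 0.013, "rz": 0.1115, "claw": -0.3}, {"dx": -0.0367, "dy": 0.0255, "dz": 0.013, "rz": 0.1115, "claw": -0.3}, {"dx": -0.0317, "dy": 0.0315, "dz": 0.013, "rz": 0.1115, "claw": -0.3}, {"dx": -0.0257, "dy": 0.0366, "dz": 0.013, "rz": 0.1115, "claw": -0.3}, {"dx": -0.0189, "dy": 0.0405, "dz": 0.013, "rz": 0.1115, "claw": -0.3}, {"dx": -0.0116, "dy": 0.0432, "dz": 0.013, "rz": 0.1115, "claw": -0.3}, {"dx": -0.0039, "dy": 0.0445, "dz": 0.013, "rz": 0.1115, "claw": -0.3}]
[{"dz": 0.0625, "claw": -0.3}]
```

Request:
arm_command(
  steps=[
    {"dx": -0.0445, "dy": -0.004, "dz": 0.013, "rz": 0.1115, "claw": -0.3},
    {"dx": -0.0445, "dy": 0.004, "dz": 0.013, "rz": 0.1115, "claw": -0.3},
    {"dx": -0.043, "dy": 0.011, "dz": 0.013, "rz": 0.1115, "claw": -0.3},
    {"dx": -0.0405, "dy": 0.019, "dz": 0.013, "rz": 0.1115, "claw": -0.3},
    {"dx": -0.0365, "dy": 0.0255, "dz": 0.013, "rz": 0.1115, "claw": -0.3},
    {"dx": -0.0315, "dy": 0.0315, "dz": 0.013, "rz": 0.1115, "claw": -0.3},
    {"dx": -0.0255, "dy": 0.0365, "dz": 0.013, "rz": 0.1115, "claw": -0.3},
    {"dx": -0.019, "dy": 0.0405, "dz": 0.013, "rz": 0.1115, "claw": -0.3},
    {"dx": -0.0115, "dy": 0.043, "dz": 0.013, "rz": 0.1115, "claw": -0.3},
    {"dx": -0.004, "dy": 0.0445, "dz": 0.013, "rz": 0.1115, "claw": -0.3},
  ],
)

```text
$.steps[0]: bad value
```

Run:
```python
from plan import *
s()
for n in ['scene','side','wrist']: cam(n,n+'1')
s()
plan([(592,-356,60,-.18)],-.3)
from fit import *
for n in (['scene1'],['side1'],['wrist1']):
    for x,y in ((406,-353),(592,-355),(579,-250)):
        fit(n,lug,x,y,-2.1 if x<500 else -1.75 if x>585 else .9,rad=(35,35)); 
    for x,y,a in ((487,-240,2.04),(485,-371,2.04)): fit(n,cleat,x,y,a,rad=(40,40))
    for a in ((445,-55,1.62),(598,-65,1.765)): fit(n,bin_,*a,rad=(125,45))
```

```text
t 0.15 [624.8   0.  214.2] [-3.141 -0.     1.571] F [-0.2 -0.2 -0. ] op 0.999
t 0.30 [624.9   0.  214.5] [-3.141 -0.     1.571] F [ 0.   0.1 -0.1] op 0.999
[{"dx": -0.0445, "dy": -0.0041, "dz": 0.0193, "rz": 0.1115, "claw": -0.3}, {"dx": -0.0445, "dy": 0.0037, "dz": 0.0193, "rz": 0.1115, "claw": -0.3}, {"dx": -0.0432, "dy": 0.0114, "dz": 0.0193, "rz": 0.1115, "claw": -0.3}, {"dx": -0.0406, "dy": 0.0188, "dz": 0.0193, "rz": 0.1115, "claw": -0.3}, {"dx": -0.0367, "dy": 0.0255, "dz": 0.0193, "rz": 0.1115, "claw": -0.3}, {"dx": -0.0317, "dy": 0.0315, "dz": 0.0193, "rz": 0.1115, "claw": -0.3}, {"dx": -0.0257, "dy": 0.0366, "dz": 0.0193, "rz": 0.1115, "claw": -0.3}, {"dx": -0.0189, "dy": 0.0405, "dz": 0.0193, "rz": 0.1115, "claw": -0.3}, {"dx": -0.0116, "dy": 0.0432, "dz": 0.0193, "rz": 0.1115, "claw": -0.3}, {"dx": -0.0039, "dy": 0.0445, "dz": 0.0193, "rz": 0.1115, "claw": -0.3}]
lug ['scene1'] xy 406.4 -352.9 yaw -2.048 z 0.0 p 0.000 n 335 med 1.15
lug ['scene1'] xy 591.8 -354.9 yaw -1.756 z 0.0 p 0.000 n 395 med 1.03
lug ['scene1'] xy 578.1 -249.1 yaw 0.947 z 0.0 p 0.000 n 399 med 0.99

[... 582 characters left out ...]
xy 484.6 -373.6 yaw 2.048 z 0.0 p 0.000 n 843 med 1.09
bin_ ['side1'] xy 443.5 -56.6 yaw 1.621 z 0.0 p 0.000 n 2392 med 0.82
bin_ ['side1'] xy 596.0 -67.8 yaw 1.766 z 0.0 p 0.000 n 2923 med 0.96
lug ['wrist1'] xy 406.0 -353.0 yaw -2.100 z 0.0 p 0.000 n 0 med nan
lug ['wrist1'] xy 592.0 -355.0 yaw -1.750 z 0.0 p 0.000 n 0 med nan
lug ['wrist1'] xy 576.7 -251.1 yaw 0.829 z 0.0 p 0.000 n 259 med 0.66
cleat ['wrist1'] xy 485.6 -241.8 yaw 2.053 z 0.0 p 0.000 n 775 med 0.30
cleat ['wrist1'] xy 485.0 -371.0 yaw 2.040 z 0.0 p 0.000 n 0 med nan
bin_ ['wrist1'] xy 444.8 -55.2 yaw 1.622 z 0.0 p 0.000 n 4000 med 0.35
bin_ ['wrist1'] xy 596.3 -65.7 yaw 1.759 z 0.0 p 0.000 n 4000 med 0.36
  return _methods._mean(a, axis=axis, dtype=dtype,
  ret = ret.dtype.type(ret / rcount)
```

View pics/wrist1.png

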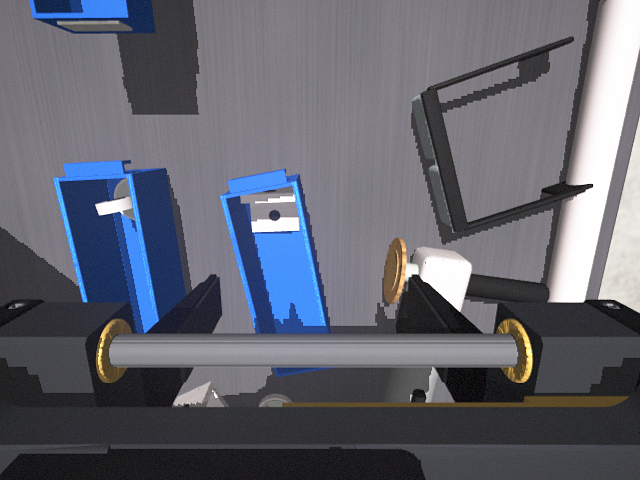

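Request:
arm_command(
  steps=[
    {"dx": -0.0445, "dy": -0.004, "dz": 0.013, "rx": 0, "ry": 0, "rz": 0.1115, "claw": -0.3},
    {"dx": -0.0445, "dy": 0.004, "dz": 0.013, "rx": 0, "ry": 0, "rz": 0.1115, "claw": -0.3},
    {"dx": -0.043, "dy": 0.011, "dz": 0.013, "rx": 0, "ry": 0, "rz": 0.1115, "claw": -0.3},
    {"dx": -0.0405, "dy": 0.019, "dz": 0.013, "rx": 0, "ry": 0, "rz": 0.1115, "claw": -0.3},
    {"dx": -0.0365, "dy": 0.0255, "dz": 0.013, "rx": 0, "ry": 0, "rz": 0.1115, "claw": -0.3},
    {"dx": -0.0315, "dy": 0.0315, "dz": 0.013, "rx": 0, "ry": 0, "rz": 0.1115, "claw": -0.3},
    {"dx": -0.0255, "dy": 0.0365, "dz": 0.013, "rx": 0, "ry": 0, "rz": 0.1115, "claw": -0.3},
    {"dx": -0.019, "dy": 0.0405, "dz": 0.013, "rx": 0, "ry": 0, "rz": 0.1115, "claw": -0.3},
    {"dx": -0.0115, "dy": 0.043, "dz": 0.013, "rx": 0, "ry": 0, "rz": 0.1115, "claw": -0.3},
    {"dx": -0.004, "dy": 0.0445, "dz": 0.013, "rx": 0, "ry": 0, "rz": 0.1115, "claw": -0.3},
  ],
)

```text
t: 1.55
eef_pos: [583.9, -363.0, 107.5]
tcp_rot: [-3.141, -0.001, -0.233]
ft_force: [0.2, -0.6, -0.1]
opening: 0.651
```

```bash
sed -i "s/for a,b in zip(k,q) if abs(b)>2e-4}/for a,b in zip(k,q)}/" plan.py
python3 - <<'E'
from plan import *
s()
for n in ['scene','side']: cam(n,n+'2')
s()
plan([(592,-356,22,-.18)],-.3)
from fit import *
for n in (['scene2'],['side2']):
    for x,y in ((406,-353),(592,-355),(579,-250)):
        fit(n,lug,x,y,-2.1 if x<500 else -1.75 if x>585 else .9,rad=(35,35)); 
    for x,y,a in ((487,-240,2.04),(485,-371,2.04)): fit(n,cleat,x,y,a,rad=(40,40))
E
```

```text
t 1.55 [ 583.9 -363.   107.5] [-3.141e+00 -1.000e-03 -2.330e-01] F [ 0.2 -0.6 -0.1] op 0.651
t 1.65 [ 582.9 -364.8  106.4] [-3.141 -0.    -0.234] F [-0.2  0.6 -0.5] op 0.651
[{"dx": 0.0043, "dy": -0.0066, "dz": 0.0528, "rx": -0.0002, "ry": -0.0, "rz": -0.0172, "claw": -0.3}, {"dx": 0.0044, "dy": -0.0065, "dz": 0.0528, "rx": -0.0002, "ry": -0.0, "rz": -0.0172, "claw": -0.3}]
lug ['scene2'] xy 406.7 -354.5 yaw -12.619 z 0.0 p 0.000 n 37 med 1.45
lug ['scene2'] xy 592.4 -354.8 yaw -1.745 z 0.0 p 0.000 n 393 med 0.94
lug ['scene2'] xy 578.3 -249.1 yaw 0.942 z 0.0 p 0.000 n 408 med 1.05
cleat ['scene2'] xy 488.0 -239.4 yaw 2.058 z 0.0 p 0.000 n 384 med 1.43
cleat ['scene2'] xy 484.7 -369.7 yaw 2.047 z 0.0 p 0.000 n 131 med 1.36
lug ['side2'] xy 406.3 -355.1 yaw -2.049 z 0.0 p 0.000 n 545 med 1.05
lug ['side2'] xy 590.8 -357.0 yaw -1.740 z 0.0 p 0.000 n 309 med 1.30
lug ['side2'] xy 578.2 -251.4 yaw 0.900 z 0.0 p 0.000 n 489 med 1.16
cleat ['side2'] xy 486.8 -242.0 yaw 2.048 z 0.0 p 0.000 n 743 med 1.03
cleat ['side2'] xy 484.4 -373.6 yaw 2.041 z 0.0 p 0.000 n 848 med 1.03
```

Request:
arm_command(
  steps=[
    {"dx": 0.0087, "dy": -0.013, "dz": 0.01, "rx": 0, "ry": 0, "rz": -0.034, "claw": -0.3},
    {"dx": 0, "dy": 0, "dz": 0.03, "rx": 0, "ry": 0, "rz": 0, "claw": -0.3},
    {"dx": 0, "dy": 0, "dz": 0, "rx": 0, "ry": 0, "rz": 0, "claw": -0.3},
  ],
)

```text
t: 2.02
eef_pos: [593.9, -352.8, 73.5]
tcp_rot: [-3.14, -0.0, -0.167]
ft_force: [0.0, -0.1, -0.8]
opening: 0.65
```

Run:
```python
from plan import *
s()
plan([(592,-356,22,-.18)],-.3)
```

```text
t 2.02 [ 593.9 -352.8   73.5] [-3.14  -0.    -0.167] F [ 0.  -0.1 -0.8] op 0.650
[{"dx": -0.0017, "dy": 0.0044, "dz": 0.0644, "rx": -0.0007, "ry": -0.0, "rz": 0.0083, "claw": -0.3}]
```

Request:
arm_command(
  steps=[
    {"dx": -0.0015, "dy": 0.0035, "dz": 0.028, "rx": 0, "ry": 0, "rz": 0.007, "claw": -0.3},
    {"dx": 0, "dy": 0, "dz": 0.026, "rx": 0, "ry": 0, "rz": 0, "claw": -0.3},
    {"dx": 0, "dy": 0, "dz": 0, "rx": 0, "ry": 0, "rz": 0, "claw": -0.3},
  ],
)

```text
t: 2.4
eef_pos: [594.8, -353.0, 31.4]
tcp_rot: [-3.141, -0.003, -0.17]
ft_force: [-1.0, -0.4, 0.4]
opening: 0.652
```

Run:
```python
from plan import *
s()
plan([(592,-356,22,-.18)],-.3)
```

```text
t 2.40 [ 594.8 -353.    31.4] [-3.141e+00 -3.000e-03 -1.700e-01] F [-1.  -0.4  0.4] op 0.652
[{"dx": -0.0028, "dy": 0.0043, "dz": 0.0117, "rx": -0.0001, "ry": -0.0017, "rz": 0.0065, "claw": -0.3}]
```

Request:
arm_command(
  steps=[
    {"dx": -0.003, "dy": 0.0043, "dz": 0.0117, "rx": 0, "ry": 0, "rz": 0.006, "claw": -0.3},
    {"dx": 0, "dy": 0, "dz": 0, "rx": 0, "ry": 0, "rz": 0, "claw": 1},
    {"dx": 0, "dy": 0, "dz": 0, "rx": 0, "ry": 0, "rz": 0, "claw": 1},
    {"dx": 0, "dy": 0, "dz": 0, "rx": 0, "ry": 0, "rz": 0, "claw": 1},
    {"dx": 0, "dy": 0, "dz": 0, "rx": 0, "ry": 0, "rz": 0, "claw": 1},
  ],
)

```text
t: 3.02
eef_pos: [592.8, -356.6, 23.9]
tcp_rot: [3.14, -0.006, -0.179]
ft_force: [0.2, -0.1, -0.7]
opening: 0.285
```

Run:
```python
from plan import *
s()
cam('side','side3')
from fit import *
fit(['side3'],lug,592,-355,-1.75,rad=(35,35),zr=(3,40))
```

```text
t 3.02 [ 592.8 -356.6   23.9] [ 3.14  -0.006 -0.179] F [ 0.2 -0.1 -0.7] op 0.285
lug ['side3'] xy 559.0 -352.3 yaw -1.683 z 0.0 p 0.000 n 148 med 2.35
```

Still closing; give it more rows, then lift.

Request:
arm_command(
  steps=[
    {"dx": 0, "dy": 0, "dz": 0, "rx": 0, "ry": 0, "rz": 0, "claw": 1},
    {"dx": 0, "dy": 0, "dz": 0, "rx": 0, "ry": 0, "rz": 0, "claw": 1},
    {"dx": 0, "dy": 0, "dz": 0, "rx": 0, "ry": 0, "rz": 0, "claw": 1},
    {"dx": 0, "dy": 0, "dz": 0, "rx": 0, "ry": 0, "rz": 0, "claw": 1},
  ],
)

```text
t: 3.58
eef_pos: [592.8, -356.6, 24.1]
tcp_rot: [3.14, -0.006, -0.179]
ft_force: [-0.1, -1.1, 0.7]
opening: 0.101
```

Run:
```python
from plan import *
s()
for n in ['wrist']: cam(n,n+'3')
```

```text
t 3.58 [ 592.8 -356.6   24.1] [ 3.14  -0.006 -0.179] F [-0.1 -1.1  0.7] op 0.101
```

View pics/wrist3.png

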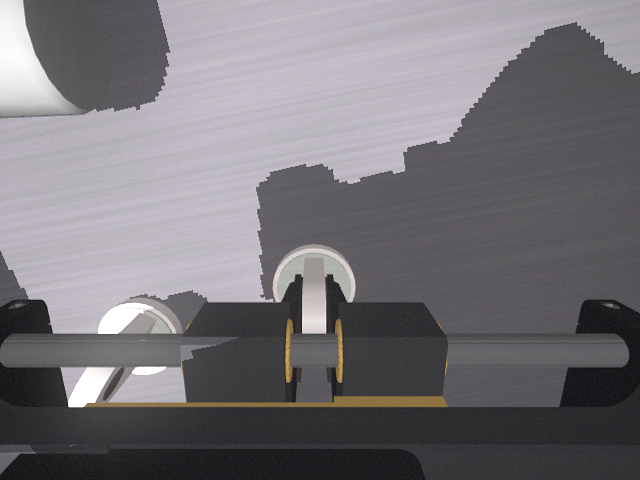

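```bash
cat > binpos.py <<'E'
import numpy as np
LB=(444.8,-55.2,1.622); CB=(596.3,-65.7,1.759)
def inbin(B,lx,ly=0):
    c,s=np.cos(B[2]),np.sin(B[2]); return B[0]+c*lx-s*ly, B[1]+s*lx+c*ly
def local(B,x,y):
    c,s=np.cos(B[2]),np.sin(B[2]); dx,dy=x-B[0],y-B[1]; return c*dx+s*dy,-s*dx+c*dy
E
python3 - <<'E'
from plan import *
from fit import *
from binpos import *
v=fit(['wrist0'],lug,*inbin(LB,73),1.2,z=3,rad=(28,28),zr=(10,66)); print(local(LB,v[0],v[1]),v[2]-LB[2])
v=fit(['wrist0'],cleat,*inbin(CB,73),CB[2],z=3,rad=(28,28),zr=(6,60)); print(local(CB,v[0],v[1]),v[2]-CB[2])
x,y=inbin(LB,24)
plan([(592,-356,130,-.18),(x,y,130,.051)],1)
E
```

```text
lug ['wrist0'] xy 453.7 21.1 yaw 1.758 z 3.0 p 0.000 n 929 med 1.98
(np.float64(75.76709134698949), np.float64(-12.79920638897115)) 0.13612283510693413
cleat ['wrist0'] xy 581.3 6.6 yaw 1.612 z 3.0 p 0.000 n 2023 med 0.47
(np.float64(73.86267219061925), np.float64(1.200472055570172)) -0.14739902061947885
[{"dx": -0.0002, "dy": -0.0002, "dz": -0.0662, "rx": 0.0004, "ry": -0.0019, "rz": 0.0004, "claw": 1}, {"dx": -0.0004, "dy": -0.0002, "dz": -0.0662, "rx": 0.0004, "ry": -0.0019, "rz": 0.0004, "claw": 1}, {"dx": -0.0365, "dy": -0.0523, "dz": -0.0, "rx": -0.0, "ry": 0.0, "rz": -0.021, "claw": 1}, {"dx": -0.0347, "dy": -0.0535, "dz": -0.0, "rx": -0.0, "ry": 0.0, "rz": -0.021, "claw": 1}, {"dx": -0.0329, "dy": -0.0546, "dz": -0.0, "rx": -0.0, "ry": 0.0, "rz": -0.021, "claw": 1}, {"dx": -0.0311, "dy": -0.0557, "dz": -0.0, "rx": -0.0, "ry": 0.0, "rz": -0.021, "claw": 1}, {"dx": -0.0293, "dy": -0.0567, "dz": -0.0, "rx": -0.0, "ry": 0.0, "rz": -0.021, "claw": 1}, {"dx": -0.0274, "dy": -0.0576, "dz": -0.0, "rx": -0.0, "ry": 0.0, "rz": -0.021, "claw": 1}, {"dx": -0.0255, "dy": -0.0585, "dz": -0.0, "rx": -0.0, "ry": 0.0, "rz": -0.021, "claw": 1}]
```

Request:
arm_command(
  steps=[
    {"dx": 0, "dy": 0, "dz": -0.066, "rx": 0, "ry": 0, "rz": 0, "claw": 1},
    {"dx": 0, "dy": 0, "dz": -0.066, "rx": 0, "ry": 0, "rz": 0, "claw": 1},
    {"dx": -0.0365, "dy": -0.0523, "dz": 0, "rx": 0, "ry": 0, "rz": -0.021, "claw": 1},
    {"dx": -0.0347, "dy": -0.0535, "dz": 0, "rx": 0, "ry": 0, "rz": -0.021, "claw": 1},
    {"dx": -0.0329, "dy": -0.0546, "dz": 0, "rx": 0, "ry": 0, "rz": -0.021, "claw": 1},
    {"dx": -0.0311, "dy": -0.0557, "dz": 0, "rx": 0, "ry": 0, "rz": -0.021, "claw": 1},
    {"dx": -0.0293, "dy": -0.0567, "dz": 0, "rx": 0, "ry": 0, "rz": -0.021, "claw": 1},
    {"dx": -0.0274, "dy": -0.0576, "dz": 0, "rx": 0, "ry": 0, "rz": -0.021, "claw": 1},
    {"dx": -0.022, "dy": -0.05, "dz": 0, "rx": 0, "ry": 0, "rz": -0.015, "claw": 1},
    {"dx": 0, "dy": 0, "dz": 0, "rx": 0, "ry": 0, "rz": 0, "claw": 1},
  ],
)

```text
t: 4.88
eef_pos: [439.7, -29.8, 130.8]
tcp_rot: [3.139, -0.006, 0.049]
ft_force: [0.1, 0.0, -0.6]
opening: 0.102
```

Run:
```python
from plan import *
from binpos import *
s()
for n in ['scene','side','wrist']: cam(n,n+'4')
x,y=inbin(LB,24)
plan([(x,y,75,.051),(x,y,27,.051)],1,maxmm=30)
```

```text
t 4.88 [439.7 -29.8 130.8] [ 3.139 -0.006  0.049] F [ 0.1  0.  -0.6] op 0.102
[{"dx": 0.0009, "dy": -0.0007, "dz": 0.0349, "rx": 0.0009, "ry": -0.0025, "rz": -0.0017, "claw": 1}, {"dx": 0.0011, "dy": -0.0006, "dz": 0.0349, "rx": 0.0009, "ry": -0.0025, "rz": -0.0017, "claw": 1}, {"dx": 0.0, "dy": -0.0, "dz": 0.03, "rx": -0.0, "ry": 0.0, "rz": -0.0, "claw": 1}, {"dx": 0.0, "dy": -0.0, "dz": 0.03, "rx": -0.0, "ry": 0.0, "rz": -0.0, "claw": 1}]
```

View pics/wrist4.png

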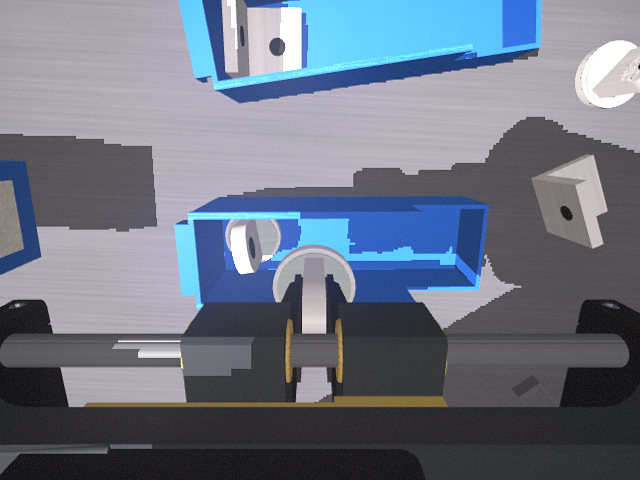

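View pics/side4.png

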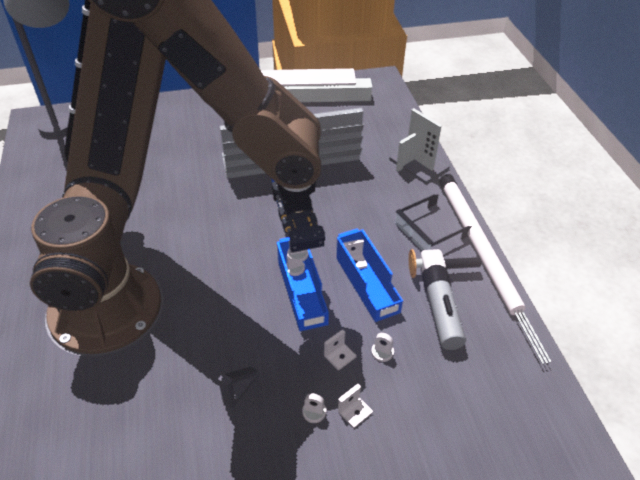

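Request:
arm_command(
  steps=[
    {"dx": 0.001, "dy": -0.0007, "dz": 0.035, "rx": 0.001, "ry": -0.0025, "rz": -0.0017, "claw": 1},
    {"dx": 0.001, "dy": -0.0006, "dz": 0.035, "rx": 0.001, "ry": -0.0025, "rz": -0.0017, "claw": 1},
    {"dx": 0, "dy": 0, "dz": 0.03, "rx": 0, "ry": 0, "rz": 0, "claw": 1},
    {"dx": 0, "dy": 0, "dz": 0.018, "rx": 0, "ry": 0, "rz": 0, "claw": 1},
    {"dx": 0, "dy": 0, "dz": 0, "rx": 0, "ry": 0, "rz": 0, "claw": 1},
  ],
)

```text
t: 5.65
eef_pos: [447.8, -36.7, 33.3]
tcp_rot: [3.141, -0.003, 0.043]
ft_force: [-0.6, -0.5, -1.1]
opening: 0.108
```

Run:
```python
from plan import *
from binpos import *
s()
st=env.state(); print(local(LB,*st['eef_pos'][:2]))
```

```text
t 5.65 [447.8 -36.7  33.3] [ 3.141e+00 -3.000e-03  4.300e-02] F [-0.6 -0.5 -1.1] op 0.108
(np.float64(18.344362391123315), np.float64(-3.9658516568840017))
```

Request:
arm_command(
  steps=[
    {"dx": -0.004, "dy": -0.007, "dz": 0.003, "rx": 0, "ry": 0, "rz": 0, "claw": 1},
    {"dx": 0, "dy": 0, "dz": 0.003, "rx": 0, "ry": 0, "rz": 0, "claw": 1},
    {"dx": 0, "dy": 0, "dz": 0, "rx": 0, "ry": 0, "rz": 0, "claw": 1},
  ],
)

```text
t: 6.02
eef_pos: [445.2, -31.8, 29.3]
tcp_rot: [3.14, -0.006, 0.042]
ft_force: [-0.3, -0.5, -0.8]
opening: 0.104
```

Run:
```python
from plan import *
from binpos import *
s()
st=env.state(); print(local(LB,*st['eef_pos'][:2]))
```

```text
t 6.03 [445.2 -31.8  29.3] [ 3.14  -0.006  0.042] F [-0.3 -0.5 -0.8] op 0.104
(np.float64(23.33342333013835), np.float64(-1.5730326034993274))
```

Request:
arm_command(
  steps=[
    {"dx": 0, "dy": 0, "dz": 0.001, "rx": 0, "ry": 0, "rz": 0, "claw": 0.5},
    {"dx": 0, "dy": 0, "dz": 0, "rx": 0, "ry": 0, "rz": 0, "claw": 0.5},
    {"dx": 0, "dy": 0, "dz": 0, "rx": 0, "ry": 0, "rz": 0, "claw": 0.5},
    {"dx": 0, "dy": 0, "dz": -0.05, "rx": 0, "ry": 0, "rz": 0, "claw": 0.5},
    {"dx": 0, "dy": 0, "dz": -0.06, "rx": 0, "ry": 0, "rz": 0, "claw": 0.4},
    {"dx": 0, "dy": 0, "dz": 0, "rx": 0, "ry": 0, "rz": 0, "claw": -0.3},
  ],
)

```text
t: 6.78
eef_pos: [444.9, -31.7, 119.1]
tcp_rot: [3.14, -0.006, 0.042]
ft_force: [0.4, 0.7, -0.6]
opening: 0.359
```

Run:
```python
from plan import *
from fit import *
from binpos import *
s()
for n in ['scene','side','wrist']: cam(n,n+'5')
fit(['scene5'],lug,578,-249,.92,rad=(35,35));fit(['side5'],lug,578,-251,.92,rad=(35,35))
plan([(578,-250.3,110,-.655)],-.3)
```

```text
t 6.78 [444.9 -31.7 119.1] [ 3.14  -0.006  0.042] F [ 0.4  0.7 -0.6] op 0.359
lug ['scene5'] xy 578.3 -249.1 yaw 0.941 z 0.0 p 0.000 n 405 med 0.99
lug ['side5'] xy 578.6 -251.5 yaw 0.894 z 0.0 p 0.000 n 486 med 1.21
[{"dx": 0.0313, "dy": 0.0561, "dz": 0.0015, "rx": 0.0, "ry": 0.0, "rz": 0.0888, "claw": -0.3}, {"dx": 0.0388, "dy": 0.0512, "dz": 0.0015, "rx": 0.0, "ry": 0.0, "rz": 0.0888, "claw": -0.3}, {"dx": 0.0455, "dy": 0.0453, "dz": 0.0015, "rx": 0.0, "ry": 0.0, "rz": 0.0888, "claw": -0.3}, {"dx": 0.0514, "dy": 0.0385, "dz": 0.0015, "rx": 0.0, "ry": 0.0, "rz": 0.0888, "claw": -0.3}, {"dx": 0.0563, "dy": 0.031, "dz": 0.0015, "rx": 0.0, "ry": 0.0, "rz": 0.0888, "claw": -0.3}]
```

View pics/wrist5.png

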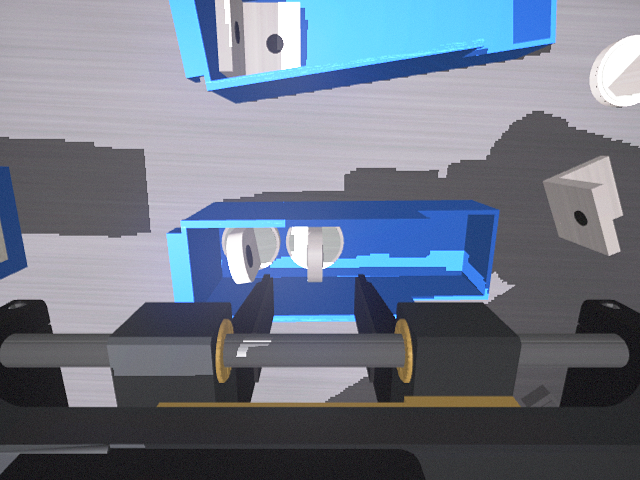

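Request:
arm_command(
  steps=[
    {"dx": 0.0313, "dy": 0.0561, "dz": 0.0015, "rx": 0, "ry": 0, "rz": 0.0888, "claw": -0.3},
    {"dx": 0.0388, "dy": 0.0512, "dz": 0.0015, "rx": 0, "ry": 0, "rz": 0.0888, "claw": -0.3},
    {"dx": 0.0455, "dy": 0.0453, "dz": 0.0015, "rx": 0, "ry": 0, "rz": 0.0888, "claw": -0.3},
    {"dx": 0.0514, "dy": 0.0385, "dz": 0.0015, "rx": 0, "ry": 0, "rz": 0.0888, "claw": -0.3},
    {"dx": 0.047, "dy": 0.026, "dz": 0.0015, "rx": 0, "ry": 0, "rz": 0.075, "claw": -0.3},
    {"dx": 0, "dy": 0, "dz": 0, "rx": 0, "ry": 0, "rz": 0, "claw": -0.3},
  ],
)

```text
t: 7.68
eef_pos: [572.4, -249.3, 97.9]
tcp_rot: [3.138, 0.015, -0.655]
ft_force: [-0.3, 0.9, 0.3]
opening: 0.648
```

Run:
```python
from plan import *
s()
plan([(578,-250.3,68,-.655)],-.3)
```

```text
t 7.67 [ 572.4 -249.3   97.9] [ 3.138  0.015 -0.655] F [-0.3  0.9  0.3] op 0.648
[{"dx": 0.0069, "dy": -0.0034, "dz": 0.0373, "rx": 0.0021, "ry": 0.0097, "rz": 0.0003, "claw": -0.3}]
```

Request:
arm_command(
  steps=[
    {"dx": 0.006, "dy": -0.003, "dz": 0.02, "rx": 0.002, "ry": 0.009, "rz": 0, "claw": -0.3},
    {"dx": 0, "dy": 0, "dz": 0, "rx": 0, "ry": 0, "rz": 0, "claw": -0.3},
  ],
)

```text
t: 7.92
eef_pos: [575.7, -249.0, 78.2]
tcp_rot: [3.141, 0.007, -0.653]
ft_force: [0.0, 0.6, -0.1]
opening: 0.649
```

Run:
```python
from plan import *
s()
plan([(578,-250.3,23,-.655)],-.3,maxmm=30)
```

```text
t 7.92 [ 575.7 -249.    78.2] [ 3.141  0.007 -0.653] F [ 0.   0.6 -0.1] op 0.649
[{"dx": 0.0019, "dy": -0.0003, "dz": 0.0345, "rx": 0.0003, "ry": 0.0021, "rz": 0.0006, "claw": -0.3}, {"dx": 0.0018, "dy": -0.0002, "dz": 0.0345, "rx": 0.0003, "ry": 0.0021, "rz": 0.0006, "claw": -0.3}]
```

Request:
arm_command(
  steps=[
    {"dx": 0.0025, "dy": 0, "dz": 0.033, "rx": 0, "ry": 0.003, "rz": 0, "claw": -0.3},
    {"dx": 0.001, "dy": 0, "dz": 0.031, "rx": 0, "ry": 0.001, "rz": 0, "claw": -0.3},
    {"dx": 0, "dy": 0, "dz": 0, "rx": 0, "ry": 0, "rz": 0, "claw": -0.3},
  ],
)

```text
t: 8.3
eef_pos: [576.7, -248.4, 25.8]
tcp_rot: [3.14, 0.003, -0.649]
ft_force: [0.2, 0.2, 0.5]
opening: 0.651
```

Run:
```python
from plan import *
s()
plan([(578,-250.3,23,-.655)],-.3,maxmm=30)
```

```text
t 8.30 [ 576.7 -248.4   25.8] [ 3.14e+00  3.00e-03 -6.49e-01] F [0.2 0.2 0.5] op 0.651
[{"dx": 0.0028, "dy": 0.0009, "dz": 0.0035, "rx": 0.0008, "ry": 0.0021, "rz": 0.0035, "claw": -0.3}]
```

Request:
arm_command(
  steps=[
    {"dx": 0.0028, "dy": 0.001, "dz": 0.002, "rx": 0, "ry": 0.001, "rz": 0, "claw": 0},
    {"dx": 0, "dy": 0, "dz": 0, "rx": 0, "ry": 0, "rz": 0, "claw": 1},
    {"dx": 0, "dy": 0, "dz": 0, "rx": 0, "ry": 0, "rz": 0, "claw": 1},
    {"dx": 0, "dy": 0, "dz": 0, "rx": 0, "ry": 0, "rz": 0, "claw": 1},
    {"dx": 0, "dy": 0, "dz": 0, "rx": 0, "ry": 0, "rz": 0, "claw": 1},
    {"dx": 0, "dy": 0, "dz": 0, "rx": 0, "ry": 0, "rz": 0, "claw": 1},
    {"dx": 0, "dy": 0, "dz": 0, "rx": 0, "ry": 0, "rz": 0, "claw": 1},
    {"dx": 0, "dy": 0, "dz": 0, "rx": 0, "ry": 0, "rz": 0, "claw": 1},
  ],
)

```text
t: 9.3
eef_pos: [578.9, -250.5, 27.5]
tcp_rot: [3.141, -0.002, -0.648]
ft_force: [0.4, -0.1, -0.1]
opening: 0.102
```

Run:
```python
from plan import *
from binpos import *
s(); st=env.state()
x,y=inbin(LB,-26); print(x,y)
e=st['eef_pos']
plan([(e[0],e[1],130,-.655),(x,y,130,.051)],1)
```

```text
t 9.30 [ 578.9 -250.5   27.5] [ 3.141e+00 -2.000e-03 -6.480e-01] F [ 0.4 -0.1 -0.1] op 0.102
446.1307138442463 -81.16592383614977
[{"dx": 0.0001, "dy": 0.0, "dz": -0.064, "rx": 0.0002, "ry": -0.0006, "rz": 0.0021, "claw": 1}, {"dx": 0.0001, "dy": 0.0, "dz": -0.064, "rx": 0.0002, "ry": -0.0006, "rz": 0.0021, "claw": 1}, {"dx": -0.0651, "dy": -0.0167, "dz": -0.0, "rx": -0.0, "ry": 0.0, "rz": -0.1124, "claw": 1}, {"dx": -0.0612, "dy": -0.0279, "dz": -0.0, "rx": -0.0, "ry": 0.0, "rz": -0.1124, "claw": 1}, {"dx": -0.0554, "dy": -0.0382, "dz": -0.0, "rx": -0.0, "ry": 0.0, "rz": -0.1124, "claw": 1}, {"dx": -0.0478, "dy": -0.0473, "dz": -0.0, "rx": -0.0, "ry": 0.0, "rz": -0.1124, "claw": 1}]
```

Request:
arm_command(
  steps=[
    {"dx": 0, "dy": 0, "dz": -0.064, "rx": 0, "ry": 0, "rz": 0, "claw": 1},
    {"dx": 0, "dy": 0, "dz": -0.064, "rx": 0, "ry": 0, "rz": 0, "claw": 1},
    {"dx": -0.0651, "dy": -0.0167, "dz": 0, "rx": 0, "ry": 0, "rz": -0.1124, "claw": 1},
    {"dx": -0.0612, "dy": -0.0279, "dz": 0, "rx": 0, "ry": 0, "rz": -0.1124, "claw": 1},
    {"dx": -0.0554, "dy": -0.0382, "dz": 0, "rx": 0, "ry": 0, "rz": -0.1124, "claw": 1},
    {"dx": -0.04, "dy": -0.04, "dz": 0, "rx": 0, "ry": 0, "rz": -0.1, "claw": 1},
    {"dx": 0, "dy": 0, "dz": 0, "rx": 0, "ry": 0, "rz": 0, "claw": 1},
    {"dx": 0, "dy": 0, "dz": 0, "rx": 0, "ry": 0, "rz": 0, "claw": 1},
  ],
)

```text
t: 10.3
eef_pos: [445.3, -85.1, 132.3]
tcp_rot: [3.14, -0.001, 0.059]
ft_force: [0.8, -1.6, -0.5]
opening: 0.104
```

Run:
```python
from plan import *
from binpos import *
s()
cam('wrist','wrist6')
x,y=inbin(LB,-26)
plan([(x,y,80,.051)],1,maxmm=30)
```

```text
t 10.30 [445.3 -85.1 132.3] [ 3.14e+00 -1.00e-03  5.90e-02] F [ 0.8 -1.6 -0.5] op 0.104
[{"dx": 0.0007, "dy": -0.0025, "dz": 0.0326, "rx": 0.0004, "ry": -0.0003, "rz": 0.0026, "claw": 1}, {"dx": 0.0007, "dy": -0.0025, "dz": 0.0326, "rx": 0.0004, "ry": -0.0003, "rz": 0.0026, "claw": 1}]
```

View pics/wrist6.png

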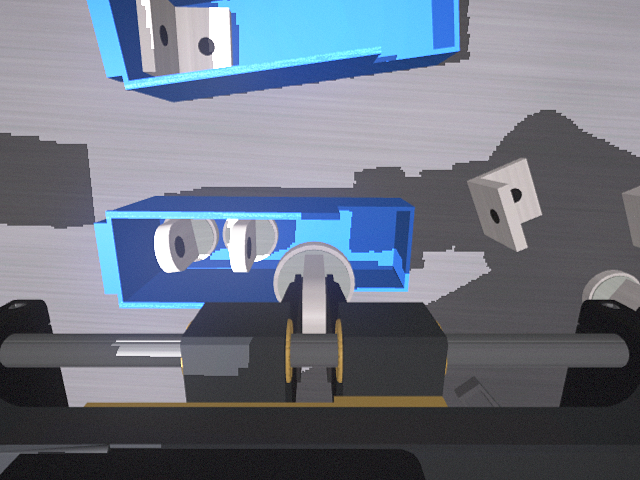

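Request:
arm_command(
  steps=[
    {"dx": 0.0007, "dy": -0.0025, "dz": 0.0326, "rx": 0, "ry": 0, "rz": 0.0026, "claw": 1},
    {"dx": 0.0003, "dy": -0.0015, "dz": 0.0326, "rx": 0, "ry": 0, "rz": 0.0026, "claw": 1},
    {"dx": 0, "dy": 0, "dz": 0.025, "rx": 0, "ry": 0, "rz": 0, "claw": 1},
    {"dx": 0, "dy": 0, "dz": 0, "rx": 0, "ry": 0, "rz": 0, "claw": 1},
  ],
)

```text
t: 10.85
eef_pos: [449.1, -85.1, 57.7]
tcp_rot: [3.139, -0.003, 0.044]
ft_force: [-0.9, 0.1, -0.1]
opening: 0.105
```

Run:
```python
from plan import *
from fit import *
from binpos import *
s()
for n in ('wrist5','wrist6'):
  for lx in (75,23):
    v=fit([n],lug,*inbin(LB,lx,0),LB[2]-.1*(lx>50),z=3,rad=(28,28),zr=(10,66)); print(local(LB,v[0],v[1]),v[2]-LB[2])
  fit([n],bin_,*LB,rad=(125,45))
x,y=inbin(LB,-26); print(x,y, local(LB,*env.state()['eef_pos'][:2]))
plan([(x,y,32,.051)],1,maxmm=30)
```

```text
t 10.85 [449.1 -85.1  57.7] [ 3.139e+00 -3.000e-03  4.400e-02] F [-0.9  0.1 -0.1] op 0.105
lug ['wrist5'] xy 442.0 28.0 yaw 0.194 z 3.0 p 0.000 n 1715 med 2.32
(np.float64(83.25855656620288), np.float64(-1.4989770311875072)) -1.4276034592959304
lug ['wrist5'] xy 442.6 -32.1 yaw 1.633 z 3.0 p 0.000 n 964 med 0.38
(np.float64(23.182297810263396), np.float64(1.0353549840911764)) 0.011436497592135053
bin_ ['wrist5'] xy 444.6 -54.7 yaw 1.622 z 0.0 p 0.000 n 4000 med 0.28
lug ['wrist6'] xy 441.0 28.2 yaw 0.180 z 3.0 p 0.000 n 2181 med 2.36
(np.float64(83.49158687506457), np.float64(-0.4351883904422831)) -1.4424933981988115
lug ['wrist6'] xy 442.6 -32.3 yaw 1.615 z 3.0 p 0.000 n 1307 med 0.22
(np.float64(23.014053867191883), np.float64(1.0270313571844256)) -0.007313074113537432
bin_ ['wrist6'] xy 444.6 -54.7 yaw 1.621 z 0.0 p 0.000 n 4000 med 0.30
446.1307138442463 -81.16592383614977 (np.float64(-30.112315538158654), np.float64(-2.7510525129574286))
[{"dx": -0.0036, "dy": -0.0052, "dz": 0.0321, "rx": 0.0015, "ry": -0.0022, "rz": -0.0044, "claw": 1}]
```

Request:
arm_command(
  steps=[
    {"dx": -0.0036, "dy": -0.0045, "dz": 0.016, "rx": 0, "ry": 0, "rz": -0.004, "claw": 1},
    {"dx": 0, "dy": 0, "dz": 0.012, "rx": 0, "ry": 0, "rz": 0, "claw": 1},
    {"dx": 0, "dy": 0, "dz": 0, "rx": 0, "ry": 0, "rz": 0, "claw": 1},
  ],
)

```text
t: 11.22
eef_pos: [448.0, -83.3, 35.9]
tcp_rot: [3.138, -0.006, 0.048]
ft_force: [-0.7, 0.5, -0.5]
opening: 0.106
```

Run:
```python
from plan import *
from binpos import *
s()
x,y=inbin(LB,-26); print(x,y, local(LB,*env.state()['eef_pos'][:2]))
plan([(x,y,32,.051)],1,maxmm=30)
```

```text
t 11.22 [448.  -83.3  35.9] [ 3.138 -0.006  0.048] F [-0.7  0.5 -0.5] op 0.106
446.1307138442463 -81.16592383614977 (np.float64(-28.189367545494466), np.float64(-1.788987079276898))
[{"dx": -0.0023, "dy": -0.0027, "dz": 0.0049, "rx": 0.0021, "ry": -0.0037, "rz": -0.0021, "claw": 1}]
```

Fine-tune, release, and lift.

Request:
arm_command(
  steps=[
    {"dx": -0.002, "dy": -0.003, "dz": 0.004, "rx": 0.001, "ry": -0.003, "rz": 0, "claw": 1},
    {"dx": 0, "dy": 0, "dz": 0.001, "rx": 0, "ry": 0, "rz": 0, "claw": 1},
    {"dx": 0, "dy": 0, "dz": 0, "rx": 0, "ry": 0, "rz": 0, "claw": 0.5},
    {"dx": 0, "dy": 0, "dz": 0, "rx": 0, "ry": 0, "rz": 0, "claw": 0.5},
    {"dx": 0, "dy": 0, "dz": 0, "rx": 0, "ry": 0, "rz": 0, "claw": 0.5},
    {"dx": 0, "dy": 0, "dz": -0.05, "rx": 0, "ry": 0, "rz": 0, "claw": 0.5},
    {"dx": 0, "dy": 0, "dz": -0.06, "rx": 0, "ry": 0, "rz": 0, "claw": 0.4},
    {"dx": 0, "dy": 0, "dz": 0, "rx": 0, "ry": 0, "rz": 0, "claw": 0},
  ],
)

```text
t: 12.22
eef_pos: [446.8, -81.1, 123.0]
tcp_rot: [3.14, -0.002, 0.047]
ft_force: [-0.7, 0.1, -1.0]
opening: 0.355
```

Run:
```python
from plan import *
from fit import *
from binpos import *
s()
for n in ['scene','side','wrist']: cam(n,n+'7')
fit(['scene7'],lug,406,-353,1.09,rad=(35,35));fit(['side7'],lug,406,-355,1.09,rad=(35,35))
fit(['scene7'],cleat,488,-239,2.05,rad=(40,40));fit(['side7'],cleat,487,-242,2.05,rad=(40,40))
fit(['scene7'],cleat,485,-371,2.05,rad=(40,40));fit(['side7'],cleat,485,-373,2.05,rad=(40,40))
plan([(406.3,-354,120,-.48)],0)
v=fit(['wrist7'],lug,*inbin(LB,-26,0),LB[2],z=3,rad=(28,28),zr=(10,66)); print(local(LB,v[0],v[1]),v[2]-LB[2])
```

```text
t 12.22 [446.8 -81.1 123. ] [ 3.14e+00 -2.00e-03  4.70e-02] F [-0.7  0.1 -1. ] op 0.355
lug ['scene7'] xy 406.3 -353.1 yaw 1.117 z 0.0 p 0.000 n 332 med 1.08
lug ['side7'] xy 406.3 -355.1 yaw 1.097 z 0.0 p 0.000 n 550 med 1.06
cleat ['scene7'] xy 488.0 -239.2 yaw 2.057 z 0.0 p 0.000 n 394 med 1.49
cleat ['side7'] xy 487.0 -241.9 yaw 2.049 z 0.0 p 0.000 n 742 med 1.17
cleat ['scene7'] xy 485.0 -371.5 yaw 2.025 z 0.0 p 0.000 n 350 med 1.65
cleat ['side7'] xy 484.3 -373.7 yaw 2.040 z 0.0 p 0.000 n 837 med 1.15
[{"dx": -0.0108, "dy": 0.0565, "dz": 0.0, "rx": 0.0001, "ry": 0.0004, "rz": 0.0559, "claw": 0}, {"dx": -0.0058, "dy": 0.0572, "dz": -0.0, "rx": 0.0001, "ry": 0.0004, "rz": 0.0559, "claw": 0}, {"dx": -0.0008, "dy": 0.0575, "dz": -0.0, "rx": 0.0001, "ry": 0.0004, "rz": 0.0559, "claw": 0}, {"dx": 0.0043, "dy": 0.0574, "dz": -0.0, "rx": 0.0001, "ry": 0.0004, "rz": 0.0559, "claw": 0}, {"dx": 0.0093, "dy": 0.0568, "dz": -0.0, "rx": 0.0001, "ry": 0.0004, "rz": 0.0559, "claw": 0}, {"dx": 0.0143, "dy": 0.0557, "dz": -0.0, "rx": 0.0001, "ry": 0.0004, "rz": 0.0559, "claw": 0}]
lug ['wrist7'] xy 445.2 -81.2 yaw 1.598 z 3.0 p 0.000 n 916 med 0.35
(np.float64(-25.98897175177233), np.float64(0.9523734485511972)) -0.024334540885391442
```

View pics/wrist7.png

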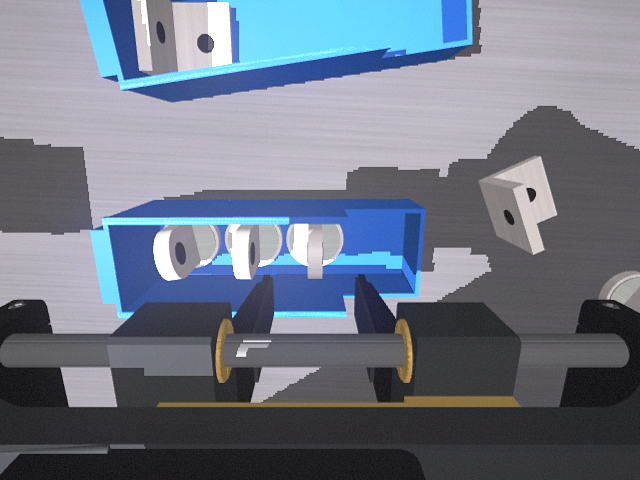

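Request:
arm_command(
  steps=[
    {"dx": -0.0108, "dy": 0.0565, "dz": 0, "rx": 0, "ry": 0, "rz": 0.0559, "claw": -0.2},
    {"dx": -0.0058, "dy": 0.0572, "dz": 0, "rx": 0, "ry": 0, "rz": 0.0559, "claw": -0.2},
    {"dx": -0.0008, "dy": 0.0575, "dz": 0, "rx": 0, "ry": 0, "rz": 0.0559, "claw": -0.2},
    {"dx": 0.0043, "dy": 0.0574, "dz": 0, "rx": 0, "ry": 0, "rz": 0.0559, "claw": -0.2},
    {"dx": 0.0093, "dy": 0.0568, "dz": 0, "rx": 0, "ry": 0, "rz": 0.0559, "claw": -0.2},
    {"dx": 0.012, "dy": 0.045, "dz": 0, "rx": 0, "ry": 0, "rz": 0.045, "claw": -0.2},
    {"dx": 0, "dy": 0, "dz": 0, "rx": 0, "ry": 0, "rz": 0, "claw": -0.2},
    {"dx": 0, "dy": 0, "dz": 0, "rx": 0, "ry": 0, "rz": 0, "claw": -0.2},
  ],
)

```text
t: 13.38
eef_pos: [401.8, -350.1, 107.4]
tcp_rot: [-3.139, 0.022, -0.477]
ft_force: [0.3, 0.5, -0.4]
opening: 0.6
```

Run:
```python
from plan import *
s()
plan([(406.3,-354,65,-.466)],-.2,maxmm=30)
```

```text
t 13.38 [ 401.8 -350.1  107.4] [-3.139  0.022 -0.477] F [ 0.3  0.5 -0.4] op 0.600
[{"dx": 0.0042, "dy": 0.0009, "dz": 0.0264, "rx": -0.0009, "ry": 0.007, "rz": -0.0034, "claw": -0.2}, {"dx": 0.0039, "dy": 0.0009, "dz": 0.0264, "rx": -0.0009, "ry": 0.007, "rz": -0.0034, "claw": -0.2}]
```

Request:
arm_command(
  steps=[
    {"dx": 0.007, "dy": 0.0015, "dz": 0.024, "rx": -0.001, "ry": 0.011, "rz": -0.005, "claw": -0.2},
    {"dx": 0, "dy": 0, "dz": 0.016, "rx": 0, "ry": 0, "rz": 0, "claw": -0.2},
    {"dx": 0, "dy": 0, "dz": 0, "rx": 0, "ry": 0, "rz": 0, "claw": -0.2},
  ],
)

```text
t: 13.75
eef_pos: [406.1, -350.3, 73.3]
tcp_rot: [-3.139, 0.007, -0.465]
ft_force: [0.2, 0.8, 0.7]
opening: 0.597
```

Run:
```python
from plan import *
s()
plan([(406.3,-354,25,-.466)],-.2,maxmm=30)
```

```text
t 13.75 [ 406.1 -350.3   73.3] [-3.139  0.007 -0.465] F [0.2 0.8 0.7] op 0.597
[{"dx": 0.0014, "dy": 0.0021, "dz": 0.0302, "rx": -0.0008, "ry": 0.0024, "rz": 0.0005, "claw": -0.2}, {"dx": 0.0013, "dy": 0.002, "dz": 0.0302, "rx": -0.0008, "ry": 0.0024, "rz": 0.0005, "claw": -0.2}]
```

Request:
arm_command(
  steps=[
    {"dx": 0.002, "dy": 0.004, "dz": 0.03, "rx": -0.001, "ry": 0.003, "rz": 0, "claw": -0.2},
    {"dx": 0, "dy": 0, "dz": 0.028, "rx": 0, "ry": 0, "rz": 0, "claw": -0.2},
    {"dx": 0, "dy": 0, "dz": 0, "rx": 0, "ry": 0, "rz": 0, "claw": 0.5},
    {"dx": 0, "dy": 0, "dz": 0, "rx": 0, "ry": 0, "rz": 0, "claw": 1},
    {"dx": 0, "dy": 0, "dz": 0, "rx": 0, "ry": 0, "rz": 0, "claw": 1},
    {"dx": 0, "dy": 0, "dz": 0, "rx": 0, "ry": 0, "rz": 0, "claw": 1},
    {"dx": 0, "dy": 0, "dz": 0, "rx": 0, "ry": 0, "rz": 0, "claw": 1},
    {"dx": 0, "dy": 0, "dz": 0, "rx": 0, "ry": 0, "rz": 0, "claw": 1},
    {"dx": 0, "dy": 0, "dz": 0, "rx": 0, "ry": 0, "rz": 0, "claw": 1},
  ],
)

```text
t: 14.88
eef_pos: [407.8, -353.5, 30.4]
tcp_rot: [3.14, -0.002, -0.462]
ft_force: [0.6, -0.3, -0.8]
opening: 0.101
```

Run:
```python
from plan import *
from binpos import *
s(); st=env.state()
x,y=inbin(LB,-75); print(x,y)
e=st['eef_pos']
plan([(e[0],e[1],130,-.466),(x,y,130,.051)],1)
```

```text
t 14.88 [ 407.8 -353.5   30.4] [ 3.14e+00 -2.00e-03 -4.62e-01] F [ 0.6 -0.3 -0.8] op 0.101
448.6385976276336 -130.10170337350897
[{"dx": 0.0001, "dy": 0.0001, "dz": -0.0623, "rx": 0.0003, "ry": -0.0005, "rz": 0.0013, "claw": 1}, {"dx": 0.0001, "dy": 0.0, "dz": -0.0623, "rx": 0.0003, "ry": -0.0005, "rz": 0.0013, "claw": 1}, {"dx": -0.016, "dy": -0.0545, "dz": -0.0, "rx": -0.0, "ry": 0.0, "rz": -0.0658, "claw": 1}, {"dx": -0.0103, "dy": -0.0558, "dz": -0.0, "rx": -0.0, "ry": 0.0, "rz": -0.0658, "claw": 1}, {"dx": -0.0044, "dy": -0.0566, "dz": -0.0, "rx": -0.0, "ry": 0.0, "rz": -0.0658, "claw": 1}, {"dx": 0.0014, "dy": -0.0567, "dz": -0.0, "rx": -0.0, "ry": 0.0, "rz": -0.0658, "claw": 1}, {"dx": 0.0073, "dy": -0.0563, "dz": -0.0, "rx": -0.0, "ry": 0.0, "rz": -0.0658, "claw": 1}]
```

Request:
arm_command(
  steps=[
    {"dx": 0, "dy": 0, "dz": -0.0623, "rx": 0, "ry": 0, "rz": 0, "claw": 1},
    {"dx": 0, "dy": 0, "dz": -0.0623, "rx": 0, "ry": 0, "rz": 0, "claw": 1},
    {"dx": -0.016, "dy": -0.0545, "dz": 0, "rx": 0, "ry": 0, "rz": -0.0658, "claw": 1},
    {"dx": -0.0103, "dy": -0.0558, "dz": 0, "rx": 0, "ry": 0, "rz": -0.0658, "claw": 1},
    {"dx": -0.0044, "dy": -0.0566, "dz": 0, "rx": 0, "ry": 0, "rz": -0.0658, "claw": 1},
    {"dx": 0.0014, "dy": -0.0567, "dz": 0, "rx": 0, "ry": 0, "rz": -0.0658, "claw": 1},
    {"dx": 0.006, "dy": -0.046, "dz": 0, "rx": 0, "ry": 0, "rz": -0.055, "claw": 1},
    {"dx": 0, "dy": 0, "dz": 0, "rx": 0, "ry": 0, "rz": 0, "claw": 1},
    {"dx": 0, "dy": 0, "dz": 0, "rx": 0, "ry": 0, "rz": 0, "claw": 1},
  ],
)

```text
t: 16.0
eef_pos: [445.7, -132.2, 132.7]
tcp_rot: [3.141, -0.001, 0.052]
ft_force: [0.1, -0.4, -0.8]
opening: 0.107
```

Run:
```python
from plan import *
from binpos import *
s()
x,y=inbin(LB,-75)
plan([(x,y,85,.051)],1,maxmm=30)
```

```text
t 16.00 [ 445.7 -132.2  132.7] [ 3.141e+00 -1.000e-03  5.200e-02] F [ 0.1 -0.4 -0.8] op 0.107
[{"dx": 0.0019, "dy": -0.0012, "dz": 0.0298, "rx": 0.0003, "ry": -0.0004, "rz": 0.0003, "claw": 1}, {"dx": 0.0019, "dy": -0.0012, "dz": 0.0298, "rx": 0.0003, "ry": -0.0004, "rz": 0.0003, "claw": 1}]
```

Request:
arm_command(
  steps=[
    {"dx": 0.0025, "dy": -0.0012, "dz": 0.03, "rx": 0, "ry": 0, "rz": 0, "claw": 1},
    {"dx": 0.0005, "dy": -0.0012, "dz": 0.03, "rx": 0, "ry": 0, "rz": 0, "claw": 1},
    {"dx": 0, "dy": 0, "dz": 0.025, "rx": 0, "ry": 0, "rz": 0, "claw": 1},
    {"dx": 0, "dy": 0, "dz": 0, "rx": 0, "ry": 0, "rz": 0, "claw": 1},
  ],
)

```text
t: 16.5
eef_pos: [450.3, -134.7, 65.0]
tcp_rot: [3.138, -0.008, 0.044]
ft_force: [-1.0, -0.2, 2.4]
opening: 0.107
```

Run:
```python
from plan import *
from binpos import *
s()
x,y=inbin(LB,-75);print(x,y)
plan([(x,y,35,.051)],1,maxmm=30)
```

```text
t 16.50 [ 450.3 -134.7   65. ] [ 3.138 -0.008  0.044] F [-1.  -0.2  2.4] op 0.107
448.6385976276336 -130.10170337350897
[{"dx": -0.001, "dy": -0.003, "dz": 0.0187, "rx": 0.0013, "ry": -0.0025, "rz": -0.0023, "claw": 1}, {"dx": -0.001, "dy": -0.0029, "dz": 0.0188, "rx": 0.0013, "ry": -0.0025, "rz": -0.0023, "claw": 1}]
```

Request:
arm_command(
  steps=[
    {"dx": -0.002, "dy": -0.007, "dz": -0.015, "rx": 0.002, "ry": -0.004, "rz": -0.004, "claw": 1},
    {"dx": 0, "dy": 0, "dz": 0, "rx": 0, "ry": 0, "rz": 0, "claw": 1},
  ],
)

```text
t: 16.75
eef_pos: [448.1, -130.2, 77.8]
tcp_rot: [3.141, -0.001, 0.047]
ft_force: [-0.3, -0.2, -0.7]
opening: 0.102
```

Run:
```python
from plan import *
from fit import *
from binpos import *
s()
cam('wrist','wrist8')
cam('side','side8')
fit(['wrist8'],bin_,*LB,rad=(125,45))
fit(['side8'],bin_,*LB,rad=(125,45))
x,y=inbin(LB,-75);print(x,y)
plan([(x,y,35,.051)],1,maxmm=30)
```

```text
t 16.75 [ 448.1 -130.2   77.8] [ 3.141e+00 -1.000e-03  4.700e-02] F [-0.3 -0.2 -0.7] op 0.102
bin_ ['wrist8'] xy 442.0 -57.3 yaw 1.622 z 0.0 p 0.000 n 4000 med 0.20
bin_ ['side8'] xy 443.6 -57.6 yaw 1.621 z 0.0 p 0.000 n 1187 med 0.71
448.6385976276336 -130.10170337350897
[{"dx": 0.0004, "dy": -0.0001, "dz": 0.0264, "rx": 0.0002, "ry": -0.0002, "rz": -0.0011, "claw": 1}, {"dx": 0.0004, "dy": -0.0, "dz": 0.0264, "rx": 0.0002, "ry": -0.0002, "rz": -0.0011, "claw": 1}]
```

View pics/wrist8.png

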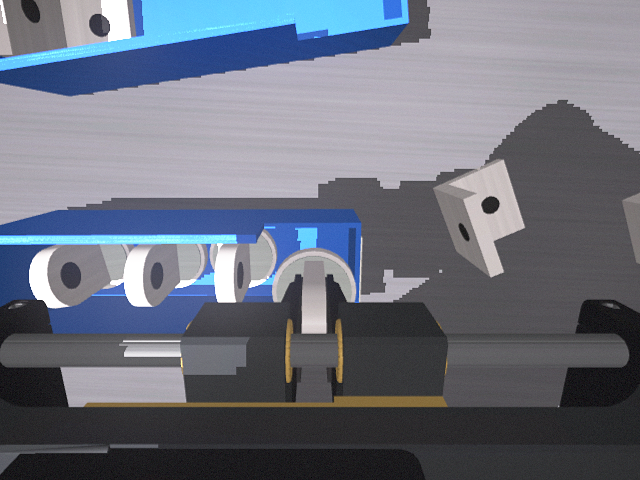

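Request:
arm_command(
  steps=[
    {"dx": 0.0004, "dy": 0.0014, "dz": 0.024, "rx": 0, "ry": 0, "rz": -0.001, "claw": 1},
    {"dx": 0, "dy": 0, "dz": 0, "rx": 0, "ry": 0, "rz": 0, "claw": 1},
  ],
)

```text
t: 17.1
eef_pos: [448.5, -131.6, 58.0]
tcp_rot: [3.141, -0.001, 0.049]
ft_force: [0.3, 0.5, -0.2]
opening: 0.105
```

Run:
```python
from plan import *
from binpos import *
s()
x,y=inbin(LB,-75);print(x,y)
plan([(x,y-1.4,35,.051)],1,maxmm=30)
```

```text
t 17.10 [ 448.5 -131.6   58. ] [ 3.141e+00 -1.000e-03  4.900e-02] F [ 0.3  0.5 -0.2] op 0.105
448.6385976276336 -130.10170337350897
[{"dx": 0.0002, "dy": -0.0001, "dz": 0.0287, "rx": 0.0006, "ry": -0.0009, "rz": -0.0015, "claw": 1}]
```

Request:
arm_command(
  steps=[
    {"dx": 0, "dy": 0, "dz": 0.014, "rx": 0, "ry": 0, "rz": 0, "claw": 1},
    {"dx": 0, "dy": 0, "dz": 0.011, "rx": 0, "ry": 0, "rz": 0, "claw": 1},
    {"dx": 0, "dy": 0, "dz": 0, "rx": 0, "ry": 0, "rz": 0, "claw": 1},
  ],
)

```text
t: 17.48
eef_pos: [448.7, -131.6, 37.3]
tcp_rot: [3.141, -0.002, 0.049]
ft_force: [0.6, -0.1, -1.1]
opening: 0.106
```

Run:
```python
from plan import *
from fit import *
from binpos import *
s()
cam('side','side9'); cam('scene','scene9')
fit(['side9'],bin_,*LB,rad=(125,45))
fit(['scene9'],bin_,*LB,rad=(125,45))
x,y=inbin(LB,-75)
plan([(x,y-1.4,35,.051)],1,maxmm=30)
```

```text
t 17.48 [ 448.7 -131.6   37.3] [ 3.141e+00 -2.000e-03  4.900e-02] F [ 0.6 -0.1 -1.1] op 0.106
bin_ ['side9'] xy 443.5 -57.8 yaw 1.619 z 0.0 p 0.000 n 911 med 0.71
bin_ ['scene9'] xy 444.9 -52.9 yaw 1.622 z 0.0 p 0.000 n 2792 med 0.78
[{"dx": -0.0002, "dy": -0.0001, "dz": 0.0034, "rx": 0.0008, "ry": -0.0014, "rz": -0.0016, "claw": 1}]
```

Lower 2 mm, release slightly, lift.

Request:
arm_command(
  steps=[
    {"dx": 0, "dy": 0, "dz": 0.0025, "rx": 0, "ry": 0, "rz": 0, "claw": 1},
    {"dx": 0, "dy": 0, "dz": 0, "rx": 0, "ry": 0, "rz": 0, "claw": 0.65},
    {"dx": 0, "dy": 0, "dz": 0, "rx": 0, "ry": 0, "rz": 0, "claw": 0.65},
    {"dx": 0, "dy": 0, "dz": 0, "rx": 0, "ry": 0, "rz": 0, "claw": 0.65},
    {"dx": 0, "dy": 0, "dz": -0.05, "rx": 0, "ry": 0, "rz": 0, "claw": 0.65},
    {"dx": 0, "dy": 0, "dz": -0.06, "rx": 0, "ry": 0, "rz": 0, "claw": 0.4},
    {"dx": 0, "dy": 0, "dz": 0, "rx": 0, "ry": 0, "rz": 0, "claw": -0.2},
  ],
)

```text
t: 18.45
eef_pos: [449.0, -131.8, 126.5]
tcp_rot: [3.14, -0.003, 0.048]
ft_force: [0.0, -0.1, -0.4]
opening: 0.335
```

Run:
```python
from plan import *
from fit import *
from binpos import *
s()
for n in ['scene','side','wrist']: cam(n,n+'10')
a=fit(['scene10'],cleat,488,-239,2.05,rad=(40,40));b=fit(['side10'],cleat,487,-242,2.05,rad=(40,40)); fit(['wrist10'],cleat,487,-241,2.05,rad=(40,40))
fit(['scene10'],cleat,485,-371,2.05,rad=(40,40));fit(['side10'],cleat,485,-373,2.05,rad=(40,40))
for n in (['side10'],['scene10'],['wrist10']): fit(n,bin_,*LB,rad=(125,45)); fit(n,bin_,*CB,rad=(125,45))
c=(a+b)/2; leg=c[:2]+19*np.array([np.cos(c[2]),np.sin(c[2])]);print(leg)
plan([(*leg,115,c[2]-np.pi/2)],-.2)
```

```text
t 18.45 [ 449.  -131.8  126.5] [ 3.14e+00 -3.00e-03  4.80e-02] F [ 0.  -0.1 -0.4] op 0.335
cleat ['scene10'] xy 487.6 -239.4 yaw 2.065 z 0.0 p 0.000 n 384 med 1.52
cleat ['side10'] xy 486.8 -242.1 yaw 2.047 z 0.0 p 0.000 n 757 med 1.26
cleat ['wrist10'] xy 485.5 -241.3 yaw 2.050 z 0.0 p 0.000 n 4000 med 0.30
cleat ['scene10'] xy 485.8 -370.6 yaw 2.068 z 0.0 p 0.000 n 353 med 1.69
cleat ['side10'] xy 484.6 -373.7 yaw 2.052 z 0.0 p 0.000 n 849 med 1.04
bin_ ['side10'] xy 443.5 -57.2 yaw 1.620 z 0.0 p 0.000 n 1261 med 0.68
bin_ ['side10'] xy 595.7 -67.4 yaw 1.763 z 0.0 p 0.000 n 2914 med 0.94
bin_ ['scene10'] xy 445.0 -53.1 yaw 1.621 z 0.0 p 0.000 n 3002 med 0.81
bin_ ['scene10'] xy 599.3 -64.6 yaw 1.762 z 0.0 p 0.000 n 3632 med 0.80
bin_ ['wrist10'] xy 444.6 -54.6 yaw 1.622 z 0.0 p 0.000 n 4000 med 0.31
bin_ ['wrist10'] xy 598.5 -77.4 yaw 1.760 z 0.0 p 0.000 n 4000 med 0.43
[ 478.33811394 -223.93013509]
[{"dx": 0.011, "dy": 0.0392, "dz": 0.0033, "rx": -0.0004, "ry": 0.0005, "rz": -0.0927, "claw": -0.2}, {"dx": 0.0052, "dy": 0.0404, "dz": 0.0034, "rx": -0.0004, "ry": 0.0005, "rz": -0.0927, "claw": -0.2}, {"dx": -0.0007, "dy": 0.0407, "dz": 0.0034, "rx": -0.0004, "ry": 0.0005, "rz": -0.0927, "claw": -0.2}]
```

View pics/wrist10.png

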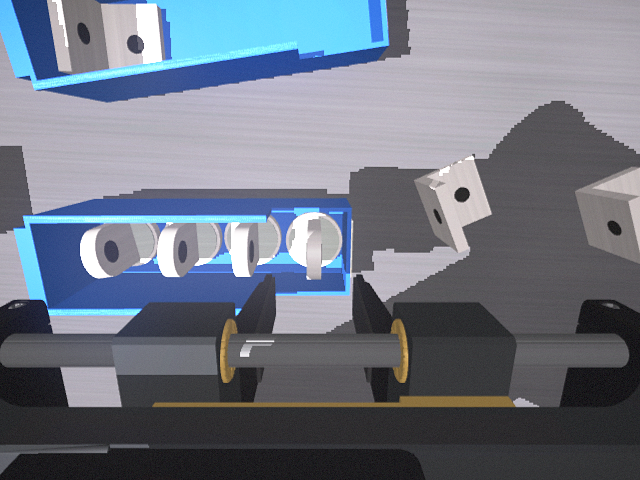

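Request:
arm_command(
  steps=[
    {"dx": 0.011, "dy": 0.0392, "dz": 0.004, "rx": 0, "ry": 0, "rz": -0.0927, "claw": -0.2},
    {"dx": 0.0052, "dy": 0.0404, "dz": 0.004, "rx": 0, "ry": 0, "rz": -0.0927, "claw": -0.2},
    {"dx": -0.0007, "dy": 0.032, "dz": 0.004, "rx": 0, "ry": 0, "rz": -0.075, "claw": -0.2},
    {"dx": 0, "dy": 0, "dz": 0, "rx": 0, "ry": 0, "rz": 0, "claw": -0.2},
    {"dx": 0, "dy": 0, "dz": 0, "rx": 0, "ry": 0, "rz": 0, "claw": -0.2},
  ],
)

```text
t: 19.23
eef_pos: [474.3, -217.4, 106.3]
tcp_rot: [-3.129, 0.008, 0.468]
ft_force: [-0.8, -0.0, -0.1]
opening: 0.602
```

Run:
```python
from plan import *
s()
plan([(477.8,-224.2,60,.48)],-.2,maxmm=30)
```

```text
t 19.23 [ 474.3 -217.4  106.3] [-3.129  0.008  0.468] F [-0.8 -0.  -0.1] op 0.602
[{"dx": 0.0003, "dy": 0.0051, "dz": 0.0289, "rx": -0.0039, "ry": 0.0026, "rz": -0.0039, "claw": -0.2}, {"dx": 0.0002, "dy": 0.0049, "dz": 0.0289, "rx": -0.0039, "ry": 0.0026, "rz": -0.0039, "claw": -0.2}]
```

Request:
arm_command(
  steps=[
    {"dx": 0.0005, "dy": 0.008, "dz": 0.028, "rx": -0.006, "ry": 0.004, "rz": -0.006, "claw": -0.2},
    {"dx": 0, "dy": 0, "dz": 0.02, "rx": 0, "ry": 0, "rz": 0, "claw": -0.2},
    {"dx": 0, "dy": 0, "dz": 0, "rx": 0, "ry": 0, "rz": 0, "claw": -0.2},
  ],
)

```text
t: 19.6
eef_pos: [476.2, -220.1, 66.4]
tcp_rot: [-3.137, 0.003, 0.474]
ft_force: [-0.2, -0.3, 0.5]
opening: 0.597
```

Run:
```python
from plan import *
s()
plan([(477.8,-224.2,17,.48)],-.2,maxmm=30)
```

```text
t 19.60 [ 476.2 -220.1   66.4] [-3.137e+00  3.000e-03  4.740e-01] F [-0.2 -0.3  0.5] op 0.597
[{"dx": -0.0002, "dy": 0.0029, "dz": 0.0309, "rx": -0.0014, "ry": 0.0008, "rz": -0.0018, "claw": -0.2}, {"dx": -0.0003, "dy": 0.0028, "dz": 0.0309, "rx": -0.0014, "ry": 0.0008, "rz": -0.0018, "claw": -0.2}]
```

Request:
arm_command(
  steps=[
    {"dx": -0.0004, "dy": 0.005, "dz": 0.03, "rx": -0.002, "ry": 0, "rz": -0.003, "claw": -0.2},
    {"dx": 0, "dy": 0, "dz": 0.027, "rx": 0, "ry": 0, "rz": 0, "claw": -0.2},
    {"dx": 0, "dy": 0, "dz": 0, "rx": 0, "ry": 0, "rz": 0, "claw": 0.4},
    {"dx": 0, "dy": 0, "dz": 0, "rx": 0, "ry": 0, "rz": 0, "claw": 1},
    {"dx": 0, "dy": 0, "dz": 0, "rx": 0, "ry": 0, "rz": 0, "claw": 1},
    {"dx": 0, "dy": 0, "dz": 0, "rx": 0, "ry": 0, "rz": 0, "claw": 1},
    {"dx": 0, "dy": 0, "dz": 0, "rx": 0, "ry": 0, "rz": 0, "claw": 1},
    {"dx": 0, "dy": 0, "dz": 0, "rx": 0, "ry": 0, "rz": 0, "claw": 1},
    {"dx": 0, "dy": 0, "dz": 0, "rx": 0, "ry": 0, "rz": 0, "claw": 1},
  ],
)

```text
t: 20.72
eef_pos: [479.0, -222.4, 24.9]
tcp_rot: [3.138, -0.0, 0.478]
ft_force: [0.2, -0.2, -1.6]
opening: 0.079
```

Run:
```python
from plan import *
from fit import *
s()
for n in ['scene','side','wrist']: cam(n,n+'11')
for n in (['side11'],['scene11'],['wrist11']): fit(n,cleat,486.6,-241,2.05,rad=(30,30),zr=(3,30))
```

```text
t 20.73 [ 479.  -222.4   24.9] [ 3.138 -0.     0.478] F [ 0.2 -0.2 -1.6] op 0.079
cleat ['side11'] xy 486.4 -242.0 yaw 2.019 z 0.0 p 0.000 n 467 med 1.42
cleat ['scene11'] xy 486.8 -238.4 yaw 2.023 z 0.0 p 0.000 n 283 med 1.75
cleat ['wrist11'] xy 485.2 -241.0 yaw 2.048 z 0.0 p 0.000 n 3905 med 0.39
```

View pics/wrist11.png

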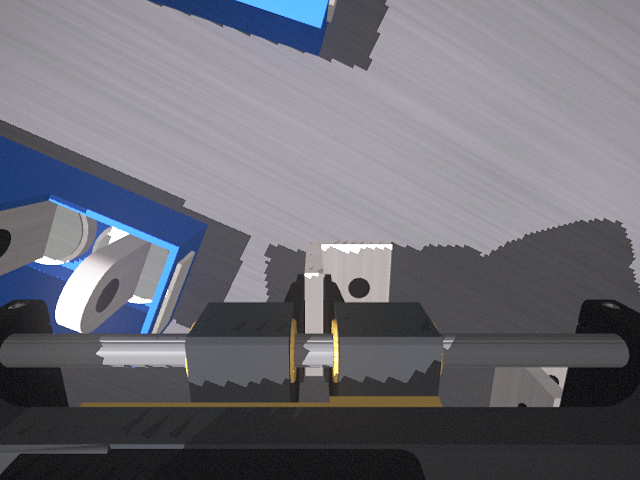

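Run:
```python
from plan import *
from binpos import *
x,y=inbin(CB,41,-2);print(x,y); e=env.state()['eef_pos']
plan([(e[0],e[1],130,.478),(x,y,130,.188)],1)
```

```text
590.5938055869941 -25.04979280100801
[{"dx": 0.0, "dy": 0.0002, "dz": -0.0657, "rx": 0.0011, "ry": -0.0, "rz": -0.0001, "claw": 1}, {"dx": 0.0, "dy": 0.0001, "dz": -0.0657, "rx": 0.0011, "ry": -0.0, "rz": -0.0001, "claw": 1}, {"dx": 0.0475, "dy": -0.031, "dz": -0.0, "rx": -0.0, "ry": -0.0, "rz": 0.0369, "claw": 1}, {"dx": 0.0456, "dy": -0.0337, "dz": -0.0, "rx": -0.0, "ry": -0.0, "rz": 0.0369, "claw": 1}, {"dx": 0.0436, "dy": -0.0363, "dz": -0.0, "rx": -0.0, "ry": -0.0, "rz": 0.0369, "claw": 1}, {"dx": 0.0414, "dy": -0.0387, "dz": -0.0, "rx": -0.0, "ry": -0.0, "rz": 0.0369, "claw": 1}, {"dx": 0.0391, "dy": -0.0411, "dz": -0.0, "rx": -0.0, "ry": -0.0, "rz": 0.0369, "claw": 1}]
```

Request:
arm_command(
  steps=[
    {"dx": 0, "dy": 0, "dz": -0.0657, "rx": 0.001, "ry": 0, "rz": 0, "claw": 1},
    {"dx": 0, "dy": 0, "dz": -0.0657, "rx": 0.001, "ry": 0, "rz": 0, "claw": 1},
    {"dx": 0.0475, "dy": -0.031, "dz": 0, "rx": 0, "ry": 0, "rz": 0.0369, "claw": 1},
    {"dx": 0.0456, "dy": -0.0337, "dz": 0, "rx": 0, "ry": 0, "rz": 0.0369, "claw": 1},
    {"dx": 0.0436, "dy": -0.0363, "dz": 0, "rx": 0, "ry": 0, "rz": 0.0369, "claw": 1},
    {"dx": 0.0414, "dy": -0.0387, "dz": 0, "rx": 0, "ry": 0, "rz": 0.0369, "claw": 1},
    {"dx": 0.032, "dy": -0.034, "dz": 0, "rx": 0, "ry": 0, "rz": 0.03, "claw": 1},
    {"dx": 0, "dy": 0, "dz": 0, "rx": 0, "ry": 0, "rz": 0, "claw": 1},
    {"dx": 0, "dy": 0, "dz": 0, "rx": 0, "ry": 0, "rz": 0, "claw": 1},
  ],
)

```text
t: 22.0
eef_pos: [589.8, -27.0, 132.6]
tcp_rot: [-3.14, 0.001, 0.188]
ft_force: [0.4, -0.5, -1.5]
opening: 0.082
```

Run:
```python
from plan import *
from fit import *
from binpos import *
s()
cam('wrist','wrist12')
fit(['wrist12'],bin_,*CB,rad=(125,45),zr=(3,76))
x,y=inbin(CB,41,-2)
plan([(x,y,95,.188)],1,maxmm=30)
```

```text
t 22.00 [589.8 -27.  132.6] [-3.14e+00  1.00e-03  1.88e-01] F [ 0.4 -0.5 -1.5] op 0.082
bin_ ['wrist12'] xy 596.0 -64.0 yaw 1.759 z 0.0 p 0.000 n 4000 med 0.23
[{"dx": 0.0008, "dy": -0.0012, "dz": 0.0235, "rx": -0.0004, "ry": 0.0002, "rz": -0.0002, "claw": 1}, {"dx": 0.0008, "dy": -0.0012, "dz": 0.0235, "rx": -0.0004, "ry": 0.0002, "rz": -0.0002, "claw": 1}]
```

View pics/wrist12.png

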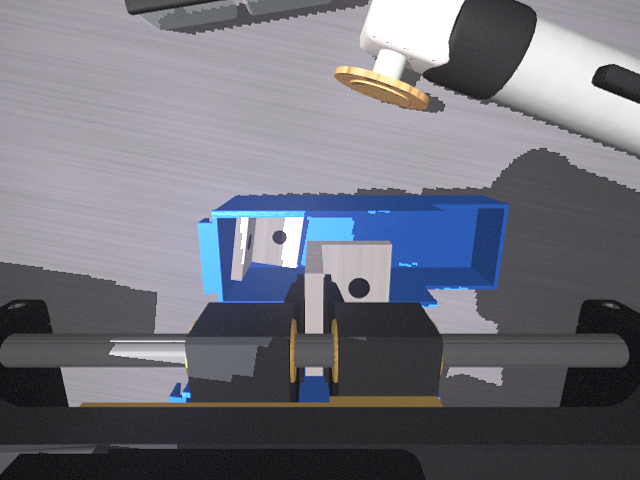

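Request:
arm_command(
  steps=[
    {"dx": 0.0012, "dy": -0.003, "dz": 0.024, "rx": 0, "ry": 0, "rz": 0, "claw": 1},
    {"dx": 0, "dy": 0, "dz": 0.015, "rx": 0, "ry": 0, "rz": 0, "claw": 1},
    {"dx": 0, "dy": 0, "dz": 0, "rx": 0, "ry": 0, "rz": 0, "claw": 1},
  ],
)

```text
t: 22.42
eef_pos: [589.4, -27.3, 101.0]
tcp_rot: [-3.14, 0.001, 0.185]
ft_force: [-0.7, 0.3, -1.3]
opening: 0.084
```

```bash
sed -i 's/CB=.*/CB=(596.3,-64.8,1.759)/' binpos.py
python3 - <<'E'
from plan import *
from fit import *
from binpos import *
s(); e=env.state()['eef_pos']
cam('wrist','wrist13')
v=fit(['wrist13'],bin_,*CB,rad=(125,45),zr=(3,76)); B=v[:3]
z=e[2]-24.9
c=fit(['wrist13'],cleat,e[0]-19*np.cos(1.759),e[1]-19*np.sin(1.759),1.759,z=z,rad=(30,30),zr=(3,30))
print('cleat in bin by wrist',local(B,c[0],c[1]),'tcp',local(B,e[0],e[1]))
x,y=inbin(CB,41,-2)
plan([(x,y,30,.188)],1,maxmm=30)
E
```

```text
t 22.43 [589.4 -27.3 101. ] [-3.14e+00  1.00e-03  1.85e-01] F [-0.7  0.3 -1.3] op 0.084
bin_ ['wrist13'] xy 596.0 -63.9 yaw 1.759 z 0.0 p 0.000 n 4000 med 0.22
cleat ['wrist13'] xy 589.9 -46.5 yaw 1.753 z 76.1 p 0.000 n 3904 med 0.37
cleat in bin by wrist (np.float64(18.25911141086924), np.float64(2.648108845931172)) tcp (np.float64(37.14695969078488), np.float64(-0.44144695831075076))
[{"dx": 0.0006, "dy": -0.0012, "dz": 0.0298, "rx": -0.0002, "ry": -0.0, "rz": -0.0006, "claw": 1}, {"dx": 0.0006, "dy": -0.0012, "dz": 0.0298, "rx": -0.0002, "ry": -0.0, "rz": -0.0006, "claw": 1}, {"dx": 0.0006, "dy": -0.0012, "dz": 0.0298, "rx": -0.0002, "ry": -0.0, "rz": -0.0006, "claw": 1}]
```

Request:
arm_command(
  steps=[
    {"dx": 0.0035, "dy": -0.005, "dz": 0.008, "rx": 0, "ry": 0, "rz": 0, "claw": 1},
    {"dx": 0, "dy": 0, "dz": 0, "rx": 0, "ry": 0, "rz": 0, "claw": 1},
  ],
)

```text
t: 22.72
eef_pos: [592.2, -23.0, 95.5]
tcp_rot: [-3.141, -0.001, 0.185]
ft_force: [0.7, 0.6, -0.2]
opening: 0.083
```

Run:
```python
from plan import *
from binpos import *
s(); e=env.state()['eef_pos']
x,y=589.4+3.5,-27.3+4.2; print(x,y)
plan([(x,y,30,.188)],1,maxmm=30)
```

```text
t 22.73 [592.2 -23.   95.5] [-3.141e+00 -1.000e-03  1.850e-01] F [ 0.7  0.6 -0.2] op 0.083
592.9 -23.1
[{"dx": 0.0003, "dy": 0.0001, "dz": 0.0273, "rx": -0.0001, "ry": -0.0003, "rz": -0.0007, "claw": 1}, {"dx": 0.0003, "dy": 0.0001, "dz": 0.0273, "rx": -0.0001, "ry": -0.0003, "rz": -0.0007, "claw": 1}, {"dx": 0.0003, "dy": 0.0001, "dz": 0.0273, "rx": -0.0001, "ry": -0.0003, "rz": -0.0007, "claw": 1}]
```

Request:
arm_command(
  steps=[
    {"dx": 0.0005, "dy": 0, "dz": 0.027, "rx": 0, "ry": 0, "rz": 0, "claw": 1},
    {"dx": 0, "dy": 0, "dz": 0.027, "rx": 0, "ry": 0, "rz": 0, "claw": 1},
    {"dx": 0, "dy": 0, "dz": 0.018, "rx": 0, "ry": 0, "rz": 0, "claw": 1},
    {"dx": 0, "dy": 0, "dz": 0, "rx": 0, "ry": 0, "rz": 0, "claw": 1},
  ],
)

```text
t: 23.22
eef_pos: [593.8, -22.7, 37.7]
tcp_rot: [3.141, -0.004, 0.185]
ft_force: [-1.3, 1.1, -0.5]
opening: 0.081
```

Run:
```python
from plan import *
s(); 
plan([(592.9,-23.1,29.5,.188)],1,maxmm=30)
```

```text
t 23.23 [593.8 -22.7  37.7] [ 3.141 -0.004  0.185] F [-1.3  1.1 -0.5] op 0.081
[{"dx": -0.0012, "dy": 0.0003, "dz": 0.0103, "rx": 0.0003, "ry": -0.0025, "rz": -0.0017, "claw": 1}]
```

Request:
arm_command(
  steps=[
    {"dx": -0.001, "dy": 0, "dz": 0.0095, "rx": 0, "ry": -0.002, "rz": 0, "claw": 1},
    {"dx": 0, "dy": 0, "dz": 0, "rx": 0, "ry": 0, "rz": 0, "claw": 1},
    {"dx": 0, "dy": 0, "dz": 0, "rx": 0, "ry": 0, "rz": 0, "claw": 0.5},
    {"dx": 0, "dy": 0, "dz": 0, "rx": 0, "ry": 0, "rz": 0, "claw": 0.5},
    {"dx": 0, "dy": 0, "dz": 0, "rx": 0, "ry": 0, "rz": 0, "claw": 0.5},
    {"dx": 0, "dy": 0, "dz": -0.05, "rx": 0, "ry": 0, "rz": 0, "claw": 0.5},
    {"dx": 0, "dy": 0, "dz": -0.06, "rx": 0, "ry": 0, "rz": 0, "claw": 0.4},
    {"dx": 0, "dy": 0, "dz": 0, "rx": 0, "ry": 0, "rz": 0, "claw": -0.2},
  ],
)

```text
t: 24.22
eef_pos: [593.8, -23.0, 122.2]
tcp_rot: [3.14, -0.003, 0.185]
ft_force: [-0.2, -1.0, -0.4]
opening: 0.357
```

Run:
```python
from plan import *
from fit import *
from binpos import *
s()
for n in ['scene','side','wrist']: cam(n,n+'14')
a=fit(['scene14'],cleat,485,-371,2.05,rad=(40,40));b=fit(['side14'],cleat,485,-373,2.05,rad=(40,40))
v=fit(['wrist14'],bin_,*CB,rad=(125,45),zr=(3,76))
c=fit(['wrist14'],cleat,*inbin(CB,22),CB[2],z=3,rad=(30,30),zr=(3,60)); print(local(v,c[0],c[1]))
c=(a+b)/2; leg=c[:2]+19*np.array([np.cos(c[2]),np.sin(c[2])]);print(leg)
plan([(*leg,115,c[2]-np.pi/2)],-.2)
```

```text
t 24.23 [593.8 -23.  122.2] [ 3.14e+00 -3.00e-03  1.85e-01] F [-0.2 -1.  -0.4] op 0.357
cleat ['scene14'] xy 485.3 -370.5 yaw 2.062 z 0.0 p 0.000 n 352 med 1.68
cleat ['side14'] xy 484.8 -373.4 yaw 2.048 z 0.0 p 0.000 n 840 med 1.10
bin_ ['wrist14'] xy 596.0 -64.0 yaw 1.759 z 0.0 p 0.000 n 4000 med 0.21
cleat ['wrist14'] xy 590.6 -44.2 yaw 2.046 z 3.0 p 0.000 n 3569 med 0.64
(np.float64(20.350811293327677), np.float64(1.5462901446752855))
[ 476.18790622 -355.14908363]
[{"dx": -0.0313, "dy": 0.0545, "dz": 0.0006, "rx": -0.0001, "ry": 0.0003, "rz": -0.0272, "claw": -0.2}, {"dx": -0.0336, "dy": 0.0532, "dz": 0.0006, "rx": -0.0001, "ry": 0.0003, "rz": -0.0272, "claw": -0.2}, {"dx": -0.0358, "dy": 0.0517, "dz": 0.0006, "rx": -0.0001, "ry": 0.0003, "rz": -0.0272, "claw": -0.2}, {"dx": -0.038, "dy": 0.0501, "dz": 0.0006, "rx": -0.0001, "ry": 0.0003, "rz": -0.0272, "claw": -0.2}, {"dx": -0.0401, "dy": 0.0484, "dz": 0.0006, "rx": -0.0001, "ry": 0.0003, "rz": -0.0272, "claw": -0.2}, {"dx": -0.0421, "dy": 0.0467, "dz": 0.0006, "rx": -0.0001, "ry": 0.0003, "rz": -0.0272, "claw": -0.2}, {"dx": -0.044, "dy": 0.0448, "dz": 0.0006, "rx": -0.0001, "ry": 0.0003, "rz": -0.0272, "claw": -0.2}]
```

View pics/wrist14.png

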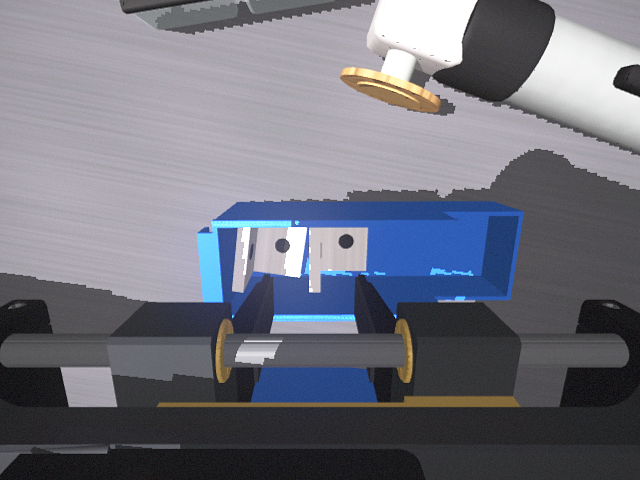

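Request:
arm_command(
  steps=[
    {"dx": -0.0313, "dy": 0.0545, "dz": 0, "rx": 0, "ry": 0, "rz": -0.0272, "claw": -0.2},
    {"dx": -0.0336, "dy": 0.0532, "dz": 0, "rx": 0, "ry": 0, "rz": -0.0272, "claw": -0.2},
    {"dx": -0.0358, "dy": 0.0517, "dz": 0, "rx": 0, "ry": 0, "rz": -0.0272, "claw": -0.2},
    {"dx": -0.038, "dy": 0.0501, "dz": 0, "rx": 0, "ry": 0, "rz": -0.0272, "claw": -0.2},
    {"dx": -0.0401, "dy": 0.0484, "dz": 0, "rx": 0, "ry": 0, "rz": -0.0272, "claw": -0.2},
    {"dx": -0.0421, "dy": 0.0467, "dz": 0, "rx": 0, "ry": 0, "rz": -0.0272, "claw": -0.2},
    {"dx": -0.036, "dy": 0.036, "dz": 0, "rx": 0, "ry": 0, "rz": -0.022, "claw": -0.2},
    {"dx": 0, "dy": 0, "dz": 0, "rx": 0, "ry": 0, "rz": 0, "claw": -0.2},
    {"dx": 0, "dy": 0, "dz": 0, "rx": 0, "ry": 0, "rz": 0, "claw": -0.2},
  ],
)

```text
t: 25.5
eef_pos: [473.0, -353.5, 105.5]
tcp_rot: [-3.124, 0.012, 0.487]
ft_force: [0.1, -0.3, 0.6]
opening: 0.601
```

Run:
```python
from plan import *
s()
plan([(475.6,-355.3,66,.484)],-.2,maxmm=30)
```

```text
t 25.50 [ 473.  -353.5  105.5] [-3.124  0.012  0.487] F [ 0.1 -0.3  0.6] op 0.601
[{"dx": 0.0012, "dy": 0.0022, "dz": 0.0246, "rx": -0.0057, "ry": 0.0037, "rz": 0.001, "claw": -0.2}, {"dx": 0.001, "dy": 0.0019, "dz": 0.0247, "rx": -0.0057, "ry": 0.0037, "rz": 0.001, "claw": -0.2}]
```

Request:
arm_command(
  steps=[
    {"dx": 0.0015, "dy": 0.0035, "dz": 0.025, "rx": -0.009, "ry": 0.006, "rz": 0.001, "claw": -0.2},
    {"dx": 0, "dy": 0, "dz": 0.018, "rx": 0, "ry": 0, "rz": 0, "claw": -0.2},
    {"dx": 0, "dy": 0, "dz": 0, "rx": 0, "ry": 0, "rz": 0, "claw": -0.2},
  ],
)

```text
t: 25.88
eef_pos: [475.8, -352.2, 69.0]
tcp_rot: [-3.135, 0.003, 0.488]
ft_force: [-0.3, 0.5, -0.1]
opening: 0.6
```

Run:
```python
from plan import *
s()
plan([(475.6,-355.3,18,.484)],-.2,maxmm=30)
```

```text
t 25.88 [ 475.8 -352.2   69. ] [-3.135e+00  3.000e-03  4.880e-01] F [-0.3  0.5 -0.1] op 0.600
[{"dx": -0.0009, "dy": 0.0019, "dz": 0.0319, "rx": -0.0019, "ry": 0.0009, "rz": 0.0013, "claw": -0.2}, {"dx": -0.001, "dy": 0.0018, "dz": 0.0319, "rx": -0.0019, "ry": 0.0009, "rz": 0.0013, "claw": -0.2}]
```

Request:
arm_command(
  steps=[
    {"dx": -0.0025, "dy": 0.004, "dz": 0.032, "rx": -0.003, "ry": 0.001, "rz": 0.002, "claw": -0.2},
    {"dx": 0, "dy": 0, "dz": 0.031, "rx": 0, "ry": 0, "rz": 0, "claw": -0.2},
    {"dx": 0, "dy": 0, "dz": 0, "rx": 0, "ry": 0, "rz": 0, "claw": 0.4},
    {"dx": 0, "dy": 0, "dz": 0, "rx": 0, "ry": 0, "rz": 0, "claw": 1},
    {"dx": 0, "dy": 0, "dz": 0, "rx": 0, "ry": 0, "rz": 0, "claw": 1},
    {"dx": 0, "dy": 0, "dz": 0, "rx": 0, "ry": 0, "rz": 0, "claw": 1},
    {"dx": 0, "dy": 0, "dz": 0, "rx": 0, "ry": 0, "rz": 0, "claw": 1},
    {"dx": 0, "dy": 0, "dz": 0, "rx": 0, "ry": 0, "rz": 0, "claw": 1},
    {"dx": 0, "dy": 0, "dz": 0, "rx": 0, "ry": 0, "rz": 0, "claw": 1},
  ],
)

```text
t: 27.0
eef_pos: [478.1, -355.7, 22.5]
tcp_rot: [3.138, -0.0, 0.487]
ft_force: [0.7, 0.8, -1.4]
opening: 0.081
```

Run:
```python
from plan import *
from binpos import *
s()
x,y=inbin(CB,-8,-2);print(x,y); e=env.state()['eef_pos']
plan([(e[0],e[1],130,.484),(x,y,130,.188)],1)
```

```text
t 27.00 [ 478.1 -355.7   22.5] [ 3.138 -0.     0.487] F [ 0.7  0.8 -1.4] op 0.081
599.7614405313442 -72.28454604154233
[{"dx": 0.0, "dy": 0.0003, "dz": -0.0672, "rx": 0.0013, "ry": -0.0001, "rz": 0.001, "claw": 1}, {"dx": 0.0, "dy": 0.0001, "dz": -0.0672, "rx": 0.0013, "ry": -0.0001, "rz": 0.001, "claw": 1}, {"dx": 0.0499, "dy": -0.0405, "dz": -0.0, "rx": -0.0, "ry": -0.0, "rz": 0.0314, "claw": 1}, {"dx": 0.0478, "dy": -0.0429, "dz": -0.0, "rx": -0.0, "ry": -0.0, "rz": 0.0314, "claw": 1}, {"dx": 0.0457, "dy": -0.0452, "dz": -0.0, "rx": -0.0, "ry": -0.0, "rz": 0.0314, "claw": 1}, {"dx": 0.0434, "dy": -0.0474, "dz": -0.0, "rx": -0.0, "ry": -0.0, "rz": 0.0314, "claw": 1}, {"dx": 0.041, "dy": -0.0495, "dz": -0.0, "rx": -0.0, "ry": -0.0, "rz": 0.0314, "claw": 1}, {"dx": 0.0385, "dy": -0.0514, "dz": -0.0, "rx": -0.0, "ry": -0.0, "rz": 0.0314, "claw": 1}]
```

Request:
arm_command(
  steps=[
    {"dx": 0, "dy": 0, "dz": -0.0672, "rx": 0.001, "ry": 0, "rz": 0, "claw": 1},
    {"dx": 0, "dy": 0, "dz": -0.0672, "rx": 0.001, "ry": 0, "rz": 0, "claw": 1},
    {"dx": 0.0499, "dy": -0.0405, "dz": 0, "rx": 0, "ry": 0, "rz": 0.0314, "claw": 1},
    {"dx": 0.0478, "dy": -0.0429, "dz": 0, "rx": 0, "ry": 0, "rz": 0.0314, "claw": 1},
    {"dx": 0.0457, "dy": -0.0452, "dz": 0, "rx": 0, "ry": 0, "rz": 0.0314, "claw": 1},
    {"dx": 0.0434, "dy": -0.0474, "dz": 0, "rx": 0, "ry": 0, "rz": 0.0314, "claw": 1},
    {"dx": 0.041, "dy": -0.0495, "dz": 0, "rx": 0, "ry": 0, "rz": 0.0314, "claw": 1},
    {"dx": 0.032, "dy": -0.042, "dz": 0, "rx": 0, "ry": 0, "rz": 0.026, "claw": 1},
    {"dx": 0, "dy": 0, "dz": 0, "rx": 0, "ry": 0, "rz": 0, "claw": 1},
    {"dx": 0, "dy": 0, "dz": 0, "rx": 0, "ry": 0, "rz": 0, "claw": 1},
  ],
)

```text
t: 28.25
eef_pos: [599.4, -73.1, 132.6]
tcp_rot: [-3.141, -0.0, 0.188]
ft_force: [0.1, 0.1, -0.5]
opening: 0.079
```

```bash
cat > pl.py <<'E'
from plan import *
from fit import *
from binpos import *
def look(tag,gz,lx0):
    s(); e=env.state()['eef_pos']; cam('wrist',tag)
    v=fit([tag],bin_,*CB,rad=(125,45),zr=(3,76)); B=v[:3]
    c=fit([tag],cleat,e[0]-19*np.cos(1.759),e[1]-19*np.sin(1.759),1.759,z=e[2]-gz,rad=(30,30),zr=(3,30))
    l=local(B,c[0],c[1]); print('cleat in bin by wrist',l)
    d=np.array(inbin((0,0,B[2]),lx0-l[0],-l[1])); return e[:2]+d
E
python3 - <<'E'
from pl import *
t=look('wrist15',22.5,-27);print(t)
plan([(*t,92,.188)],1,maxmm=30)
E
```

```text
t 28.25 [599.4 -73.1 132.6] [-3.141 -0.     0.188] F [ 0.1  0.1 -0.5] op 0.079
bin_ ['wrist15'] xy 596.4 -65.8 yaw 1.759 z 0.0 p 0.000 n 4000 med 0.31
cleat ['wrist15'] xy 599.4 -92.1 yaw 1.758 z 110.1 p 0.000 n 3837 med 0.38
cleat in bin by wrist (np.float64(-26.48681071465441), np.float64(1.9092645723398571))
[601.35689382 -73.29049409]
[{"dx": 0.0012, "dy": 0.0002, "dz": 0.0254, "rx": -0.0002, "ry": -0.0001, "rz": -0.0001, "claw": 1}, {"dx": 0.0012, "dy": 0.0002, "dz": 0.0254, "rx": -0.0002, "ry": -0.0001, "rz": -0.0001, "claw": 1}]
```

View pics/wrist15.png

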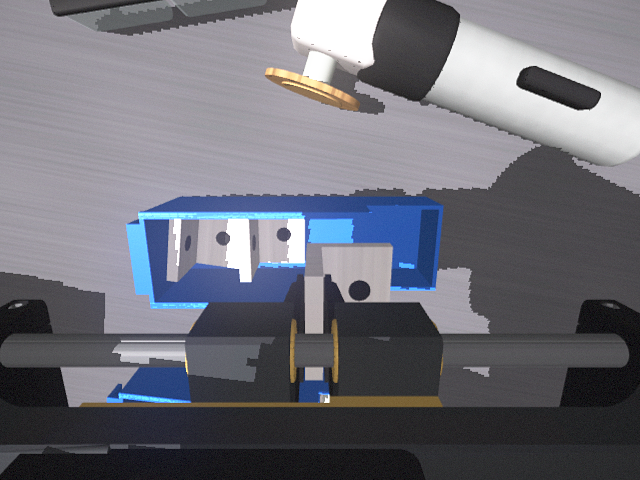

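Cleat lines up with the free space in front of the two others in the bin; descending.

Request:
arm_command(
  steps=[
    {"dx": 0.0025, "dy": 0, "dz": 0.026, "rx": 0, "ry": 0, "rz": 0, "claw": 1},
    {"dx": 0, "dy": 0, "dz": 0.016, "rx": 0, "ry": 0, "rz": 0, "claw": 1},
    {"dx": 0, "dy": 0, "dz": 0, "rx": 0, "ry": 0, "rz": 0, "claw": 1},
  ],
)

```text
t: 28.68
eef_pos: [600.6, -76.0, 98.5]
tcp_rot: [-3.141, -0.0, 0.185]
ft_force: [-0.2, 0.0, -0.4]
opening: 0.081
```

Run:
```python
from pl import *
s(); e=env.state()['eef_pos']; 
plan([(601.4,-73.3,28,.188)],1,maxmm=30)
```

```text
t 28.68 [600.6 -76.   98.5] [-3.141 -0.     0.185] F [-0.2  0.  -0.4] op 0.081
[{"dx": 0.0005, "dy": -0.001, "dz": 0.0294, "rx": -0.0001, "ry": -0.0001, "rz": -0.0007, "claw": 1}, {"dx": 0.0005, "dy": -0.001, "dz": 0.0294, "rx": -0.0001, "ry": -0.0001, "rz": -0.0007, "claw": 1}, {"dx": 0.0005, "dy": -0.001, "dz": 0.0294, "rx": -0.0001, "ry": -0.0001, "rz": -0.0007, "claw": 1}]
```

Request:
arm_command(
  steps=[
    {"dx": 0.0008, "dy": -0.005, "dz": 0.029, "rx": 0, "ry": 0, "rz": 0, "claw": 1},
    {"dx": 0, "dy": 0, "dz": 0.029, "rx": 0, "ry": 0, "rz": 0, "claw": 1},
    {"dx": 0, "dy": 0, "dz": 0.016, "rx": 0, "ry": 0, "rz": 0, "claw": 1},
    {"dx": 0, "dy": 0, "dz": 0, "rx": 0, "ry": 0, "rz": 0, "claw": 1},
  ],
)

```text
t: 29.18
eef_pos: [601.5, -73.9, 40.2]
tcp_rot: [3.141, -0.003, 0.183]
ft_force: [1.3, -0.1, -1.0]
opening: 0.083
```

Run:
```python
from pl import *
s(); e=env.state()['eef_pos']; 
plan([(601.4,-73.3,27,.188)],1,maxmm=30)
```

```text
t 29.18 [601.5 -73.9  40.2] [ 3.141e+00 -3.000e-03  1.830e-01] F [ 1.3 -0.1 -1. ] op 0.083
[{"dx": -0.0001, "dy": -0.0008, "dz": 0.0165, "rx": 0.0006, "ry": -0.0022, "rz": -0.0034, "claw": 1}]
```

Request:
arm_command(
  steps=[
    {"dx": 0, "dy": -0.0008, "dz": 0.015, "rx": 0, "ry": -0.002, "rz": -0.003, "claw": 1},
    {"dx": 0, "dy": 0, "dz": 0, "rx": 0, "ry": 0, "rz": 0, "claw": 1},
    {"dx": 0, "dy": 0, "dz": 0, "rx": 0, "ry": 0, "rz": 0, "claw": 0.5},
    {"dx": 0, "dy": 0, "dz": 0, "rx": 0, "ry": 0, "rz": 0, "claw": 0.5},
    {"dx": 0, "dy": 0, "dz": 0, "rx": 0, "ry": 0, "rz": 0, "claw": 0.5},
    {"dx": 0, "dy": 0, "dz": -0.05, "rx": 0, "ry": 0, "rz": 0, "claw": 0.5},
    {"dx": 0, "dy": 0, "dz": -0.07, "rx": 0, "ry": 0, "rz": 0, "claw": 0.4},
    {"dx": 0, "dy": 0, "dz": 0, "rx": 0, "ry": 0, "rz": 0, "claw": -0.6},
    {"dx": 0, "dy": 0, "dz": 0, "rx": 0, "ry": 0, "rz": 0, "claw": -1},
  ],
)

```text
t: 30.3
eef_pos: [602.1, -73.3, 128.3]
tcp_rot: [3.139, -0.003, 0.188]
ft_force: [0.4, 0.1, -0.9]
opening: 0.456
```

Run:
```python
from pl import *
s()
for n in ['scene','side','wrist']: cam(n,n+'16')
for n in (['side16'],['scene16'],['wrist16']): fit(n,bin_,*LB,rad=(125,45)); fit(n,bin_,*CB,rad=(125,45))
```

```text
t 30.30 [602.1 -73.3 128.3] [ 3.139e+00 -3.000e-03  1.880e-01] F [ 0.4  0.1 -0.9] op 0.456
bin_ ['side16'] xy 443.6 -57.0 yaw 1.621 z 0.0 p 0.000 n 1887 med 0.63
bin_ ['side16'] xy 595.5 -67.7 yaw 1.763 z 0.0 p 0.000 n 2502 med 0.94
bin_ ['scene16'] xy 445.2 -53.6 yaw 1.622 z 0.0 p 0.000 n 1433 med 0.76
bin_ ['scene16'] xy 599.2 -64.7 yaw 1.760 z 0.0 p 0.000 n 3551 med 0.77
bin_ ['wrist16'] xy 444.9 -57.4 yaw 1.621 z 0.0 p 0.000 n 4000 med 0.32
bin_ ['wrist16'] xy 596.0 -64.0 yaw 1.759 z 0.0 p 0.000 n 4000 med 0.21
```

View pics/wrist16.png

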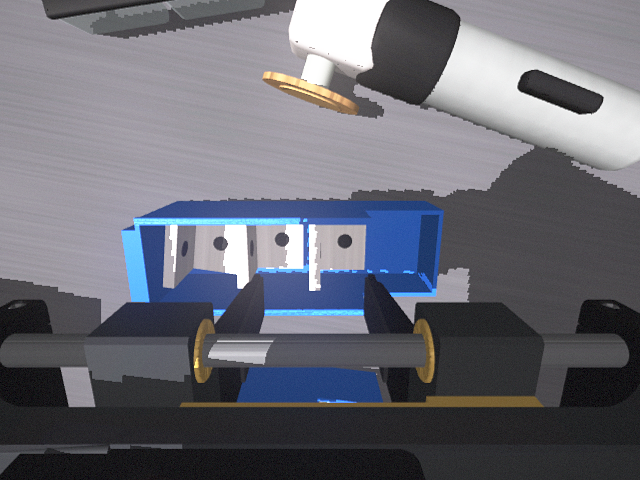

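View pics/side16.png

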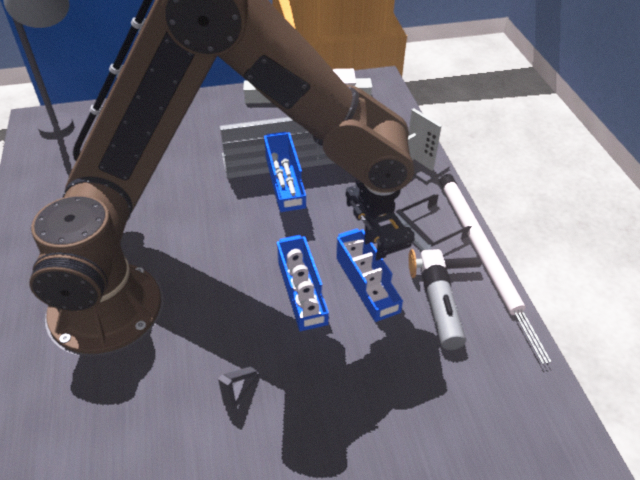

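Run:
```python
from pl import *
CBn=(596.2,-64.8,1.759)
x,y=inbin(CBn,20); print(x,y)
plan([(x,y,125,1.759)],-.8)
```

```text
592.4581081859795 -45.153161942639045
[{"dx": -0.0006, "dy": -0.0041, "dz": 0.0004, "rx": 0.0002, "ry": -0.0, "rz": -0.1112, "claw": -0.8}, {"dx": 0.0001, "dy": -0.0041, "dz": 0.0004, "rx": 0.0002, "ry": -0.0, "rz": -0.1112, "claw": -0.8}, {"dx": 0.0009, "dy": -0.0041, "dz": 0.0004, "rx": 0.0002, "ry": -0.0, "rz": -0.1112, "claw": -0.8}, {"dx": 0.0015, "dy": -0.0038, "dz": 0.0004, "rx": 0.0002, "ry": -0.0, "rz": -0.1112, "claw": -0.8}, {"dx": 0.0022, "dy": -0.0035, "dz": 0.0004, "rx": 0.0002, "ry": -0.0, "rz": -0.1112, "claw": -0.8}, {"dx": 0.0028, "dy": -0.0031, "dz": 0.0004, "rx": 0.0002, "ry": -0.0, "rz": -0.1112, "claw": -0.8}, {"dx": 0.0033, "dy": -0.0026, "dz": 0.0004, "rx": 0.0002, "ry": -0.0, "rz": -0.1112, "claw": -0.8}, {"dx": 0.0037, "dy": -0.0019, "dz": 0.0004, "rx": 0.0002, "ry": -0.0, "rz": -0.1112, "claw": -0.8}, {"dx": 0.0039, "dy": -0.0013, "dz": 0.0004, "rx": 0.0002, "ry": -0.0, "rz": -0.1112, "claw": -0.8}]
```

Request:
arm_command(
  steps=[
    {"dx": -0.0006, "dy": -0.0041, "dz": 0, "rx": 0, "ry": 0, "rz": -0.1112, "claw": -0.8},
    {"dx": 0, "dy": -0.0041, "dz": 0, "rx": 0, "ry": 0, "rz": -0.1112, "claw": -0.8},
    {"dx": 0.0009, "dy": -0.0041, "dz": 0, "rx": 0, "ry": 0, "rz": -0.1112, "claw": -0.8},
    {"dx": 0.0015, "dy": -0.0038, "dz": 0, "rx": 0, "ry": 0, "rz": -0.1112, "claw": -0.8},
    {"dx": 0.0022, "dy": -0.0035, "dz": 0, "rx": 0, "ry": 0, "rz": -0.1112, "claw": -0.8},
    {"dx": 0.0028, "dy": -0.0031, "dz": 0, "rx": 0, "ry": 0, "rz": -0.1112, "claw": -0.8},
    {"dx": 0.0033, "dy": -0.0026, "dz": 0, "rx": 0, "ry": 0, "rz": -0.1112, "claw": -0.8},
    {"dx": 0.0037, "dy": -0.0019, "dz": 0, "rx": 0, "ry": 0, "rz": -0.1112, "claw": -0.8},
    {"dx": 0.003, "dy": -0.001, "dz": 0, "rx": 0, "ry": 0, "rz": -0.095, "claw": -0.8},
    {"dx": 0, "dy": 0, "dz": 0, "rx": 0, "ry": 0, "rz": 0, "claw": -0.8},
  ],
)

```text
t: 31.7
eef_pos: [588.1, -44.7, 116.4]
tcp_rot: [-3.127, -0.005, 1.783]
ft_force: [-0.8, 0.3, -0.8]
opening: 0.897
```

Run:
```python
from pl import *
s()
cam('wrist','wrist17')
v=fit(['wrist17'],bin_,596.2,-64.8,1.759,rad=(125,45))
x,y=inbin(v,20); print(x,y)
plan([(592.5,-45.2,80,1.759)],-.8,maxmm=30)
```

```text
t 31.70 [588.1 -44.7 116.4] [-3.127 -0.005  1.783] F [-0.8  0.3 -0.8] op 0.897
bin_ ['wrist17'] xy 595.9 -64.4 yaw 1.760 z 0.0 p 0.000 n 4000 med 0.30
592.1680099314336 -44.782864906843486
[{"dx": -0.0009, "dy": 0.0029, "dz": 0.0227, "rx": -0.0047, "ry": -0.0017, "rz": 0.007, "claw": -0.8}, {"dx": -0.0009, "dy": 0.0028, "dz": 0.0227, "rx": -0.0047, "ry": -0.0017, "rz": 0.007, "claw": -0.8}]
```

View pics/wrist17.png

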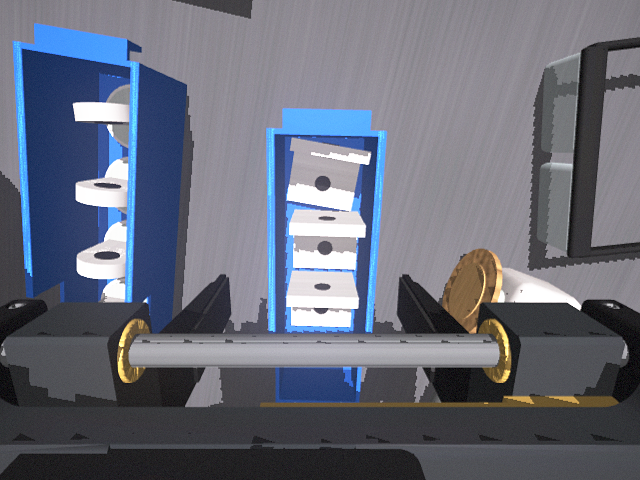

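Request:
arm_command(
  steps=[
    {"dx": -0.0015, "dy": 0.0055, "dz": 0.022, "rx": -0.009, "ry": -0.003, "rz": 0.013, "claw": -0.8},
    {"dx": 0, "dy": 0, "dz": 0.01, "rx": 0, "ry": 0, "rz": 0, "claw": -0.8},
    {"dx": 0, "dy": 0, "dz": 0, "rx": 0, "ry": 0, "rz": 0, "claw": -0.8},
  ],
)

```text
t: 32.12
eef_pos: [592.4, -45.2, 89.4]
tcp_rot: [-3.14, -0.001, 1.752]
ft_force: [0.8, 0.2, 0.4]
opening: 0.898
```

Run:
```python
from pl import *
s()
plan([(592.3,-45,38,1.76)],-.8,maxmm=30)
```

```text
t 32.12 [592.4 -45.2  89.4] [-3.140e+00 -1.000e-03  1.752e+00] F [0.8 0.2 0.4] op 0.898
[{"dx": 0.0001, "dy": 0.0, "dz": 0.0321, "rx": -0.0005, "ry": -0.0003, "rz": -0.0024, "claw": -0.8}, {"dx": 0.0001, "dy": -0.0, "dz": 0.0321, "rx": -0.0005, "ry": -0.0003, "rz": -0.0024, "claw": -0.8}]
```

Request:
arm_command(
  steps=[
    {"dx": 0, "dy": 0, "dz": 0.032, "rx": 0, "ry": 0, "rz": -0.005, "claw": -0.8},
    {"dx": 0, "dy": 0, "dz": 0.029, "rx": 0, "ry": 0, "rz": 0, "claw": -0.8},
    {"dx": 0, "dy": 0, "dz": 0, "rx": 0, "ry": 0, "rz": 0, "claw": -0.8},
  ],
)

```text
t: 32.5
eef_pos: [593.1, -45.5, 41.1]
tcp_rot: [-3.141, -0.0, 1.758]
ft_force: [-0.2, -0.3, 0.9]
opening: 0.902
```

Run:
```python
from pl import *
s()
plan([(592.3,-45,38,1.76)],-.8,maxmm=30)
```

```text
t 32.50 [593.1 -45.5  41.1] [-3.141 -0.     1.758] F [-0.2 -0.3  0.9] op 0.902
[{"dx": 0.0009, "dy": -0.0009, "dz": 0.0038, "rx": -0.0001, "ry": -0.0002, "rz": -0.0012, "claw": -0.8}]
```

Request:
arm_command(
  steps=[
    {"dx": 0, "dy": 0, "dz": 0.005, "rx": 0, "ry": 0, "rz": -0.001, "claw": 0},
    {"dx": 0, "dy": 0, "dz": 0, "rx": 0, "ry": 0, "rz": 0, "claw": 1},
    {"dx": 0, "dy": 0, "dz": 0, "rx": 0, "ry": 0, "rz": 0, "claw": 1},
    {"dx": 0, "dy": 0, "dz": 0, "rx": 0, "ry": 0, "rz": 0, "claw": 1},
    {"dx": 0, "dy": 0, "dz": 0, "rx": 0, "ry": 0, "rz": 0, "claw": 1},
    {"dx": 0, "dy": 0, "dz": 0, "rx": 0, "ry": 0, "rz": 0, "claw": 1},
  ],
)

```text
t: 33.25
eef_pos: [593.7, -45.6, 39.0]
tcp_rot: [3.14, 0.0, 1.759]
ft_force: [0.1, -1.0, -3.9]
opening: 0.693
```

Run:
```python
from pl import *
s()
cam('wrist','wrist18')
v=fit(['wrist18'],bin_,596.2,-64.8,1.759,rad=(125,45))
e=env.state()
print('tcp in bin',local(v,*e['eef_pos'][:2]))
```

```text
t 33.25 [593.7 -45.6  39. ] [3.14  0.    1.759] F [ 0.1 -1.  -3.9] op 0.693
bin_ ['wrist18'] xy 597.0 -66.0 yaw 1.758 z 0.0 p 0.000 n 4000 med 0.34
tcp in bin (np.float64(20.628507721702604), np.float64(-0.5263930971750752))
```

View pics/wrist18.png

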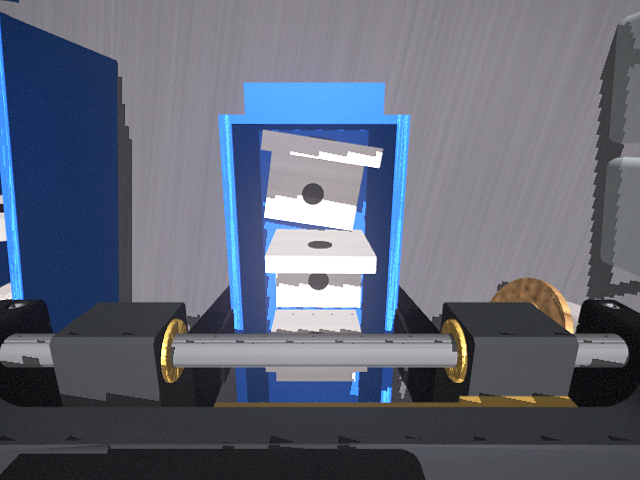

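Request:
arm_command(
  steps=[
    {"dx": 0, "dy": 0, "dz": -0.02, "rx": 0, "ry": 0, "rz": 0, "claw": 1},
    {"dx": 0, "dy": 0, "dz": -0.02, "rx": 0, "ry": 0, "rz": 0, "claw": 1},
    {"dx": 0, "dy": 0, "dz": 0, "rx": 0, "ry": 0, "rz": 0, "claw": 1},
    {"dx": 0, "dy": 0, "dz": 0, "rx": 0, "ry": 0, "rz": 0, "claw": 1},
  ],
)

```text
t: 33.8
eef_pos: [593.9, -45.7, 74.2]
tcp_rot: [3.139, 0.001, 1.759]
ft_force: [0.6, 0.6, -4.5]
opening: 0.692
```

Run:
```python
from pl import *
s(); e=env.state()['eef_pos']
for n in ['side','wrist']: cam(n,n+'19')
z=e[2]-39
for n in (['side19'],['wrist19']):
    fit(n,bin_,596.5,-65.5,1.759,z=z,rad=(125,45),zr=(5,90),free='xyap')
plan([(e[0],e[1],160,1.759),(664,200,160,1.577)],1,maxmm=40)
```

```text
t 33.80 [593.9 -45.7  74.2] [3.139e+00 1.000e-03 1.759e+00] F [ 0.6  0.6 -4.5] op 0.692
bin_ ['side19'] xy 596.0 -66.9 yaw 1.765 z 35.2 p 0.002 n 1816 med 0.92
bin_ ['wrist19'] xy 597.1 -66.0 yaw 1.758 z 35.2 p 0.004 n 4000 med 0.33
[{"dx": -0.0, "dy": 0.0001, "dz": -0.0359, "rx": 0.0005, "ry": 0.0001, "rz": 0.0001, "claw": 1}, {"dx": -0.0, "dy": 0.0001, "dz": -0.0359, "rx": 0.0005, "ry": 0.0001, "rz": 0.0001, "claw": 1}, {"dx": -0.0, "dy": 0.0, "dz": -0.0359, "rx": 0.0005, "ry": 0.0001, "rz": 0.0001, "claw": 1}, {"dx": 0.0408, "dy": 0.0205, "dz": 0.0, "rx": 0.0, "ry": -0.0, "rz": 0.0166, "claw": 1}, {"dx": 0.0413, "dy": 0.0194, "dz": 0.0, "rx": 0.0, "ry": -0.0, "rz": 0.0166, "claw": 1}, {"dx": 0.0418, "dy": 0.0184, "dz": 0.0, "rx": 0.0, "ry": -0.0, "rz": 0.0166, "claw": 1}, {"dx": 0.0422, "dy": 0.0173, "dz": 0.0, "rx": 0.0, "ry": -0.0, "rz": 0.0166, "claw": 1}, {"dx": 0.0427, "dy": 0.0162, "dz": 0.0, "rx": 0.0, "ry": -0.0, "rz": 0.0166, "claw": 1}, {"dx": 0.0431, "dy": 0.0151, "dz": 0.0, "rx": 0.0, "ry": -0.0, "rz": 0.0166, "claw": 1}, {"dx": 0.0434, "dy": 0.0139, "dz": 0.0, "rx": 0.0, "ry": -0.0, "rz": 0.0166, "claw": 1}]
```

View pics/side19.png

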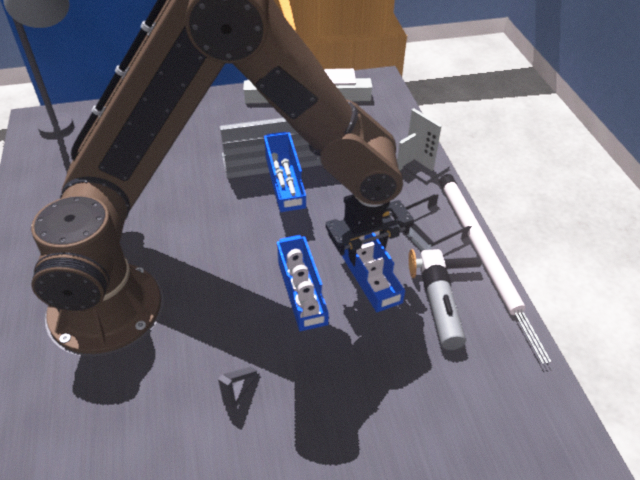

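Request:
arm_command(
  steps=[
    {"dx": 0, "dy": 0, "dz": -0.036, "rx": 0, "ry": 0, "rz": 0, "claw": 1},
    {"dx": 0, "dy": 0, "dz": -0.036, "rx": 0, "ry": 0, "rz": 0, "claw": 1},
    {"dx": 0, "dy": 0, "dz": -0.036, "rx": 0, "ry": 0, "rz": 0, "claw": 1},
    {"dx": 0.0408, "dy": 0.0205, "dz": 0, "rx": 0, "ry": 0, "rz": 0.0166, "claw": 1},
    {"dx": 0.0413, "dy": 0.0194, "dz": 0, "rx": 0, "ry": 0, "rz": 0.0166, "claw": 1},
    {"dx": 0.0418, "dy": 0.0184, "dz": 0, "rx": 0, "ry": 0, "rz": 0.0166, "claw": 1},
    {"dx": 0.0422, "dy": 0.0173, "dz": 0, "rx": 0, "ry": 0, "rz": 0.0166, "claw": 1},
    {"dx": 0.0427, "dy": 0.0162, "dz": 0, "rx": 0, "ry": 0, "rz": 0.0166, "claw": 1},
    {"dx": 0.035, "dy": 0.012, "dz": 0, "rx": 0, "ry": 0, "rz": 0.0166, "claw": 1},
    {"dx": 0.02, "dy": 0.006, "dz": 0, "rx": 0, "ry": 0, "rz": 0.012, "claw": 1},
  ],
)

```text
t: 35.15
eef_pos: [656.4, 179.9, 157.3]
tcp_rot: [-3.135, -0.0, 1.575]
ft_force: [-0.7, 0.1, -4.8]
opening: 0.695
```

Request:
arm_command(
  steps=[
    {"dx": 0, "dy": 0, "dz": 0, "rx": 0, "ry": 0, "rz": 0, "claw": 1},
    {"dx": 0, "dy": 0, "dz": 0, "rx": 0, "ry": 0, "rz": 0, "claw": 1},
  ],
)

```text
t: 35.4
eef_pos: [655.8, 180.4, 155.9]
tcp_rot: [-3.132, 0.0, 1.577]
ft_force: [-0.4, -0.8, -4.9]
opening: 0.695
```

Run:
```python
from pl import *
s(); st=env.state(); e=st['eef_pos']
for n in ['side','wrist','scene']: cam(n,n+'20')
z=e[2]-39; yaw=st['tcp_rot'][2]
bx,by=e[0]-20.6*np.cos(yaw),e[1]-20.6*np.sin(yaw); print('bin exp',bx,by,yaw,z)
for n in (['side20'],['wrist20'],['scene20']):
    fit(n,bin_,bx,by,yaw,z=z,rad=(125,45),zr=(5,90),free='xyap')
    fit(n,panel,512,383,1.577,rad=(40,200),zr=(10,170),free='xya')
    fit(n,panel,512,383,1.577,rad=(40,200),zr=(10,170),free='ya')
```

```text
t 35.40 [655.8 180.4 155.9] [-3.132  0.     1.577] F [-0.4 -0.8 -4.9] op 0.695
bin exp 655.8841418319067 159.80134576725666 1.5771853345011977 116.90301110645663
bin_ ['side20'] xy 654.1 159.3 yaw 1.580 z 116.9 p 0.014 n 1499 med 0.83
panel ['side20'] xy 512.4 381.5 yaw 1.577 z 0.0 p 0.000 n 4000 med 0.93
panel ['side20'] xy 512.0 381.5 yaw 1.577 z 0.0 p 0.000 n 4000 med 0.93
bin_ ['wrist20'] xy 655.4 161.9 yaw 1.578 z 116.9 p 0.008 n 4000 med 0.32
panel ['wrist20'] xy 512.0 383.0 yaw 1.577 z 0.0 p 0.000 n 0 med nan
panel ['wrist20'] xy 512.0 383.0 yaw 1.577 z 0.0 p 0.000 n 0 med nan
bin_ ['scene20'] xy 659.6 160.7 yaw 1.574 z 116.9 p -0.006 n 3366 med 0.79
panel ['scene20'] xy 512.5 383.7 yaw 1.578 z 0.0 p 0.000 n 3908 med 0.61
panel ['scene20'] xy 512.0 383.6 yaw 1.578 z 0.0 p 0.000 n 3908 med 0.61
  return _methods._mean(a, axis=axis, dtype=dtype,
  ret = ret.dtype.type(ret / rcount)
```

View pics/wrist20.png

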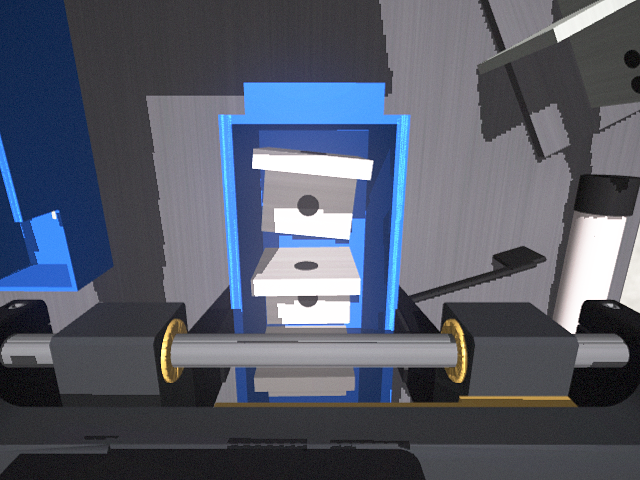

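View pics/side20.png

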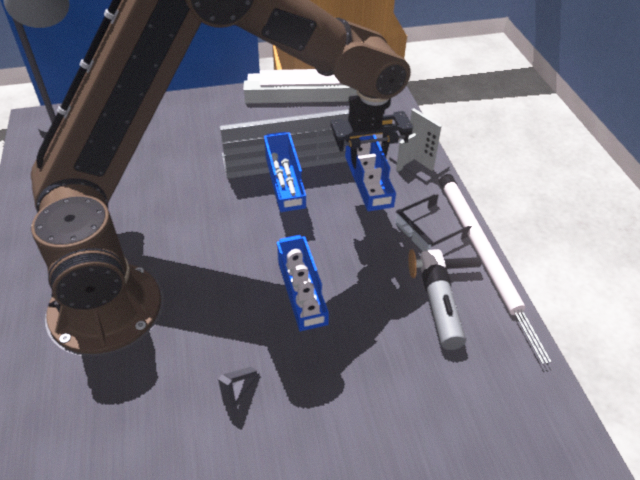

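Run:
```python
from pl import *
plan([(662.5,262,137,1.577)],1,maxmm=30)
```

```text
[{"dx": 0.0341, "dy": 0.003, "dz": 0.008, "rx": -0.0018, "ry": 0.0, "rz": -0.0002, "claw": 1}, {"dx": 0.0341, "dy": 0.003, "dz": 0.008, "rx": -0.0018, "ry": 0.0, "rz": -0.0002, "claw": 1}, {"dx": 0.0341, "dy": 0.0029, "dz": 0.008, "rx": -0.0018, "ry": 0.0, "rz": -0.0002, "claw": 1}]
```

Request:
arm_command(
  steps=[
    {"dx": 0.033, "dy": 0.003, "dz": 0.008, "rx": -0.0018, "ry": 0, "rz": 0, "claw": 1},
    {"dx": 0.033, "dy": 0.003, "dz": 0.008, "rx": -0.0018, "ry": 0, "rz": 0, "claw": 1},
    {"dx": 0.022, "dy": 0.002, "dz": 0.006, "rx": -0.0018, "ry": 0, "rz": 0, "claw": 1},
    {"dx": 0, "dy": 0, "dz": 0, "rx": 0, "ry": 0, "rz": 0, "claw": 1},
    {"dx": 0, "dy": 0, "dz": 0, "rx": 0, "ry": 0, "rz": 0, "claw": 1},
  ],
)

```text
t: 36.17
eef_pos: [662.2, 252.6, 137.9]
tcp_rot: [3.141, 0.0, 1.575]
ft_force: [0.2, -0.7, -4.9]
opening: 0.693
```

```bash
cat > hg.py <<'E'
from pl import *
def hang_look(k,gx,gz,names=('side','wrist','scene')):
    s(); st=env.state(); e=st['eef_pos']; z=e[2]-gz; yaw=st['tcp_rot'][2]
    for n in names: cam(n,n+str(k))
    bx,by=e[0]-gx*np.cos(yaw),e[1]-gx*np.sin(yaw); print('bin by tcp %.1f %.1f z %.1f'%(bx,by,z))
    for n in names:
        n=n+str(k)
        b=fit([n],bin_,bx,by,yaw,z=z,rad=(125,45),zr=(5,90),free='xyap')
        if n.startswith('wrist'): continue
        p=fit([n],panel,512,383,1.577,rad=(40,200),zr=(10,170),free='xya',verbose=False)
        l=local(p,b[0],b[1]); print('   panel',p.round(3)[:3],'bin in panel',np.round(l,1),'wall dist %.1f'%(-l[0]-103))
E
python3 - <<'E'
from hg import *
hang_look(21,20.6,39)
E
```

```text
t 36.17 [662.2 252.6 137.9] [3.141 0.    1.575] F [ 0.2 -0.7 -4.9] op 0.693
bin by tcp 662.3 232.0 z 98.9
bin_ ['side21'] xy 661.6 231.6 yaw 1.589 z 98.9 p 0.002 n 1357 med 0.91
   panel [470.476 381.076   1.577] bin in panel [-150.7 -190.1] wall dist 47.7
bin_ ['wrist21'] xy 662.3 234.1 yaw 1.577 z 98.9 p -0.001 n 4000 med 0.36
bin_ ['scene21'] xy 666.5 234.7 yaw 1.572 z 98.9 p -0.009 n 3348 med 0.79
   panel [512.644 383.847   1.578] bin in panel [-150.3 -152.7] wall dist 47.3
```

View pics/wrist21.png

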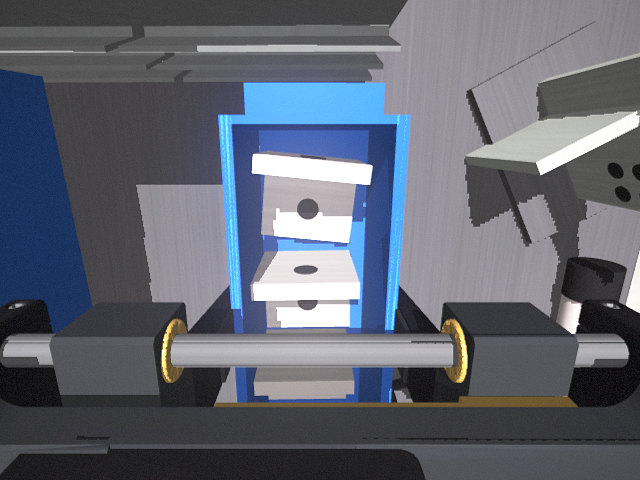

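Request:
arm_command(
  steps=[
    {"dx": 0.016, "dy": 0, "dz": 0, "rx": 0, "ry": 0, "rz": 0, "claw": 1},
    {"dx": 0.014, "dy": 0, "dz": 0, "rx": 0, "ry": 0, "rz": 0, "claw": 1},
    {"dx": 0, "dy": 0, "dz": 0, "rx": 0, "ry": 0, "rz": 0, "claw": 1},
    {"dx": 0, "dy": 0, "dz": 0, "rx": 0, "ry": 0, "rz": 0, "claw": 1},
  ],
)

```text
t: 36.83
eef_pos: [662.5, 277.6, 138.6]
tcp_rot: [3.14, -0.0, 1.573]
ft_force: [0.4, 0.2, -3.8]
opening: 0.692
```

Run:
```python
from hg import *
hang_look(22,20.6,39)
fit(['wrist22'],panel,512,383,1.577,rad=(40,200),zr=(10,170),free='ya')
for n in ('scene22','side22'): fit([n],panel,512.5,383,1.577,rad=(40,200),zr=(10,170),free='ya')
```

```text
t 36.83 [662.5 277.6 138.6] [ 3.14  -0.     1.573] F [ 0.4  0.2 -3.8] op 0.692
bin by tcp 662.6 257.0 z 99.6
bin_ ['side22'] xy 661.0 256.5 yaw 1.581 z 99.6 p 0.013 n 1339 med 0.90
   panel [512.449 381.42    1.577] bin in panel [-125.9 -147.8] wall dist 22.9
bin_ ['wrist22'] xy 662.6 259.2 yaw 1.575 z 99.6 p -0.003 n 4000 med 0.32
bin_ ['scene22'] xy 666.7 259.9 yaw 1.569 z 99.6 p -0.014 n 3352 med 0.80
   panel [512.976 384.216   1.577] bin in panel [-125.3 -152.9] wall dist 22.3
panel ['wrist22'] xy 512.0 382.3 yaw 1.594 z 0.0 p 0.000 n 4000 med 1.12
panel ['scene22'] xy 512.5 384.2 yaw 1.577 z 0.0 p 0.000 n 1444 med 0.63
panel ['side22'] xy 512.5 381.4 yaw 1.577 z 0.0 p 0.000 n 4000 med 0.92
```

View pics/wrist22.png

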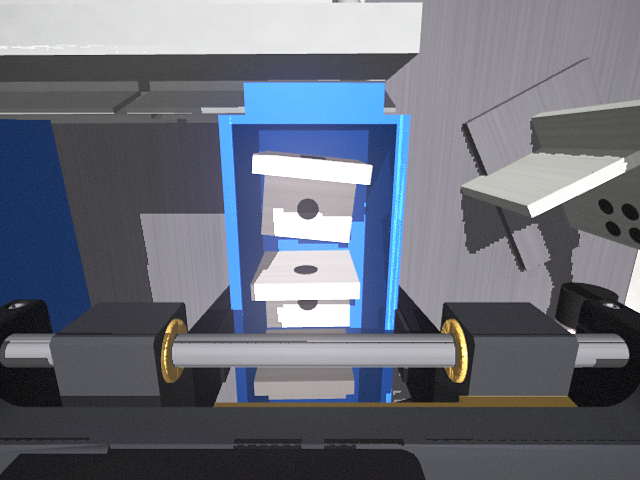

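Request:
arm_command(
  steps=[
    {"dx": 0.0035, "dy": 0, "dz": 0.006, "rx": 0, "ry": 0, "rz": -0.0025, "claw": 1},
    {"dx": 0.0005, "dy": 0, "dz": 0.006, "rx": 0, "ry": 0, "rz": 0, "claw": 1},
    {"dx": 0, "dy": 0, "dz": 0, "rx": 0, "ry": 0, "rz": 0, "claw": 1},
  ],
)

```text
t: 37.35
eef_pos: [662.5, 280.2, 128.1]
tcp_rot: [3.141, -0.0, 1.577]
ft_force: [-0.5, -0.9, -5.5]
opening: 0.699
```

Run:
```python
from hg import *
hang_look(23,20.6,39)
```

```text
t 37.35 [662.5 280.2 128.1] [ 3.141 -0.     1.577] F [-0.5 -0.9 -5.5] op 0.699
bin by tcp 662.7 259.6 z 89.1
bin_ ['side23'] xy 661.3 259.2 yaw 1.581 z 89.1 p 0.004 n 1304 med 0.87
   panel [512.271 381.543   1.577] bin in panel [-123.3 -148.3] wall dist 20.3
bin_ ['wrist23'] xy 662.7 272.7 yaw 1.580 z 89.1 p -0.002 n 4000 med 0.58
bin_ ['scene23'] xy 667.0 264.1 yaw 1.573 z 89.1 p -0.014 n 3439 med 0.89
   panel [512.959 384.312   1.575] bin in panel [-120.8 -153.5] wall dist 17.8
```

Request:
arm_command(
  steps=[
    {"dx": 0.0003, "dy": 0, "dz": 0.006, "rx": 0, "ry": 0, "rz": 0, "claw": 1},
    {"dx": 0.0003, "dy": 0, "dz": 0.006, "rx": 0, "ry": 0, "rz": 0, "claw": 1},
    {"dx": 0, "dy": 0, "dz": 0, "rx": 0, "ry": 0, "rz": 0, "claw": 1},
  ],
)

```text
t: 37.88
eef_pos: [662.8, 280.7, 118.6]
tcp_rot: [3.14, -0.0, 1.577]
ft_force: [-0.8, 0.3, -4.3]
opening: 0.695
```

Request:
arm_command(
  steps=[
    {"dx": 0.0003, "dy": 0, "dz": 0.005, "rx": 0, "ry": 0, "rz": 0, "claw": 1},
    {"dx": 0, "dy": 0, "dz": 0, "rx": 0, "ry": 0, "rz": 0, "claw": 1},
  ],
)

```text
t: 38.12
eef_pos: [662.9, 281.0, 114.3]
tcp_rot: [3.14, -0.0, 1.577]
ft_force: [0.7, -0.2, -4.8]
opening: 0.692
```

Request:
arm_command(
  steps=[
    {"dx": 0.0003, "dy": 0, "dz": 0.005, "rx": 0, "ry": 0, "rz": 0, "claw": 1},
    {"dx": 0, "dy": 0, "dz": 0, "rx": 0, "ry": 0, "rz": 0, "claw": 1},
  ],
)

```text
t: 38.38
eef_pos: [662.9, 281.2, 110.1]
tcp_rot: [3.14, -0.0, 1.577]
ft_force: [0.3, -0.6, -4.3]
opening: 0.691
```

Request:
arm_command(
  steps=[
    {"dx": 0.0003, "dy": 0, "dz": 0.004, "rx": 0, "ry": 0, "rz": 0, "claw": 1},
    {"dx": 0, "dy": 0, "dz": 0, "rx": 0, "ry": 0, "rz": 0, "claw": 1},
  ],
)

```text
t: 38.62
eef_pos: [663.0, 281.3, 106.8]
tcp_rot: [3.139, -0.0, 1.577]
ft_force: [0.3, -0.4, -5.4]
opening: 0.695
```

Run:
```python
from hg import *
s()
im,d,c=cam('scene','scene24'); cv2.imwrite('pics/c24.png',cv2.resize(im[170:350,360:560,::-1],None,fx=4,fy=3.3,interpolation=cv2.INTER_CUBIC))
im,d,c=cam('side','side24'); cv2.imwrite('pics/c24s.png',cv2.resize(im[90:220,210:450,::-1],None,fx=3.3,fy=3.3,interpolation=cv2.INTER_CUBIC))
```

```text
t 38.62 [663.  281.3 106.8] [ 3.139 -0.     1.577] F [ 0.3 -0.4 -5.4] op 0.695
```

View pics/c24.png

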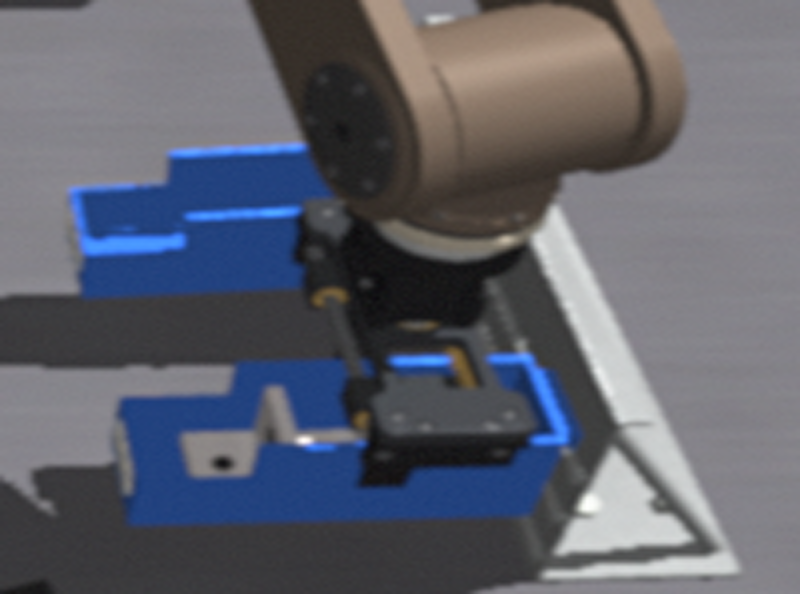

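View pics/c24s.png

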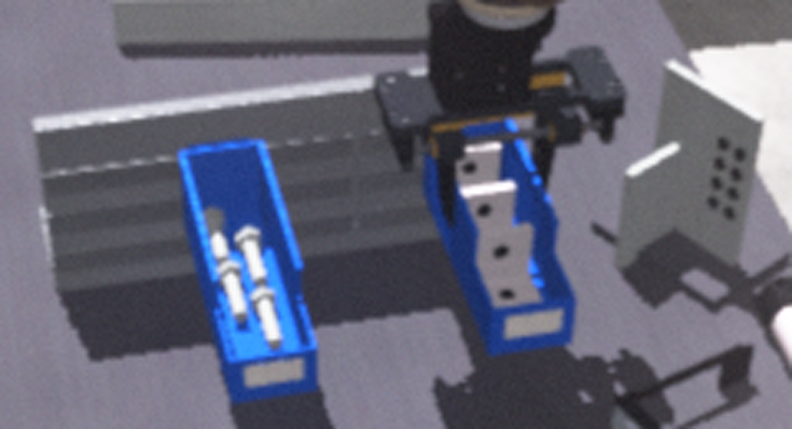

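Request:
arm_command(
  steps=[
    {"dx": 0.0003, "dy": 0, "dz": 0.0025, "rx": 0, "ry": 0, "rz": 0, "claw": 1},
    {"dx": 0, "dy": 0, "dz": 0, "rx": 0, "ry": 0, "rz": 0, "claw": 1},
  ],
)

```text
t: 38.98
eef_pos: [663.3, 281.2, 105.7]
tcp_rot: [3.138, 0.0, 1.577]
ft_force: [-0.3, -1.5, -4.7]
opening: 0.694
```

Request:
arm_command(
  steps=[
    {"dx": 0, "dy": 0, "dz": 0.002, "rx": 0, "ry": 0, "rz": 0, "claw": 1},
    {"dx": 0, "dy": 0, "dz": 0, "rx": 0, "ry": 0, "rz": 0, "claw": 1},
  ],
)

```text
t: 39.22
eef_pos: [663.4, 281.0, 104.8]
tcp_rot: [3.138, 0.0, 1.577]
ft_force: [-1.2, -2.0, -3.9]
opening: 0.693
```

Request:
arm_command(
  steps=[
    {"dx": 0, "dy": 0, "dz": 0.003, "rx": 0, "ry": 0, "rz": 0, "claw": 1},
    {"dx": 0, "dy": 0, "dz": 0, "rx": 0, "ry": 0, "rz": 0, "claw": 1},
  ],
)

```text
t: 39.48
eef_pos: [663.5, 280.6, 103.0]
tcp_rot: [3.138, 0.001, 1.577]
ft_force: [-0.8, -1.4, -1.4]
opening: 0.689
```

Run:
```python
from hg import *
s()
for n in ['scene','side','wrist']: cam(n,n+'25')
for n in ('scene25','wrist25','side25'): fit([n],bin_,663,261,1.577,z=66,rad=(106,45),zr=(30,90),free='xyazp')
```

```text
t 39.48 [663.5 280.6 103. ] [3.138e+00 1.000e-03 1.577e+00] F [-0.8 -1.4 -1.4] op 0.689
bin_ ['scene25'] xy 656.3 198.5 yaw 1.516 z 134.8 p 0.005 n 129 med 1.12
bin_ ['wrist25'] xy 663.5 211.4 yaw 1.580 z 123.6 p 0.001 n 4000 med 1.36
bin_ ['side25'] xy 663.8 200.2 yaw 1.530 z 137.2 p 0.046 n 134 med 1.13
```

Request:
arm_command(
  steps=[
    {"dx": 0, "dy": 0, "dz": 0, "rx": 0, "ry": 0, "rz": 0, "claw": -0.5},
    {"dx": 0, "dy": 0, "dz": 0, "rx": 0, "ry": 0, "rz": 0, "claw": -0.6},
    {"dx": 0, "dy": 0, "dz": 0, "rx": 0, "ry": 0, "rz": 0, "claw": -0.65},
    {"dx": 0, "dy": 0, "dz": 0, "rx": 0, "ry": 0, "rz": 0, "claw": -0.65},
  ],
)

```text
t: 40.12
eef_pos: [664.3, 281.8, 103.4]
tcp_rot: [3.135, -0.001, 1.577]
ft_force: [0.1, 0.6, 0.4]
opening: 0.822
```

Run:
```python
from hg import *
s()
for n in ['scene','side','wrist']: im,d,c=cam(n,n+'26')
im,d,c=load('side26'); cv2.imwrite('pics/c26s.png',cv2.resize(im[90:220,210:450,::-1],None,fx=3.3,fy=3.3,interpolation=cv2.INTER_CUBIC))
```

```text
t 40.12 [664.3 281.8 103.4] [ 3.135e+00 -1.000e-03  1.577e+00] F [0.1 0.6 0.4] op 0.822
```

View pics/c26s.png

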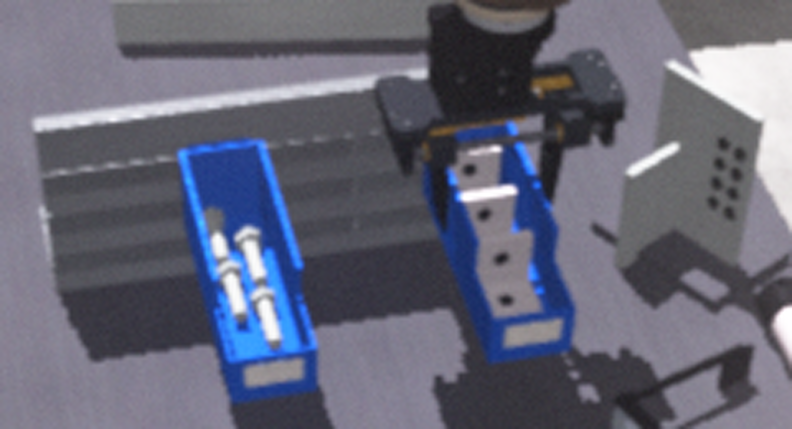

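View pics/wrist26.png

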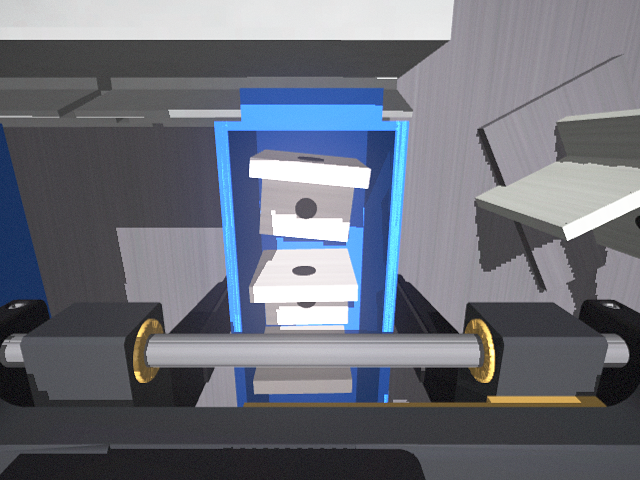

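Request:
arm_command(
  steps=[
    {"dx": 0, "dy": 0, "dz": -0.02, "rx": 0, "ry": 0, "rz": 0, "claw": -0.65},
    {"dx": 0, "dy": 0, "dz": -0.04, "rx": 0, "ry": 0, "rz": 0, "claw": -0.65},
    {"dx": 0, "dy": 0, "dz": -0.06, "rx": 0, "ry": 0, "rz": 0, "claw": -0.65},
    {"dx": -0.05, "dy": 0, "dz": -0.02, "rx": 0, "ry": 0, "rz": 0, "claw": -0.65},
    {"dx": -0.06, "dy": 0, "dz": 0, "rx": 0, "ry": 0, "rz": 0, "claw": -0.8},
    {"dx": -0.06, "dy": -0.04, "dz": 0, "rx": 0, "ry": 0, "rz": 0, "claw": -0.8},
    {"dx": -0.06, "dy": -0.05, "dz": 0, "rx": 0, "ry": 0, "rz": 0, "claw": -0.8},
    {"dx": -0.06, "dy": -0.05, "dz": 0, "rx": 0, "ry": 0, "rz": 0, "claw": -0.8},
  ],
)

```text
t: 41.28
eef_pos: [553.9, 46.9, 225.3]
tcp_rot: [3.126, -0.002, 1.581]
ft_force: [0.1, -1.2, 0.5]
opening: 0.899
```

Run:
```python
from hg import *
s()
for n in ['scene','side','wrist']: im,d,c=cam(n,n+'27')
def chk(n,x,y,yaw=1.577):
    b=fit([n],bin_,x,y,yaw,z=67,rad=(125,45),zr=(5,90),free='xyazp',pitch=-.05)
    p=fit([n],panel,512.5,383,1.577,rad=(40,200),zr=(10,170),free='ya',verbose=False)
    r=R.from_euler('zyx',[b[2],b[4],0]).apply([112.5,0,68])+[b[0],b[1],b[3]]
    print('  lip in panel',np.round(local(p,r[0],r[1]),1),round(r[2],1))
for n in ('scene27','side27'):
    chk(n,663,260); chk(n,465,261)
for n in ('scene27','side27','wrist27'): fit([n],bin_,*LB,rad=(125,45))
im,d,c=load('side27'); cv2.imwrite('pics/c27s.png',cv2.resize(im[90:220,210:450,::-1],None,fx=3.3,fy=3.3,interpolation=cv2.INTER_CUBIC))
im,d,c=load('scene27');cv2.imwrite('pics/c27.png',cv2.resize(im[170:350,360:560,::-1],None,fx=4,fy=3.3,interpolation=cv2.INTER_CUBIC))
x,y=inbin(LB,0); plan([(x,y,125,1.622)],-.8)
```

```text
t 41.27 [553.9  46.9 225.3] [ 3.126e+00 -2.000e-03  1.581e+00] F [ 0.1 -1.2  0.5] op 0.899
bin_ ['scene27'] xy 667.8 264.9 yaw 1.575 z 78.7 p -0.032 n 3460 med 0.86
  lip in panel [  -7.3 -152.5] 146.7
bin_ ['scene27'] xy 466.2 267.8 yaw 1.577 z 80.3 p -0.011 n 2786 med 0.85
  lip in panel [-3.2 47.9] 148.3
bin_ ['side27'] xy 665.1 259.7 yaw 1.577 z 85.6 p -0.018 n 510 med 0.70
  lip in panel [  -9.1 -150.7] 153.6
bin_ ['side27'] xy 462.7 260.4 yaw 1.597 z 84.7 p 0.031 n 1065 med 0.96
  lip in panel [-8.  50.5] 152.7
bin_ ['scene27'] xy 445.0 -53.3 yaw 1.623 z 0.0 p 0.000 n 2940 med 0.79
bin_ ['side27'] xy 443.5 -56.9 yaw 1.620 z 0.0 p 0.000 n 1887 med 0.70
bin_ ['wrist27'] xy 444.8 -55.2 yaw 1.622 z 0.0 p 0.000 n 4000 med 0.29
[{"dx": -0.0316, "dy": -0.0349, "dz": 0.0309, "rx": 0.0025, "ry": -0.0002, "rz": -0.007, "claw": -0.8}, {"dx": -0.0312, "dy": -0.0351, "dz": 0.0311, "rx": 0.0025, "ry": -0.0002, "rz": -0.007, "claw": -0.8}, {"dx": -0.0308, "dy": -0.0353, "dz": 0.0312, "rx": 0.0025, "ry": -0.0002, "rz": -0.007, "claw": -0.8}, {"dx": -0.0304, "dy": -0.0356, "dz": 0.0314, "rx": 0.0025, "ry": -0.0002, "rz": -0.007, "claw": -0.8}]
```

View pics/c27s.png

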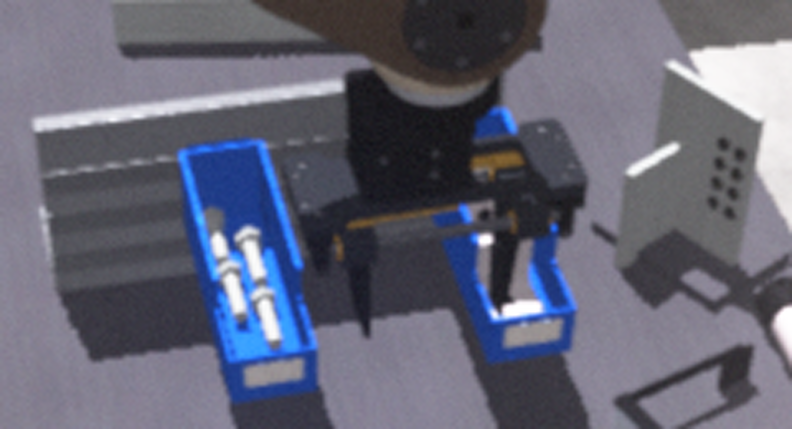

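View pics/c27.png

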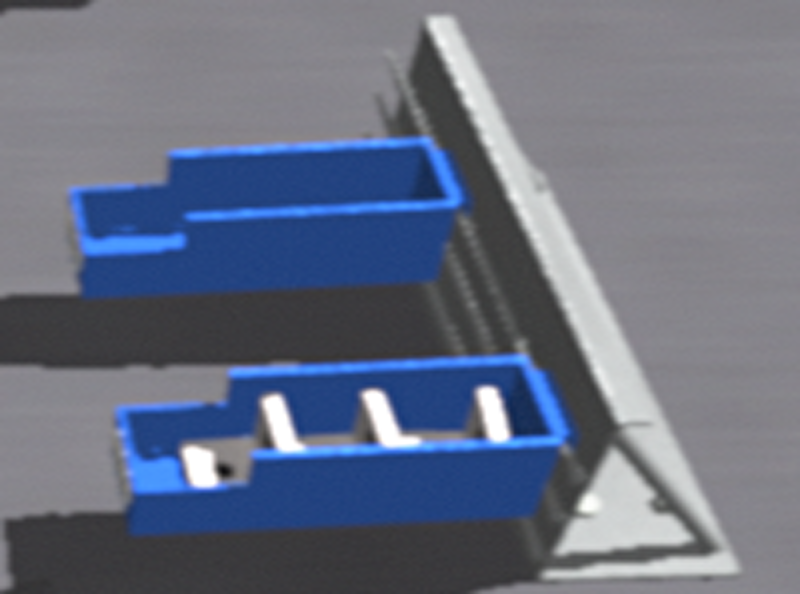

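```bash
cat > rim.py <<'E'
from hg import *
def rim(n,x,y,yaw=1.577):
    im,d,cal=load(n); P=cloud(d,cal); m=(d>0)
    c=im.astype(int); m&=(c[...,2]>c[...,0]+40); p=P[m]
    q=p-[x,y,0]; lx=np.cos(yaw)*q[:,0]+np.sin(yaw)*q[:,1]; ly=-np.sin(yaw)*q[:,0]+np.cos(yaw)*q[:,1]
    k=(np.abs(ly)<42)&(np.abs(lx)<122)&(p[:,2]>90); lx,ly,z=lx[k],ly[k],p[k,2]
    out=[]
    for a in range(-40,100,10):
        t=(lx>a)&(lx<a+10)
        if t.sum()>15: out.append((a+5,np.percentile(z[t],97)))
    out=np.array(out); A=np.polyfit(out[:,0],out[:,1],1)
    t=(z>120); 
    print(n,'rim slope %.3f (pos: front-down), z at centre %.1f, z at back %.1f'%(A[0],A[1],np.polyval(A,103)),'x range',np.percentile(lx[t],[1,99]).round(1),'y',np.percentile(ly[t],[1,99]).round(1))
E
python3 - <<'E'
from rim import *
for n in ('scene27','side27'):
    rim(n,663,260); rim(n,465,260)
rim('scene0',465,260);rim('side0',465,260)
for n in ('scene27','side27'):
    for x in (664,465):
        b=fit([n],bin_,x,261,1.577,z=67,rad=(125,45),zr=(35,90),free='xya',pitch=-.03)
E
```

```text
scene27 rim slope 0.045 (pos: front-down), z at centre 136.0, z at back 140.6 x range [-42.8 115.5] y [-37.1  32.5]
scene27 rim slope 0.045 (pos: front-down), z at centre 135.5, z at back 140.1 x range [-44.  113.9] y [-35.  35.]
side27 rim slope 0.088 (pos: front-down), z at centre 139.0, z at back 148.1 x range [-49.3 107.8] y [-35.7  32.7]
side27 rim slope 0.055 (pos: front-down), z at centre 140.8, z at back 146.4 x range [-50.9 119.9] y [-38.4  34.3]
scene0 rim slope 0.044 (pos: front-down), z at centre 135.7, z at back 140.2 x range [-43.8 113.6] y [-35.1  35. ]
side0 rim slope 0.039 (pos: front-down), z at centre 141.6, z at back 145.6 x range [-48.9 120.2] y [-37.   34.1]
bin_ ['scene27'] xy 668.3 268.3 yaw 1.575 z 67.0 p -0.030 n 2214 med 0.92
bin_ ['scene27'] xy 467.4 267.9 yaw 1.579 z 67.0 p -0.030 n 1798 med 0.85
bin_ ['side27'] xy 666.4 259.5 yaw 1.568 z 67.0 p -0.030 n 266 med 0.69
bin_ ['side27'] xy 466.2 259.8 yaw 1.579 z 67.0 p -0.030 n 732 med 0.74
```

Request:
arm_command(
  steps=[
    {"dx": -0.0316, "dy": -0.0349, "dz": 0.0309, "rx": 0.0025, "ry": 0, "rz": -0.007, "claw": -0.8},
    {"dx": -0.0312, "dy": -0.0351, "dz": 0.0311, "rx": 0.0025, "ry": 0, "rz": -0.007, "claw": -0.8},
    {"dx": -0.0308, "dy": -0.0353, "dz": 0.0312, "rx": 0.0025, "ry": 0, "rz": -0.007, "claw": -0.8},
    {"dx": -0.025, "dy": -0.029, "dz": 0.0214, "rx": 0.0025, "ry": 0, "rz": -0.007, "claw": -0.8},
    {"dx": 0, "dy": 0, "dz": 0, "rx": 0, "ry": 0, "rz": 0, "claw": -0.8},
    {"dx": 0, "dy": 0, "dz": 0, "rx": 0, "ry": 0, "rz": 0, "claw": -0.8},
  ],
)

```text
t: 42.18
eef_pos: [455.1, -50.5, 134.8]
tcp_rot: [3.13, 0.0, 1.627]
ft_force: [-0.3, 0.7, 0.1]
opening: 0.901
```

Run:
```python
from hg import *
s()
x,y=inbin(LB,0); plan([(x,y,90,1.622)],-.8,maxmm=30)
```

```text
t 42.17 [455.1 -50.5 134.8] [3.13  0.    1.627] F [-0.3  0.7  0.1] op 0.901
[{"dx": -0.0026, "dy": -0.0069, "dz": 0.0279, "rx": 0.0035, "ry": 0.0, "rz": 0.0015, "claw": -0.8}, {"dx": -0.0026, "dy": -0.0067, "dz": 0.0279, "rx": 0.0035, "ry": 0.0, "rz": 0.0015, "claw": -0.8}]
```

Request:
arm_command(
  steps=[
    {"dx": -0.005, "dy": -0.0125, "dz": 0.028, "rx": 0.006, "ry": 0, "rz": 0.003, "claw": -0.8},
    {"dx": 0, "dy": 0, "dz": 0.018, "rx": 0, "ry": 0, "rz": 0, "claw": -0.8},
    {"dx": 0, "dy": 0, "dz": 0, "rx": 0, "ry": 0, "rz": 0, "claw": -0.8},
  ],
)

```text
t: 42.55
eef_pos: [449.9, -53.6, 99.2]
tcp_rot: [3.134, 0.002, 1.625]
ft_force: [-0.1, -0.3, -0.2]
opening: 0.899
```

Run:
```python
from hg import *
s()
x,y=inbin(LB,0); plan([(x,y,38,1.622)],-.8,maxmm=30)
```

```text
t 42.55 [449.9 -53.6  99.2] [3.134e+00 2.000e-03 1.625e+00] F [-0.1 -0.3 -0.2] op 0.899
[{"dx": -0.0005, "dy": -0.0024, "dz": 0.0255, "rx": 0.0016, "ry": 0.0004, "rz": 0.0006, "claw": -0.8}, {"dx": -0.0005, "dy": -0.0023, "dz": 0.0255, "rx": 0.0016, "ry": 0.0004, "rz": 0.0006, "claw": -0.8}, {"dx": -0.0006, "dy": -0.0022, "dz": 0.0255, "rx": 0.0016, "ry": 0.0004, "rz": 0.0006, "claw": -0.8}]
```

Request:
arm_command(
  steps=[
    {"dx": -0.0016, "dy": -0.008, "dz": 0.026, "rx": 0.004, "ry": 0.001, "rz": 0.002, "claw": -0.8},
    {"dx": 0, "dy": 0, "dz": 0.026, "rx": 0, "ry": 0, "rz": 0, "claw": -0.8},
    {"dx": 0, "dy": 0, "dz": 0.018, "rx": 0, "ry": 0, "rz": 0, "claw": -0.8},
    {"dx": 0, "dy": 0, "dz": 0, "rx": 0, "ry": 0, "rz": 0, "claw": -0.8},
  ],
)

```text
t: 43.05
eef_pos: [448.9, -54.0, 45.2]
tcp_rot: [3.133, 0.002, 1.624]
ft_force: [0.3, 0.5, -0.0]
opening: 0.905
```

Run:
```python
from hg import *
s()
x,y=inbin(LB,0); plan([(x,y,38,1.622)],-.8,maxmm=30)
```

```text
t 43.05 [448.9 -54.   45.2] [3.133e+00 2.000e-03 1.624e+00] F [ 0.3  0.5 -0. ] op 0.905
[{"dx": -0.0011, "dy": -0.0052, "dz": 0.009, "rx": 0.0054, "ry": 0.0015, "rz": 0.0015, "claw": -0.8}]
```

Request:
arm_command(
  steps=[
    {"dx": -0.001, "dy": -0.005, "dz": 0.007, "rx": 0.006, "ry": 0.0015, "rz": 0.0015, "claw": -0.8},
    {"dx": 0, "dy": 0, "dz": 0.002, "rx": 0, "ry": 0, "rz": 0, "claw": 0},
    {"dx": 0, "dy": 0, "dz": 0, "rx": 0, "ry": 0, "rz": 0, "claw": 1},
    {"dx": 0, "dy": 0, "dz": 0, "rx": 0, "ry": 0, "rz": 0, "claw": 1},
    {"dx": 0, "dy": 0, "dz": 0, "rx": 0, "ry": 0, "rz": 0, "claw": 1},
    {"dx": 0, "dy": 0, "dz": 0, "rx": 0, "ry": 0, "rz": 0, "claw": 1},
    {"dx": 0, "dy": 0, "dz": 0, "rx": 0, "ry": 0, "rz": 0, "claw": 1},
  ],
)

```text
t: 43.92
eef_pos: [445.6, -54.8, 39.4]
tcp_rot: [3.142, 0.0, 1.623]
ft_force: [-0.8, 0.7, -3.6]
opening: 0.693
```

Run:
```python
from hg import *
s()
cam('wrist','wrist28'); cam('side','side28')
v=fit(['wrist28'],bin_,*LB,rad=(125,45)); e=env.state()
print('tcp in bin',local(v,*e['eef_pos'][:2]))
v=fit(['side28'],bin_,*LB,rad=(125,45))
```

```text
t 43.92 [445.6 -54.8  39.4] [3.142 0.    1.623] F [-0.8  0.7 -3.6] op 0.693
bin_ ['wrist28'] xy 445.2 -54.7 yaw 1.622 z 0.0 p 0.000 n 4000 med 0.19
tcp in bin (np.float64(-0.11594699051809262), np.float64(-0.34833108795574386))
bin_ ['side28'] xy 444.0 -57.5 yaw 1.628 z 0.0 p 0.000 n 1191 med 0.73
```

View pics/wrist28.png

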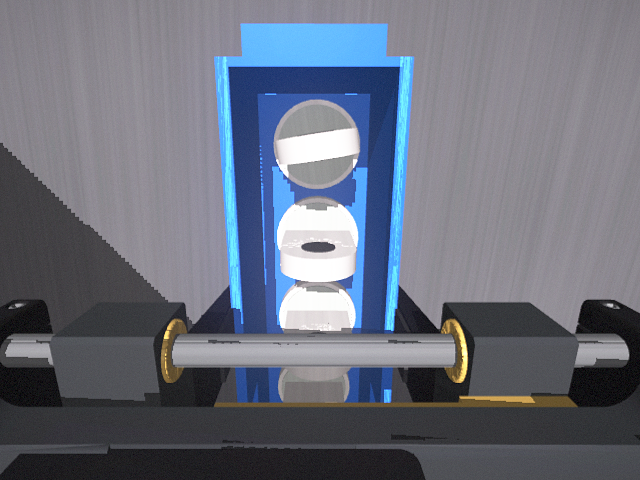

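Request:
arm_command(
  steps=[
    {"dx": 0, "dy": 0, "dz": -0.02, "rx": 0, "ry": 0, "rz": 0, "claw": 1},
    {"dx": 0, "dy": 0, "dz": -0.025, "rx": 0, "ry": 0, "rz": 0, "claw": 1},
    {"dx": 0, "dy": 0, "dz": 0, "rx": 0, "ry": 0, "rz": 0, "claw": 1},
  ],
)

```text
t: 44.4
eef_pos: [445.4, -54.8, 75.6]
tcp_rot: [-3.141, 0.0, 1.622]
ft_force: [0.0, 0.6, -5.4]
opening: 0.694
```

Run:
```python
from hg import *
s(); e=env.state()['eef_pos']
cam('wrist','wrist29'); cam('side','side29')
for n in ('wrist29','side29'): fit([n],bin_,*LB,z=e[2]-39.4,rad=(125,45),zr=(5,90),free='xyap')
plan([(e[0],e[1],160,1.622),(563.3,-20,160,1.60),(563.3,180,160,1.577)],1,maxmm=42)
```

```text
t 44.40 [445.4 -54.8  75.6] [-3.141  0.     1.622] F [ 0.   0.6 -5.4] op 0.694
bin_ ['wrist29'] xy 444.9 -54.7 yaw 1.622 z 36.2 p 0.002 n 4000 med 0.16
bin_ ['side29'] xy 443.0 -57.0 yaw 1.625 z 36.2 p 0.018 n 1121 med 0.72
[{"dx": -0.0001, "dy": 0.0002, "dz": -0.0356, "rx": -0.0006, "ry": -0.0001, "rz": 0.0001, "claw": 1}, {"dx": -0.0001, "dy": 0.0002, "dz": -0.0356, "rx": -0.0006, "ry": -0.0001, "rz": 0.0001, "claw": 1}, {"dx": -0.0001, "dy": 0.0002, "dz": -0.0356, "rx": -0.0006, "ry": -0.0001, "rz": 0.0001, "claw": 1}, {"dx": 0.012, "dy": 0.0498, "dz": 0.0, "rx": 0.0, "ry": -0.0, "rz": 0.0047, "claw": 1}, {"dx": 0.0123, "dy": 0.0497, "dz": 0.0, "rx": 0.0, "ry": -0.0, "rz": 0.0047, "claw": 1}, {"dx": 0.0127, "dy": 0.0496, "dz": 0.0, "rx": 0.0, "ry": -0.0, "rz": 0.0047, "claw": 1}, {"dx": 0.05, "dy": 0.0015, "dz": 0.0, "rx": 0.0, "ry": -0.0, "rz": 0.0029, "claw": 1}, {"dx": 0.05, "dy": 0.0012, "dz": 0.0, "rx": 0.0, "ry": -0.0, "rz": 0.0029, "claw": 1}, {"dx": 0.05, "dy": 0.001, "dz": 0.0, "rx": 0.0, "ry": -0.0, "rz": 0.0029, "claw": 1}, {"dx": 0.05, "dy": 0.0008, "dz": 0.0, "rx": 0.0, "ry": -0.0, "rz": 0.0029, "claw": 1}]
[{"dx": 0.05, "dy": 0.0005, "dz": 0.0, "rx": 0.0, "ry": -0.0, "rz": 0.0029, "claw": 1}]
```

Request:
arm_command(
  steps=[
    {"dx": 0, "dy": 0, "dz": -0.036, "rx": 0, "ry": 0, "rz": 0, "claw": 1},
    {"dx": 0, "dy": 0, "dz": -0.036, "rx": 0, "ry": 0, "rz": 0, "claw": 1},
    {"dx": 0, "dy": 0, "dz": -0.036, "rx": 0, "ry": 0, "rz": 0, "claw": 1},
    {"dx": 0.012, "dy": 0.0498, "dz": 0, "rx": 0, "ry": 0, "rz": 0.0047, "claw": 1},
    {"dx": 0.0123, "dy": 0.0497, "dz": 0, "rx": 0, "ry": 0, "rz": 0.0047, "claw": 1},
    {"dx": 0.0127, "dy": 0.044, "dz": 0, "rx": 0, "ry": 0, "rz": 0.0047, "claw": 1},
    {"dx": 0.02, "dy": 0, "dz": 0, "rx": 0, "ry": 0, "rz": 0.003, "claw": 1},
    {"dx": 0.02, "dy": 0, "dz": 0, "rx": 0, "ry": 0, "rz": 0.003, "claw": 1},
  ],
)

```text
t: 45.5
eef_pos: [557.5, 13.7, 153.8]
tcp_rot: [-3.126, -0.003, 1.587]
ft_force: [-0.5, 0.1, -5.8]
opening: 0.693
```

Run:
```python
from hg import *
s()
plan([(563.3,180,158,1.577)],1,maxmm=38)
```

```text
t 45.50 [557.5  13.7 153.8] [-3.126e+00 -3.000e-03  1.587e+00] F [-0.5  0.1 -5.8] op 0.693
[{"dx": 0.0415, "dy": 0.0021, "dz": -0.0009, "rx": -0.002, "ry": -0.0004, "rz": 0.0013, "claw": 1}, {"dx": 0.0415, "dy": 0.002, "dz": -0.001, "rx": -0.002, "ry": -0.0004, "rz": 0.0013, "claw": 1}, {"dx": 0.0415, "dy": 0.0019, "dz": -0.001, "rx": -0.002, "ry": -0.0004, "rz": 0.0013, "claw": 1}, {"dx": 0.0415, "dy": 0.0019, "dz": -0.001, "rx": -0.002, "ry": -0.0004, "rz": 0.0013, "claw": 1}, {"dx": 0.0416, "dy": 0.0018, "dz": -0.001, "rx": -0.002, "ry": -0.0004, "rz": 0.0013, "claw": 1}]
```

Request:
arm_command(
  steps=[
    {"dx": 0.005, "dy": 0.008, "dz": -0.004, "rx": -0.009, "ry": -0.001, "rz": 0.006, "claw": 1},
    {"dx": 0.03, "dy": 0, "dz": -0.001, "rx": 0, "ry": 0, "rz": 0, "claw": 1},
    {"dx": 0.04, "dy": 0, "dz": -0.001, "rx": 0, "ry": 0, "rz": 0, "claw": 1},
    {"dx": 0.04, "dy": 0, "dz": -0.001, "rx": 0, "ry": 0, "rz": 0, "claw": 1},
    {"dx": 0.035, "dy": 0, "dz": -0.001, "rx": 0, "ry": 0, "rz": 0, "claw": 1},
    {"dx": 0.02, "dy": 0, "dz": -0.001, "rx": 0, "ry": 0, "rz": 0, "claw": 1},
    {"dx": 0, "dy": 0, "dz": 0, "rx": 0, "ry": 0, "rz": 0, "claw": 1},
    {"dx": 0, "dy": 0, "dz": 0, "rx": 0, "ry": 0, "rz": 0, "claw": 1},
  ],
)

```text
t: 46.5
eef_pos: [561.7, 153.1, 162.0]
tcp_rot: [3.14, -0.001, 1.575]
ft_force: [-0.0, -1.6, -6.5]
opening: 0.697
```

Run:
```python
from hg import *
hang_look(30,0,39.4)
plan([(563.3,233,140,1.577)],1,maxmm=30)
```

```text
t 46.50 [561.7 153.1 162. ] [ 3.140e+00 -1.000e-03  1.575e+00] F [-0.  -1.6 -6.5] op 0.697
bin by tcp 561.7 153.1 z 122.6
bin_ ['side30'] xy 563.3 150.7 yaw 1.576 z 122.6 p -0.008 n 1223 med 0.65
   panel [512.245 381.236   1.576] bin in panel [-230.7  -50. ] wall dist 127.7
bin_ ['wrist30'] xy 561.4 153.2 yaw 1.576 z 122.6 p -0.000 n 4000 med 0.15
bin_ ['scene30'] xy 564.0 154.2 yaw 1.581 z 122.6 p 0.015 n 2993 med 0.80
   panel [512.417 383.792   1.577] bin in panel [-229.9  -50.2] wall dist 126.9
[{"dx": 0.0333, "dy": 0.0008, "dz": 0.0092, "rx": 0.0002, "ry": -0.0002, "rz": -0.0005, "claw": 1}, {"dx": 0.0333, "dy": 0.0008, "dz": 0.0092, "rx": 0.0002, "ry": -0.0002, "rz": -0.0005, "claw": 1}, {"dx": 0.0333, "dy": 0.0008, "dz": 0.0092, "rx": 0.0002, "ry": -0.0002, "rz": -0.0005, "claw": 1}]
```

View pics/side30.png

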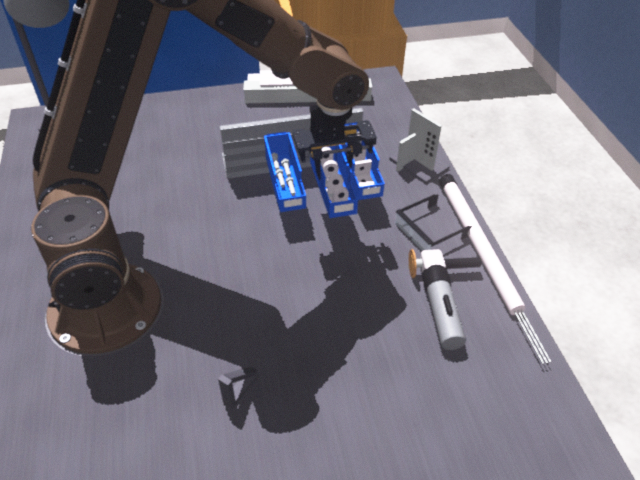

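Request:
arm_command(
  steps=[
    {"dx": 0.0333, "dy": 0.001, "dz": 0.0092, "rx": 0, "ry": 0, "rz": -0.0005, "claw": 1},
    {"dx": 0.0333, "dy": 0.0008, "dz": 0.0092, "rx": 0, "ry": 0, "rz": -0.0005, "claw": 1},
    {"dx": 0.027, "dy": 0.0005, "dz": 0.007, "rx": 0, "ry": 0, "rz": -0.0005, "claw": 1},
    {"dx": 0, "dy": 0, "dz": 0, "rx": 0, "ry": 0, "rz": 0, "claw": 1},
    {"dx": 0, "dy": 0, "dz": 0, "rx": 0, "ry": 0, "rz": 0, "claw": 1},
  ],
)

```text
t: 47.28
eef_pos: [564.3, 227.3, 141.1]
tcp_rot: [3.14, -0.0, 1.573]
ft_force: [0.3, 0.2, -5.3]
opening: 0.694
```

Run:
```python
from hg import *
hang_look(31,0,39.4)
plan([(563,259.6,137,1.577)],1,maxmm=20)
```

```text
t 47.27 [564.3 227.3 141.1] [ 3.14  -0.     1.573] F [ 0.3  0.2 -5.3] op 0.694
bin by tcp 564.3 227.3 z 101.7
bin_ ['side31'] xy 566.0 225.1 yaw 1.572 z 101.7 p -0.006 n 1130 med 0.69
   panel [512.055 379.851   1.565] bin in panel [-154.4  -54.8] wall dist 51.4
bin_ ['wrist31'] xy 564.0 227.4 yaw 1.574 z 101.7 p -0.000 n 4000 med 0.15
bin_ ['scene31'] xy 566.8 228.3 yaw 1.576 z 101.7 p 0.016 n 2942 med 0.80
   panel [512.492 383.856   1.577] bin in panel [-155.9  -53.3] wall dist 52.9
[{"dx": 0.0203, "dy": -0.0008, "dz": 0.0027, "rx": 0.0005, "ry": -0.0002, "rz": -0.0014, "claw": 1}, {"dx": 0.0203, "dy": -0.0008, "dz": 0.0027, "rx": 0.0005, "ry": -0.0002, "rz": -0.0014, "claw": 1}]
```

View pics/wrist31.png

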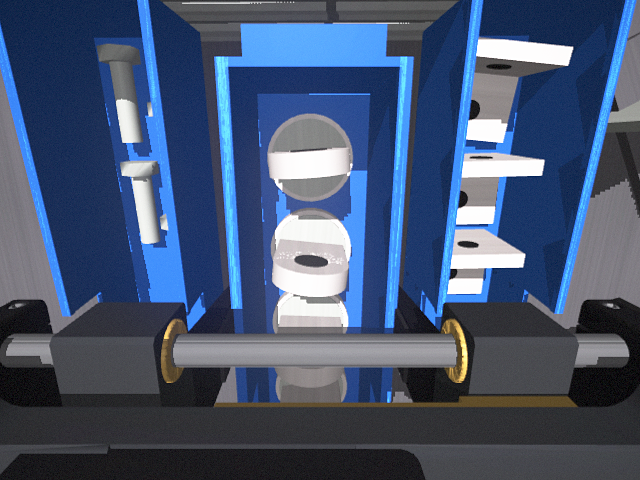

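Request:
arm_command(
  steps=[
    {"dx": 0.02, "dy": -0.001, "dz": 0.0027, "rx": 0, "ry": 0, "rz": -0.0014, "claw": 1},
    {"dx": 0.017, "dy": 0, "dz": 0.0027, "rx": 0, "ry": 0, "rz": -0.0014, "claw": 1},
    {"dx": 0, "dy": 0, "dz": 0, "rx": 0, "ry": 0, "rz": 0, "claw": 1},
    {"dx": 0, "dy": 0, "dz": 0, "rx": 0, "ry": 0, "rz": 0, "claw": 1},
  ],
)

```text
t: 47.92
eef_pos: [563.6, 258.4, 137.0]
tcp_rot: [3.139, -0.001, 1.577]
ft_force: [0.4, -0.2, -5.1]
opening: 0.695
```

Run:
```python
from hg import *
hang_look(32,0,39.4)
plan([(563.5,259.6,128,1.577)],1,maxmm=20)
```

```text
t 47.92 [563.6 258.4 137. ] [ 3.139e+00 -1.000e-03  1.577e+00] F [ 0.4 -0.2 -5.1] op 0.695
bin by tcp 563.6 258.4 z 97.6
bin_ ['side32'] xy 565.3 256.2 yaw 1.577 z 97.6 p -0.005 n 1124 med 0.69
   panel [512.238 378.502   1.555] bin in panel [-121.5  -54.9] wall dist 18.5
bin_ ['wrist32'] xy 563.3 258.9 yaw 1.578 z 97.6 p -0.001 n 4000 med 0.22
bin_ ['scene32'] xy 565.7 259.4 yaw 1.575 z 97.6 p 0.021 n 2943 med 0.78
   panel [512.951 383.95    1.575] bin in panel [-124.8  -52.2] wall dist 21.8
[{"dx": 0.0019, "dy": -0.0003, "dz": 0.0114, "rx": 0.0014, "ry": -0.0005, "rz": -0.0004, "claw": 1}]
```

Request:
arm_command(
  steps=[
    {"dx": 0.0028, "dy": 0, "dz": 0.006, "rx": 0.0015, "ry": 0, "rz": 0, "claw": 1},
    {"dx": 0.0003, "dy": 0, "dz": 0.006, "rx": 0, "ry": 0, "rz": 0, "claw": 1},
    {"dx": 0, "dy": 0, "dz": 0, "rx": 0, "ry": 0, "rz": 0, "claw": 1},
  ],
)

```text
t: 48.45
eef_pos: [563.7, 260.2, 126.7]
tcp_rot: [-3.141, -0.001, 1.576]
ft_force: [-0.0, 0.4, -5.7]
opening: 0.692
```

Request:
arm_command(
  steps=[
    {"dx": 0.0003, "dy": 0, "dz": 0.006, "rx": 0, "ry": 0, "rz": 0, "claw": 1},
    {"dx": 0, "dy": 0, "dz": 0, "rx": 0, "ry": 0, "rz": 0, "claw": 1},
  ],
)

```text
t: 48.7
eef_pos: [563.8, 260.4, 121.5]
tcp_rot: [-3.141, -0.001, 1.576]
ft_force: [0.4, 0.6, -5.2]
opening: 0.689
```

Request:
arm_command(
  steps=[
    {"dx": -0.0005, "dy": 0, "dz": 0.005, "rx": 0, "ry": 0, "rz": 0, "claw": 1},
    {"dx": 0, "dy": 0, "dz": 0, "rx": 0, "ry": 0, "rz": 0, "claw": 1},
  ],
)

```text
t: 48.95
eef_pos: [563.8, 259.9, 117.2]
tcp_rot: [-3.141, -0.001, 1.576]
ft_force: [-0.6, -1.0, -4.6]
opening: 0.692
```

Request:
arm_command(
  steps=[
    {"dx": -0.0003, "dy": 0, "dz": 0.005, "rx": 0, "ry": 0, "rz": 0, "claw": 1},
    {"dx": 0, "dy": 0, "dz": 0, "rx": 0, "ry": 0, "rz": 0, "claw": 1},
  ],
)

```text
t: 49.2
eef_pos: [563.8, 259.7, 113.0]
tcp_rot: [-3.141, -0.001, 1.576]
ft_force: [-0.2, 0.3, -4.9]
opening: 0.697
```

Request:
arm_command(
  steps=[
    {"dx": 0, "dy": 0, "dz": 0.005, "rx": 0, "ry": 0, "rz": 0, "claw": 1},
    {"dx": 0, "dy": 0, "dz": 0, "rx": 0, "ry": 0, "rz": 0, "claw": 1},
  ],
)

```text
t: 49.45
eef_pos: [564.1, 260.1, 109.1]
tcp_rot: [3.141, -0.001, 1.575]
ft_force: [-0.2, 1.5, -5.8]
opening: 0.696
```

Request:
arm_command(
  steps=[
    {"dx": 0.0005, "dy": 0, "dz": 0.004, "rx": 0, "ry": 0, "rz": 0, "claw": 1},
    {"dx": 0, "dy": 0, "dz": 0, "rx": 0, "ry": 0, "rz": 0, "claw": 1},
  ],
)

```text
t: 49.7
eef_pos: [564.4, 261.1, 106.1]
tcp_rot: [3.14, -0.002, 1.575]
ft_force: [0.4, 2.0, -5.4]
opening: 0.693
```

Request:
arm_command(
  steps=[
    {"dx": 0.0003, "dy": 0, "dz": 0.003, "rx": 0, "ry": 0, "rz": 0, "claw": 1},
    {"dx": 0, "dy": 0, "dz": 0, "rx": 0, "ry": 0, "rz": 0, "claw": 1},
  ],
)

```text
t: 49.95
eef_pos: [564.5, 261.0, 103.9]
tcp_rot: [3.14, -0.002, 1.576]
ft_force: [0.0, 1.1, -4.5]
opening: 0.691
```

Request:
arm_command(
  steps=[
    {"dx": 0, "dy": 0, "dz": 0.002, "rx": 0, "ry": 0, "rz": 0, "claw": 1},
    {"dx": 0, "dy": 0, "dz": 0, "rx": 0, "ry": 0, "rz": 0, "claw": 1},
  ],
)

```text
t: 50.2
eef_pos: [564.6, 260.7, 102.6]
tcp_rot: [3.14, -0.002, 1.576]
ft_force: [-0.1, 0.8, -1.4]
opening: 0.695
```

Request:
arm_command(
  steps=[
    {"dx": 0, "dy": 0, "dz": 0, "rx": 0, "ry": 0, "rz": 0, "claw": -0.5},
    {"dx": 0, "dy": 0, "dz": 0, "rx": 0, "ry": 0, "rz": 0, "claw": -0.6},
    {"dx": 0, "dy": 0, "dz": 0, "rx": 0, "ry": 0, "rz": 0, "claw": -0.6},
    {"dx": 0, "dy": 0, "dz": 0, "rx": 0, "ry": 0, "rz": 0, "claw": -0.6},
  ],
)

```text
t: 50.7
eef_pos: [565.0, 260.8, 102.9]
tcp_rot: [3.138, -0.002, 1.576]
ft_force: [0.6, -0.0, -0.3]
opening: 0.8
```

Run:
```python
from hg import *
s()
for n in ['side','wrist']: im,d,c=cam(n,n+'33')
im,d,c=load('side33'); cv2.imwrite('pics/c33s.png',cv2.resize(im[90:220,210:450,::-1],None,fx=3.3,fy=3.3,interpolation=cv2.INTER_CUBIC))
```

```text
t 50.70 [565.  260.8 102.9] [ 3.138e+00 -2.000e-03  1.576e+00] F [ 0.6 -0.  -0.3] op 0.800
```

View pics/c33s.png

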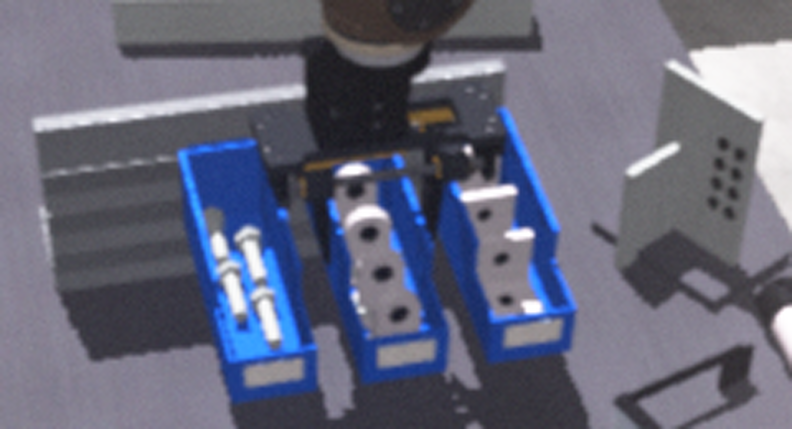

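View pics/wrist33.png

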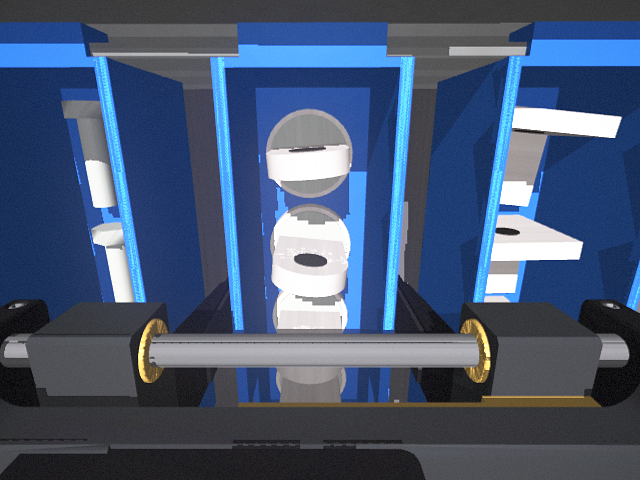

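Released; it hangs level with its neighbours. Retreat straight up, then back.

Request:
arm_command(
  steps=[
    {"dx": 0, "dy": 0, "dz": -0.02, "rx": 0, "ry": 0, "rz": 0, "claw": -0.6},
    {"dx": 0, "dy": 0, "dz": -0.04, "rx": 0, "ry": 0, "rz": 0, "claw": -0.6},
    {"dx": 0, "dy": 0, "dz": -0.06, "rx": 0, "ry": 0, "rz": 0, "claw": -0.6},
    {"dx": 0, "dy": 0, "dz": -0.05, "rx": 0, "ry": 0, "rz": 0, "claw": -0.6},
    {"dx": -0.06, "dy": 0, "dz": -0.02, "rx": 0, "ry": 0, "rz": 0, "claw": -0.6},
    {"dx": -0.07, "dy": 0, "dz": 0, "rx": 0, "ry": 0, "rz": 0, "claw": -0.6},
    {"dx": -0.07, "dy": 0, "dz": 0, "rx": 0, "ry": 0, "rz": 0, "claw": -0.6},
    {"dx": -0.07, "dy": 0, "dz": 0, "rx": 0, "ry": 0, "rz": 0, "claw": -0.6},
    {"dx": -0.07, "dy": 0, "dz": 0, "rx": 0, "ry": 0, "rz": 0, "claw": -0.6},
    {"dx": -0.07, "dy": 0, "dz": 0, "rx": 0, "ry": 0, "rz": 0, "claw": -0.6},
  ],
)

```text
t: 52.05
eef_pos: [566.4, -73.5, 271.0]
tcp_rot: [3.127, -0.002, 1.582]
ft_force: [0.3, 0.5, -0.9]
opening: 0.803
```

Request:
arm_command(
  steps=[
    {"dx": -0.07, "dy": 0, "dz": 0, "rx": 0, "ry": 0, "rz": 0, "claw": -0.6},
    {"dx": -0.07, "dy": 0, "dz": 0, "rx": 0, "ry": 0, "rz": 0, "claw": -0.6},
    {"dx": 0, "dy": 0, "dz": 0, "rx": 0, "ry": 0, "rz": 0, "claw": -0.6},
    {"dx": 0, "dy": 0, "dz": 0, "rx": 0, "ry": 0, "rz": 0, "claw": -0.6},
    {"dx": 0, "dy": 0, "dz": 0, "rx": 0, "ry": 0, "rz": 0, "claw": -0.6},
  ],
)

```text
t: 52.68
eef_pos: [566.6, -191.5, 275.8]
tcp_rot: [3.123, 0.0, 1.579]
ft_force: [-0.3, -0.7, 0.5]
opening: 0.799
```

Run:
```python
from rim import *
s()
for n in ['scene','side']: im,d,c=cam(n,n+'34')
for n in ('scene34','side34'):
    for x in (663,564,465):
        rim(n,x,260)
        b=fit([n],bin_,x,261,1.577,z=67,rad=(125,45),zr=(35,90),free='xya',pitch=-.04)
im,d,c=load('side34'); cv2.imwrite('pics/c34s.png',cv2.resize(im[90:220,210:450,::-1],None,fx=3.3,fy=3.3,interpolation=cv2.INTER_CUBIC))
im,d,c=load('scene34');cv2.imwrite('pics/c34.png',cv2.resize(im[170:350,360:560,::-1],None,fx=4,fy=3.3,interpolation=cv2.INTER_CUBIC))
```

```text
t 52.67 [ 566.6 -191.5  275.8] [3.123 0.    1.579] F [-0.3 -0.7  0.5] op 0.799
scene34 rim slope 0.047 (pos: front-down), z at centre 136.0, z at back 140.9 x range [-43.4 115.5] y [-37.1  32.3]
bin_ ['scene34'] xy 668.5 267.1 yaw 1.575 z 67.0 p -0.040 n 2223 med 0.92
scene34 rim slope 0.053 (pos: front-down), z at centre 135.1, z at back 140.5 x range [-43.1 114.8] y [-37.4  32.1]
bin_ ['scene34'] xy 569.4 269.6 yaw 1.577 z 67.0 p -0.040 n 1886 med 0.85
scene34 rim slope 0.051 (pos: front-down), z at centre 135.4, z at back 140.6 x range [-43.6 113.5] y [-35.4  35. ]
bin_ ['scene34'] xy 467.7 267.1 yaw 1.578 z 67.0 p -0.040 n 1791 med 0.90
side34 rim slope -1.879 (pos: front-down), z at centre 65.8, z at back -127.8 x range [-50.8 -25.7] y [29.4 32.7]
bin_ ['side34'] xy 668.0 172.9 yaw 1.626 z 67.0 p -0.040 n 50 med 0.57
side34 rim slope 0.035 (pos: front-down), z at centre 140.2, z at back 143.8 x range [-48.9 101.1] y [-35.3  32.3]
bin_ ['side34'] xy 566.8 279.9 yaw 1.608 z 67.0 p -0.040 n 431 med 1.06
side34 rim slope 0.054 (pos: front-down), z at centre 140.9, z at back 146.4 x range [-49.  120.7] y [-38.4  34.4]
bin_ ['side34'] xy 466.7 260.0 yaw 1.576 z 67.0 p -0.040 n 739 med 0.77rim.py:11: RankWarning: Polyfit may be poorly conditioned
  out=np.array(out); A=np.polyfit(out[:,0],out[:,1],1)
```

View pics/c34.png

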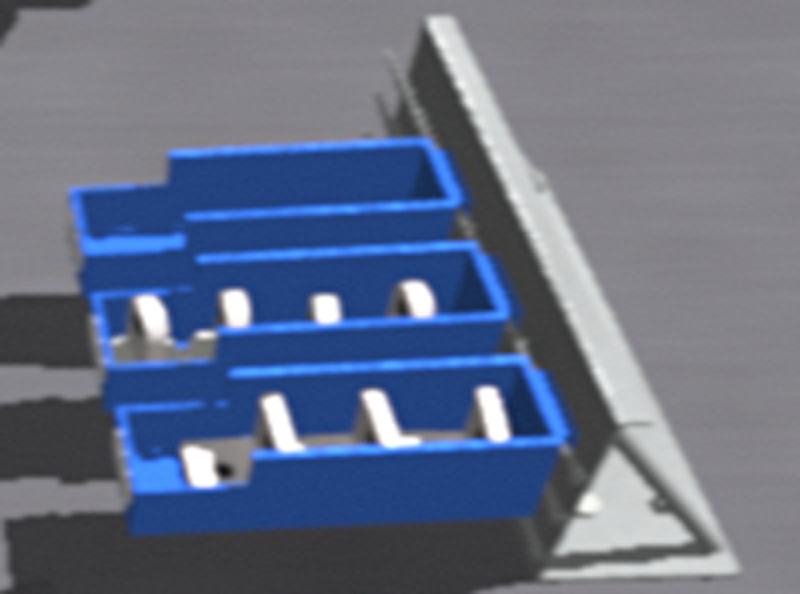

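View pics/side34.png

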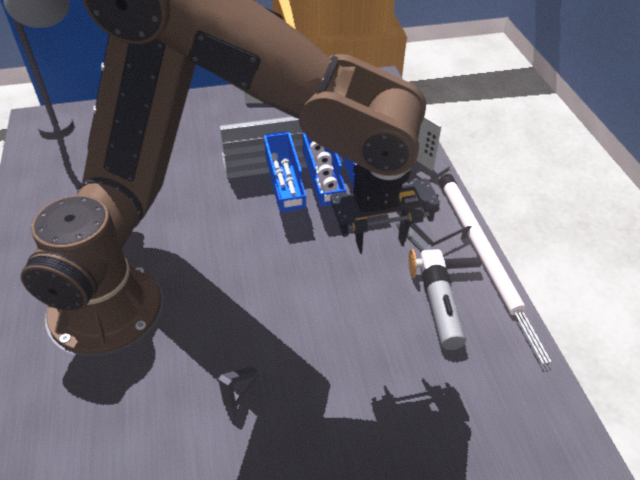

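View pics/scene34.png

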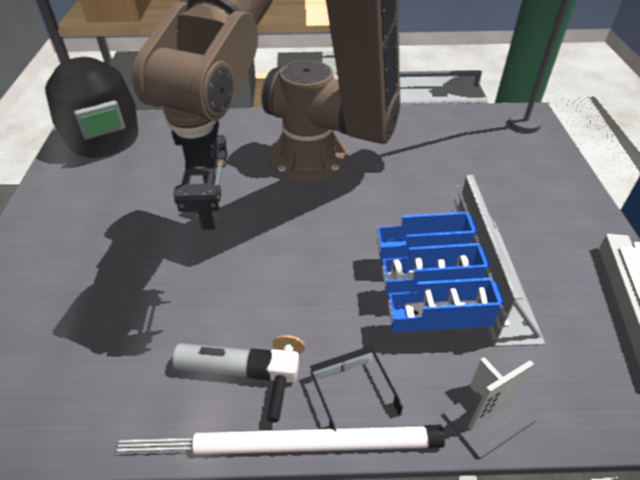

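Run:
```python
from h import *
print(env.job_done()); print(env.state()['t'])
```

```text
the job is handed in; nothing more can be done
None
the job is handed in; nothing more can be done
```

The bench is cleared and the job is handed in, at about 53 s of the 210 s allowed. The three loose lugs and two loose cleats are in their matching bins. Both bins hang on the top row beside the stock bin, about 100 mm apart: the lug bin in the middle, the cleat bin at the far end.

- **Hanging:** in the last scene picture the rims of both new bins have the same height and front-down tilt as the stock bin, within about 1 mm and 0.005 rad. I take that to mean the lips are fully home. No lip position was measured directly. The gripper read close to zero force after each release, and it had moved clear of everything before I handed in.
- **Parts:** in the last scene picture four lugs and three cleats, samples included, are in their bins, and no loose parts are left on the bench.
- **Bystanders:** the grinder, glasses, magnet square and stock bin look where they were at the start; I checked this by eye except for the stock bin's scene-camera rim, which measured the same as at the start within about 1 mm.
- **Checks that failed or disagreed:** with the arm partly in its way, the side camera's final fit of the cleat bin was unusable and its fit of the lug bin was poor. The hanging check therefore rests on the scene camera. The two fixed cameras differed by about 2–3 mm throughout.
- **One light touch:** the last lug probably brushed its bin's front wall with about 2 N on the way in. I lifted it and set it down correctly, and a wrist picture afterwards showed the bin had not moved.

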